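# Load the test kiln and walk it home

## Task

Open the small test kiln's lid fully, stand every glaze test tile that stands at the front of the table to the left of the kiln upright inside the kiln, and lower the lid gently until it is fully shut, without slamming it. Then, with the kiln staying flat on the table, walk it away from you by short pushes in turn on the two rubber pads at its near corners, keeping it roughly straight and never pushing its fragile control box, until it stands square against the steel stop rail between the yellow lines, with all tiles still standing. Leave the red tub, the glue tube and the jar beside it alone.

Things in the scene. Friction and masses are not known exactly. Their poses are not given: they have to be found in the camera images.
- kiln: top-loading test kiln: grey metal box, cream brick lining, 160 (x) x 240 (y) x 90 mm high without lid, about 2.6 kg, too heavy to lift; slides flat on the table with some 11 to 21 N, less at one corner. Origin: centre of its underside. Its +x points away from the robot, to the hinge side (the way it is to be walked), +y to the left
- kiln_floor (a point): centre of the kiln's chamber floor, axes as the kiln: chamber 130 (x) x 210 (y) mm, floor 18 mm above the table, walls 15 mm thick with their rim 90 mm above the table (72 mm above this point)
- kiln_lid (a joint): hinge of the kiln's lid, rad: 0 = shut, 1.6 = fully open on its stop, just past upright. Axis along the kiln's y at kiln x +80, z 90 mm. Stiff: the lid stays where it is left (2 to 5 N at the bar moves it; forcing the bar up or past the stop tips the kiln). Lid plate 162 mm deep from the hinge toward kiln -x, 240 mm wide, top 12 mm above the axis when shut
- lid_bar (a point): middle of the round handle bar on the lid: 10 mm thick, 64 mm long along the kiln's y, held at y -26 and +26 mm by two thin arms 25 mm out in front of the lid's near edge. Lid shut: 120 mm above the table, at kiln x -107 mm (187 mm from the hinge axis and 30 mm above it). Pinched from above it turns between the fingers as the lid swings
- pad_left (a point): middle of the outer face of the left black rubber push pad, at the left near corner of the kiln's side that faces the robot; the pad's face looks to the kiln's -x, 34 mm wide (y) x 60 mm high, centre 42 mm above the table, at kiln x = -90, y = +103 mm.
- pad_right (a point): the same on the right near corner: kiln x = -90, y = -103 mm.
- control_box: fragile grey control box in the middle of the kiln's side that faces the robot, between the two pads: 90 mm wide, stands out 32 mm (to kiln x = -114 mm), 6 to 84 mm above the table; it must not be pushed. Its origin is at the middle of the bottom of its back.
- bay (a point): where the kiln's origin belongs when home, on the table, x axis as the kiln's. A fixed steel stop rail 22 mm high, 300 mm long (y) stands behind, its face 86 mm in +x from here (a kiln touching it has its origin 4 to 6 mm past here). Two yellow lines, inner edges at y -142 and +142 mm, mark the sides
- bay_rail: the fixed stop rail and its painted lines, same origin and axes as point bay.
- red_tub: bystander: closed red tub, 110 mm wide, 126 mm high, loose; origin under its centre
- glue: bystander: lying glue tube 38 x 136 x 26 mm, loose; origin under its centre
- jar_a: bystander: small jar with a screw cap, 55 mm wide, 83 mm high, loose; origin under its centre
- tile_blue_mid (a point): middle of the upright plate of a blue L-shaped ceramic test tile, 30 mm above its underside (absent in some starts). Plate 34 mm wide (tile x), 9 mm thick (tile y), 61 mm high; foot 34 x 44 mm, 6 to 14 mm high, 12 mm behind (+y) and 32 mm in front (-y) of this point. 30 g. Grip the plate across its thickness, upper half
- tile_green_mid (a point): middle of the upright plate of a teal-green L-shaped ceramic test tile, 30 mm above its underside (absent in some starts). Plate 34 mm wide (tile x), 9 mm thick (tile y), 61 mm high; foot 34 x 44 mm, 6 to 14 mm high, 12 mm behind (+y) and 32 mm in front (-y) of this point. 30 g. Grip the plate across its thickness, upper half
- tile_orange_mid (a point): middle of the upright plate of a orange-red L-shaped ceramic test tile, 30 mm above its underside (absent in some starts). Plate 34 mm wide (tile x), 9 mm thick (tile y), 61 mm high; foot 34 x 44 mm, 6 to 14 mm high, 12 mm behind (+y) and 32 mm in front (-y) of this point. 30 g. Grip the plate across its thickness, upper half
- tile_blue2_mid (a point): middle of the upright plate of a blue (a second one, like tile_blue) L-shaped ceramic test tile, 30 mm above its underside (absent in some starts). Plate 34 mm wide (tile x), 9 mm thick (tile y), 61 mm high; foot 34 x 44 mm, 6 to 14 mm high, 12 mm behind (+y) and 32 mm in front (-y) of this point. 30 g. Grip the plate across its thickness, upper half
Not all that is in view belongs to the job. What is shaped like the part that bears tile_blue_mid but purple is not meant.

How it is judged:
On the way, in this order (a step that is already met when the one before it is completed fails the run):
1. the lid is opened fully (past 1.4 rad) (value of joint kiln_lid above 1.4 rad), for 0.2 s.
2. every tile stands upright in the kiln (x of tile_blue_mid in the frame of kiln between -0.065 and 0.065 m and y of tile_blue_mid in the frame of kiln between -0.105 and 0.105 m and z of tile_blue_mid in the frame of kiln between 0.03 and 0.07 m and angle between each of tile_blue_mid, tile_green_mid, tile_orange_mid, tile_blue2_mid's own z axis and vertical below 0.25 rad and x of tile_green_mid in the frame of kiln between -0.065 and 0.065 m and y of tile_green_mid in the frame of kiln between -0.105 and 0.105 m and z of tile_green_mid in the frame of kiln between 0.03 and 0.07 m and x of tile_orange_mid in the frame of kiln between -0.065 and 0.065 m and y of tile_orange_mid in the frame of kiln between -0.105 and 0.105 m and z of tile_orange_mid in the frame of kiln between 0.03 and 0.07 m and x of tile_blue2_mid in the frame of kiln between -0.065 and 0.065 m and y of tile_blue2_mid in the frame of kiln between -0.105 and 0.105 m and z of tile_blue2_mid in the frame of kiln between 0.03 and 0.07 m), for 0.3 s.
3. the lid is shut over the tiles (all of step 2 and value of joint kiln_lid below 0.05 rad), for 0.3 s.
4. the kiln is home against the stop rail, lid shut (x of kiln in the frame of bay between -0.01 and 0.015 m and y of kiln in the frame of bay between -0.022 and 0.022 m and angle between the x axis of kiln and the x axis of bay, either way round below 0.07 rad and height (world z) of kiln below 0.006 m and value of joint kiln_lid below 0.05 rad), for 0.2 s.
At the end, for the whole second after the job is handed in: Every tile present stands in the kiln, upright within 0.25 rad; lid shut (below 0.05 rad); kiln flat on the table, at rest, its far face within 15 mm of the stop rail, within 22 mm of the middle between the yellow lines, square within 0.07 rad (all of step 2 and all of step 4 and linear speed of kiln below 0.01 m/s); the robot touches nothing.
It fails at once if the kiln's fragile control box is pushed or knocked (more than 4 N from the robot) (contact force between any of the fingers, the arm and control_box above 4 N).
It fails at once if the lid is slammed (still closing faster than 1.5 rad/s when almost shut) (value of joint kiln_lid below 0.12 rad and velocity of joint kiln_lid below -1.5 rad/s).
It fails at once if the kiln is swung more than 0.45 rad (26 degrees) out of line with its bay (angle between the x axis of kiln and the x axis of bay, either way round above 0.45 rad).
It fails at once if the kiln is tipped or lifted (angle between kiln's own z axis and vertical above 0.12 rad or height (world z) of kiln above 0.02 m).
It fails at once if a bystander (red tub, glue tube, jar) is moved more than 30 mm (distance of any of red_tub, glue, jar_a from where it was at the start of the episode above 0.03 m).
Of tile_blue, tile_green, tile_orange, tile_blue2 only 2 to 4 are there at a start; the rules pass over those that are not, and their reading is None.
At some moment in a run one of tile_blue, tile_green, tile_orange, tile_blue2 may be knocked a few centimetres aside while the robot is not near it.
Once in a run the grip may slacken for a moment while it holds something.
It also fails if it takes over 210 s, if anything falls off the work surface, if the arm or the gripper's body presses on something with over 40 N, if the wrist force passes 120 N, or if a joint passes its speed limit or range.

## Robot

A 7-joint arm with a two-finger parallel gripper is mounted at the origin on a cart in front of the work surface, level with it; the furniture and walls round the work are solid. World frame = base frame: x ahead of the robot, y to its left, z up, the work surface at z = 0. Lengths are in m, angles in rad, forces in N, time in s.
With the tool pointing down it reaches from about 0.425 to 0.95 m from the base axis. Payload 4.7 kg.
Tool frame: the origin (TCP) lies on the centre line of the jaws, within the pads' length; the fingertips stand 8 mm ahead of it and the grasp point (between the pads) lies 11 mm behind it; z points along the fingers, x is the direction in which the jaws open and shut, and the axes are right-handed (so a half turn about z gives the same grasp; the last joint's range is limited). The gripper opens to 85 mm and grips with 20 to 120 N. Pads are 22 mm wide; open, the fingers measure 114 mm over their backs; the gripper's body (76 mm by 85 mm) begins 54 mm behind the grasp point. The pads swing forward as they close: fully open they stand 13 mm farther back than shut.
Start: joints at [1.085, 0.469, -0.049, 1.532, 0.024, 1.141, -0.082], TCP at [0.298, -0.606, 0.2] pointing down, gripper open.
Joint ranges: [-2.59, 2.59], [-0.33, 1.99], [-1.39, 1.29], [0.1, 2.45], [-1.04, 4.18], [0.21, 1.99], [-2.66, 2.66]. Speed limits (rad/s): [2.57, 2.57, 3.14, 3.14, 3.14, 3.14, 3.14].

## Interface

Orientations are given as a unit quaternion [x, y, z, w].
In Python, from bench import ctrl, cams gives the robot as it stands.
- The arm moves only by the tool servo_tool, never from a script. Its argument "rows" is a list of rows, each a list of 5 numbers: the shift along the world's x, y, z normalised to -1 to 1, where 1 is 150 mm, then the turn about the world's z normalised to -1 to 1, where 1 is pi rad, then the opening, from -1 (shut) to 1 (fully open). In form: [[tx, ty, tz, turn, grip], ...]. A call has 1 to 12 rows; each row shifts and turns the commanded pose from where the row before left it; what a row does not reach is not made up. A row lasts 1/8 s, in which the tool goes at most 62.5 mm and 10.7 degrees, less where a joint would pass 70% of its speed; a pose out of reach is approached as far as the arm can. A call with a number of a shift or a turn outside -1 to 1 is refused whole. A call with a gripper value outside its range is refused whole. The fingers move at their own pace and stop on an object; "force" is the grip in N (left out, the last holds). Time passes only in rows, so rows that do not move let the fingers close. It gives the time, the measured TCP pose, the force and the opening at its end, in the units of the state.
- ctrl.observe(): the state, without advancing time (a new reading comes with each control period).
- cams.snapshot(name): name is "scene" or "top" or "wrist"; returns the picture (384x512x3 uint8, blue, green, red); there is no depth.
- cams.camera_params(name): a dict with "intrinsics" (3x3 intrinsics, pixels), "R" (3x3) and "t" (3): a world point X has camera coordinates R X + t. Camera axes: x right, y down, z forward; pixel columns grow to the right and rows downward; lengths in m; the calibration is good to about 2 mm. The wrist camera is an equidistant fisheye: a pixel r from the principal point sees the ray r / f radians off the axis. A picture is of the moment at which its call begins: read the wrist's pose just before it. camera_params takes no time and is no camera call; for the wrist camera it gives the pose at the moment of the call.
- ctrl.sign_off(): hands the job in, once; it reports no verdict.
Trained networks look in the newest picture that a camera, given by its name, has taken for a name from the list of things; names that differ only in an ending like _2 or _b are one class to them, and where a whole thing is asked for, a point or a joint stands for the part that bears it (a point fixed in the world has none). Each returns a list of dicts, best first, with "score" (0 to 1); they miss things now and then, are a little off and sometimes report something else, mostly with a low value. They report only what shows in the picture. A call takes as long as a camera call. They do not tell look-alikes from the thing itself.
- cams.outline_of(camera, label): "region" (384x512 bool, what is visible of it) and "centre" ([column, row] in pixels, amid what is visible of it).
- cams.tip_of(camera, label): "centre" ([column, row] in pixels: a listed point, or the origin of a listed thing).
The state is a dict: "time_s": time; "joint_positions": joint angles; "qd": joint speeds; "joint_torque": joint torques, N m; "eef_pos": TCP position; "ee_rot": TCP orientation; "contact_force": force on the tool from outside, world axes, zero at the start; "torque": the same for the moment, N m; "opening": opening from 0.0 (shut) to 1.0 (fully open).
Only numpy, scipy, OpenCV 4.12 (cv2) and the standard library are available. Lean on these libraries where they do the work, as an engineer would, in place of code of your own. Each camera call takes 0.05 s, during which the arm holds its last target.

## Working session

There is one attempt and no reset: what is moved stays moved. The work goes in short steps, Python scripts to look and compute and a tool call to move; the robot and the scene stay as the last step left them, time stands still between calls to the robot, and variables do not carry over. Pictures are saved under pics/ and viewed, and the job is handed in when it is done.

Besides the shell and the picture viewer there is one more tool, called after "Request:" as a command line: name --pt "numbers of a row" for each row, then --argument value for the rest. servo_tool: Moves the arm, as the interface text tells. Scaled input: -1 to 1 covers 150 mm each way for a shift and pi rad each way for a turn. Its arguments: {"type":"object","properties":{"rows":{"type":"array","items":{"type":"array","items":{"type":"number","minimum":-1,"maximum":1}}},"force":{"type":"number"}},"required":["rows"]}

```bash
ls; mkdir -p pics
python3 - <<'E'
from bench import ctrl,cams
import cv2
s=ctrl.observe(); print({k:s[k] for k in('time_s','eef_pos','ee_rot','opening','contact_force')})
for n in('scene','top','wrist'):
    cv2.imwrite(f'pics/{n}0.png',cams.snapshot(n))
    p=cams.camera_params(n); print(n,p)
E
```

```text
pics
{'time_s': 0.0, 'eef_pos': array([ 0.2974785 , -0.60518793,  0.19844509]), 'ee_rot': array([ 8.48865643e-01, -5.28607751e-01, -8.44202097e-04, -5.03173994e-04]), 'opening': 0.9946984597458746, 'contact_force': array([ 0.18924645, -0.6575609 ,  0.05348895])}
scene {'intrinsics': array([[419.55468119,   0.        , 248.70944699],
       [  0.        , 419.55468119, 188.3507224 ],
       [  0.        ,   0.        ,   1.        ]]), 'R': array([[-0.56052033, -0.82787058,  0.02114848],
       [-0.44571939,  0.28006018, -0.85023557],
       [ 0.69796216, -0.48600061, -0.5259774 ]]), 't': array([0.37141467, 0.31502961, 0.8738379 ])}
top {'intrinsics': array([[378.26768353,   0.        , 259.20311523],
       [  0.        , 378.26768353, 192.05853403],
       [  0.        ,   0.        ,   1.        ]]), 'R': array([[ 0.02644496, -0.99964814,  0.00206588],
       [-0.99174037, -0.02649511, -0.12549518],
       [ 0.12550576,  0.0012699 , -0.99209208]]), 't': array([0.05562129, 0.58385632, 1.06778013])}
wrist {'intrinsics': array([[297.31863964,   0.        , 258.3427057 ],
       [  0.        , 297.31863964, 191.77281261],
       [  0.        ,   0.        ,   1.        ]]), 'R': array([[ 0.44048215, -0.89776053, -0.00122659],
       [-0.8486356 , -0.41682421,  0.32569188],
       [-0.29290458, -0.14242053, -0.94547517]]), 't': array([-0.67357243, -0.04000343,  0.37981473])}
```

View pics/scene0.png

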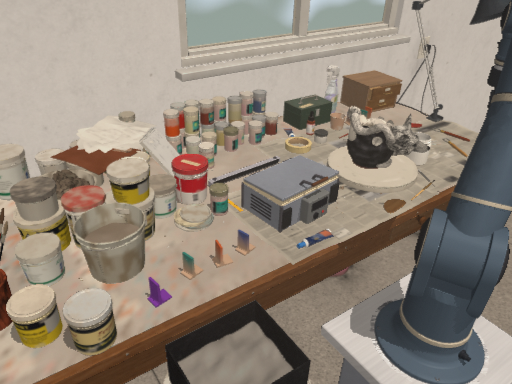

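View pics/top0.png

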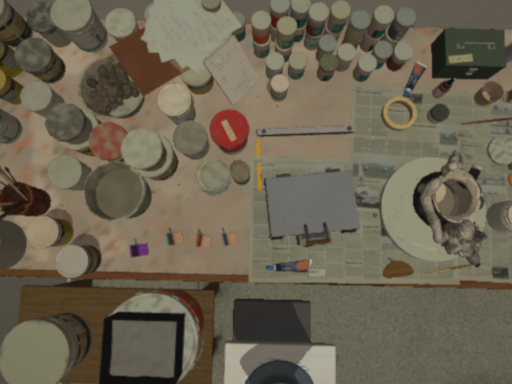

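View pics/wrist0.png

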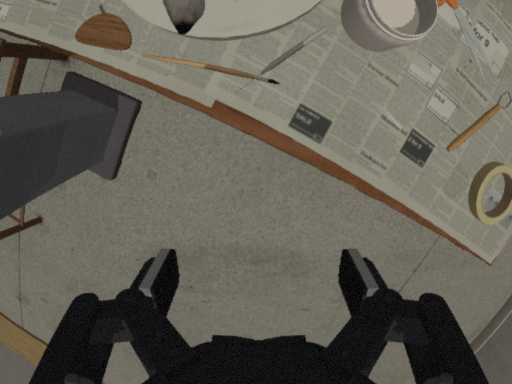

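```bash
cat > h.py <<'E'
from bench import ctrl,cams
import cv2,numpy as np
from scipy.spatial.transform import Rotation as Rot
def ray(cam,px,p=None):
    p=p or cams.camera_params(cam);K=p['intrinsics'];R=np.array(p['R']);t=np.array(p['t'])
    u=np.array([(px[0]-K[0,2])/K[0,0],(px[1]-K[1,2])/K[1,1]])
    if cam=='wrist':
        r=np.hypot(*u); d=np.array([*(u/max(r,1e-9)*np.sin(r)),np.cos(r)])
    else: d=np.array([*u,1.])
    return -R.T@t, R.T@(d/np.linalg.norm(d))
def atz(cam,px,z,p=None):
    o,d=ray(cam,px,p); return o+d*(z-o[2])/d[2]
def tri(obs):
    A=np.zeros((3,3));b=np.zeros(3);L=[]
    for cam,px in obs:
        o,d=ray(cam,px);M=np.eye(3)-np.outer(d,d);A+=M;b+=M@o;L.append((o,d))
    X=np.linalg.solve(A,b); return X,[float(np.linalg.norm(np.cross(X-o,d))) for o,d in L]
def proj(cam,X,p=None):
    p=p or cams.camera_params(cam);K=p['intrinsics'];c=np.array(p['R'])@X+p['t']
    if cam=='wrist':
        r=np.hypot(c[0],c[1]);th=np.arctan2(r,c[2]);u=c[:2]/r*th
    else:u=c[:2]/c[2]
    return K[0,0]*u+K[:2,2]
def save(cam,name,box=None,s=1):
    im=cams.snapshot(cam)
    if box: im=im[box[1]:box[3],box[0]:box[2]]
    cv2.imwrite(f'pics/{name}.png',cv2.resize(im,None,fx=s,fy=s,interpolation=cv2.INTER_CUBIC))
def st():
    s=ctrl.observe(); q=Rot.from_quat(s['ee_rot']).as_matrix()
    print('t',round(s['time_s'],2),'tcp',np.round(s['eef_pos'],4),'xaxis yaw',round(float(np.degrees(np.arctan2(q[1,0],q[0,0]))),1),'z',np.round(q[:,2],3),'F',np.round(s['contact_force'],1),'op',round(s['opening'],3))
    return s
E
python3 - <<'E'
from h import *
for c in('top','scene'):
    cams.snapshot(c)
    for n in ['kiln','lid_bar','pad_left','pad_right','bay','tile_blue_mid','tile_green_mid','tile_orange_mid','red_tub','glue','jar_a','kiln_lid']:
        for d in cams.tip_of(c,n)[:4]: print(c,n,np.round(d['centre'],1),round(d['score'],2))
E
```

```text
top kiln [305.4 203.8] 0.77
top lid_bar [318.8 242.2] 0.95
top pad_left [276.9 240.8] 0.67
top pad_right [346.3 229.6] 0.77
top tile_blue_mid [132.4 249.4] 0.67
top tile_blue_mid [225.5 236.6] 0.56
top tile_green_mid [171.1 238.8] 0.6
top tile_green_mid [199.8 241.4] 0.31
top tile_green_mid [304.7 202.3] 0.29
top tile_orange_mid [345.1 230.7] 0.65
top tile_orange_mid [198.8 243.8] 0.51
top tile_orange_mid [306.7 203.3] 0.39
top red_tub [231.6 142.2] 0.6
top glue [289.4 267.3] 0.61
top jar_a [243.5 174.9] 0.93Traceback (most recent call last):
  File "<stdin>", line 5, in <module>
ValueError: it knows: bay, bay_rail, control_box, glue, jar, kiln, kiln_floor, lid_bar, pad_left, pad_right, red_tub, tile_blue2_mid, tile_blue_mid, tile_green_mid, tile_orange_mid
```

Run:
```python
from h import *
save('top','topc1',(110,110,370,290),3)
save('scene','scenec1',(130,120,350,320),3)
```

```text
(no output)
```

View pics/topc1.png

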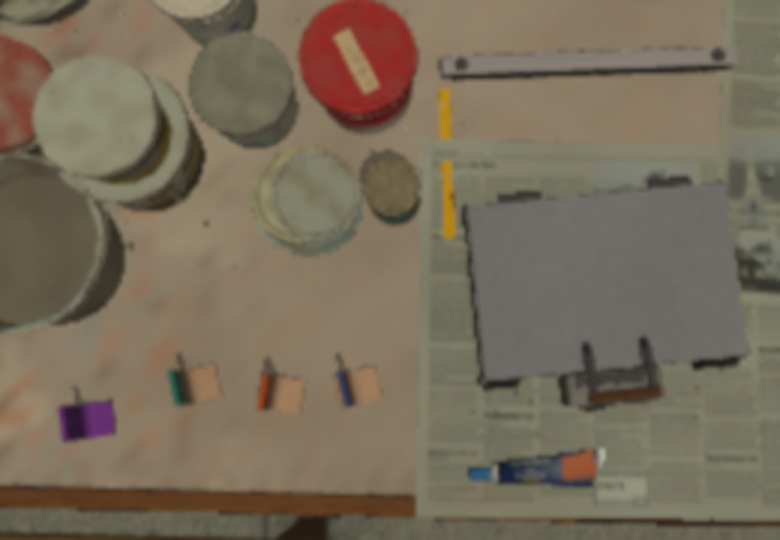

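View pics/scenec1.png

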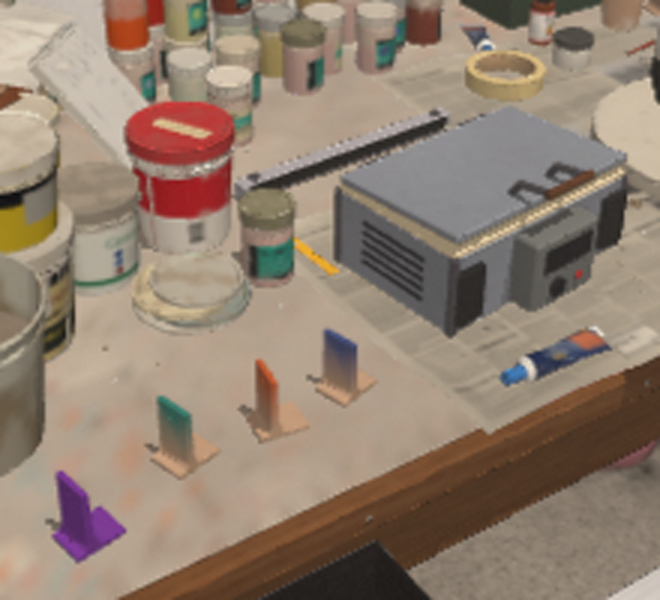

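Run:
```python
from h import *
L={}
for c in('top','scene'):
    cams.snapshot(c)
    for n in ['kiln','lid_bar','pad_left','pad_right','bay','tile_blue_mid','tile_green_mid','tile_orange_mid','red_tub','glue','jar']:
        for i,d in enumerate(cams.tip_of(c,n)[:4]):
            if c=='scene':print(c,n,np.round(d['centre'],1),round(d['score'],2))
            L[(c,n,i)]=d['centre']
for n in ['kiln','lid_bar','pad_left','pad_right','bay']:
    if ('top',n,0) in L and ('scene',n,0) in L: print(n,tri([('top',L['top',n,0]),('scene',L['scene',n,0])]))
# bay rail: front face ends & outlines
for px in [(258,131),(352,130),(258,136),(352,132)]: print(px,atz('top',px,0.022))
for nm,px in dict(tl=(266,178),tr=(354,170),bl=(270,237),br=(358,230)).items(): print(nm,atz('top',px,0.102))
st()
```

```text
scene kiln [287.3 204.2] 0.56
scene lid_bar [319.  182.3] 0.97
scene pad_left [288.5 218.6] 0.96
scene pad_right [336.6 193.5] 0.69
scene tile_blue_mid [152.1 288. ] 0.87
scene tile_blue_mid [243.5 237.7] 0.82
scene tile_blue_mid [285.9 218.1] 0.72
scene tile_blue_mid [319.  181.7] 0.57
scene tile_green_mid [188.  265.4] 0.83
scene tile_orange_mid [217.1 253.7] 0.74
scene red_tub [192.  194.6] 0.59
scene glue [313.3 242.4] 0.84
scene glue [242. 239.] 0.6
scene jar [221.8 209.5] 0.87
kiln (array([ 0.55457378, -0.06988178, -0.00072838]), [0.0007325492516761945, 0.0007325492516763426])
lid_bar (array([ 0.43914173, -0.08309043,  0.13254074]), [0.003967226408667773, 0.00396722640866767])
pad_left (array([0.44673986, 0.01808258, 0.04463069]), [0.002397003317350155, 0.002397003317350236])
pad_right (array([ 0.47761517, -0.18701235,  0.04001128]), [0.007978402594782996, 0.007978402594782998])
(258, 131) [0.76978743 0.07968614 0.022     ]
(352, 130) [ 0.78058553 -0.20432669  0.022     ]
(258, 136) [0.75427785 0.07926965 0.022     ]
(352, 132) [ 0.77436257 -0.20429965  0.022     ]
tl [0.61349823 0.0533219  0.102     ]
tr [ 0.64244028 -0.18962587  0.102     ]
bl [0.45218092 0.03859299 0.102     ]
br [ 0.47735281 -0.19965152  0.102     ]
t 2.05 tcp [ 0.2978 -0.6058  0.1995] xaxis yaw -63.8 z [ 0. -0. -1.] F [ 0.2  0.2 -0.5] op 1.003
```

Request:
servo_tool --pt "0 0.25 0.2 0.039 1" --pt "0 0.3 0.2 0.039 1" --pt "0.05 0.33 0.2 0.039 1" --pt "0.08 0.33 0 0.039 1" --pt "0.1 0.33 0 0.039 1" --pt "0.1 0.33 0 0.039 1" --pt "0.1 0.33 0 0.039 1" --pt "0.1 0.33 0 0.039 1" --pt "0.1 0.33 0 0.039 1" --pt "0.1 0.33 0 0.035 1" --pt "0.1 0.3 0 0 1" --pt "0 0 0 0 1"

```text
time_s: 3.55
eef_pos: [0.4231, -0.0785, 0.2901]
ee_rot: [0.999, 0.053, 0.001, -0.0]
contact_force: [-0.3, -0.6, 0.4]
opening: 1.003
```

Run:
```python
from h import *
st()
save('wrist','w1',None,1.5)
for n in ['lid_bar','kiln','pad_left','pad_right']:
    for d in cams.tip_of('wrist',n)[:2]: print(n,np.round(d['centre'],1),round(d['score'],2), atz('wrist',d['centre'],{'lid_bar':.12,'kiln':0}.get(n,.042)))
```

```text
t 3.55 tcp [ 0.4231 -0.0785  0.2901] xaxis yaw 6.1 z [ 0.001  0.    -1.   ] F [-0.3 -0.6  0.4] op 1.003
lid_bar [276.7 174.9] 0.56 [ 0.44629407 -0.09193708  0.12      ]
pad_left [283.7  88.1] 0.86 [0.44927702 0.01169086 0.042     ]
pad_right [282.2 222. ] 0.56 [ 0.47048531 -0.18929662  0.042     ]
```

View pics/w1.png

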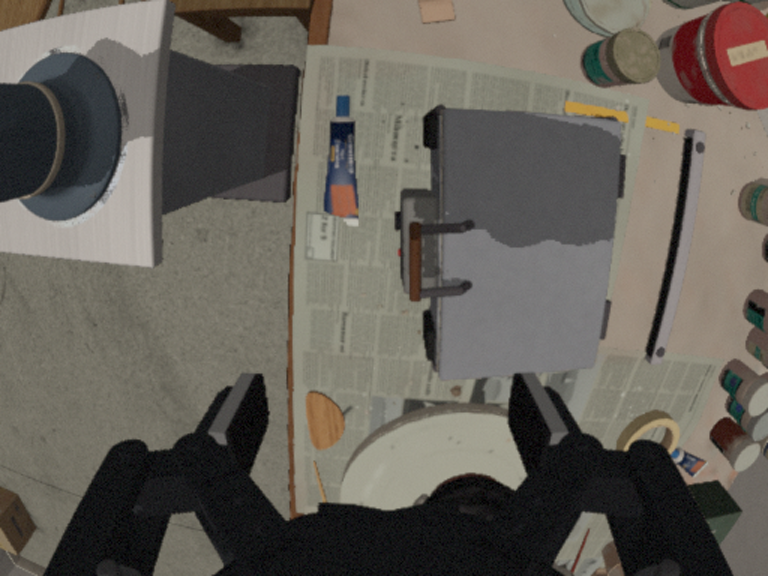

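```bash
python3 - <<'E'
from h import *
P=cams.camera_params('wrist')
for nm,px in dict(nl=(440,107),fl=(621,119),nr=(441,377),fr=(597,374)).items(): print(nm,atz('wrist',np.array(px)/1.5,.102,P))
for nm,px in dict(barL=(415,224),barR=(416,300)).items(): print(nm,atz('wrist',np.array(px)/1.5,.12,P))
for nm,px in dict(railL=(687,132),railR=(652,357)).items(): print(nm,atz('wrist',np.array(px)/1.5,.022,P))
for nm,px in dict(railbL=(684,135),railbR=(648,357)).items(): print(nm,atz('wrist',np.array(px)/1.5,.0,P))
for nm,px in dict(y1=(566,103),y2=(627,118),y3=(647,120),y4=(680,128)).items(): print(nm,atz('wrist',np.array(px)/1.5,.0,P))
print(tri([('wrist',(276.7,174.9)),('top',(318.8,242.2)),('scene',(319,182.3))]))
E
python3 - <<'E'
from h import *
save('top','topc2',(230,110,390,290),4)
E
```

```text
nl [0.45367415 0.03188891 0.102     ]
fl [0.61316593 0.05028941 0.102     ]
nr [ 0.48496543 -0.20591275  0.102     ]
fr [ 0.64628514 -0.19443521  0.102     ]
barL [ 0.44243848 -0.06207534  0.12      ]
barR [ 0.45039197 -0.1248148   0.12      ]
railL [0.74950639 0.06781988 0.022     ]
railR [ 0.77473032 -0.21140806  0.022     ]
railbL [ 7.62122201e-01  6.64143506e-02 -5.55111512e-17]
railbR [ 0.78578099 -0.22225864  0.        ]
y1 [0.59955505 0.06739613 0.        ]
y2 [0.6771823  0.06707212 0.        ]
y3 [0.70471422 0.0710733  0.        ]
y4 [0.75454677 0.07327704 0.        ]
(array([ 0.44462491, -0.08845612,  0.12844689]), [0.0022019291314808584, 0.002983642826479762, 0.0038330635695189106])
```

View pics/topc2.png

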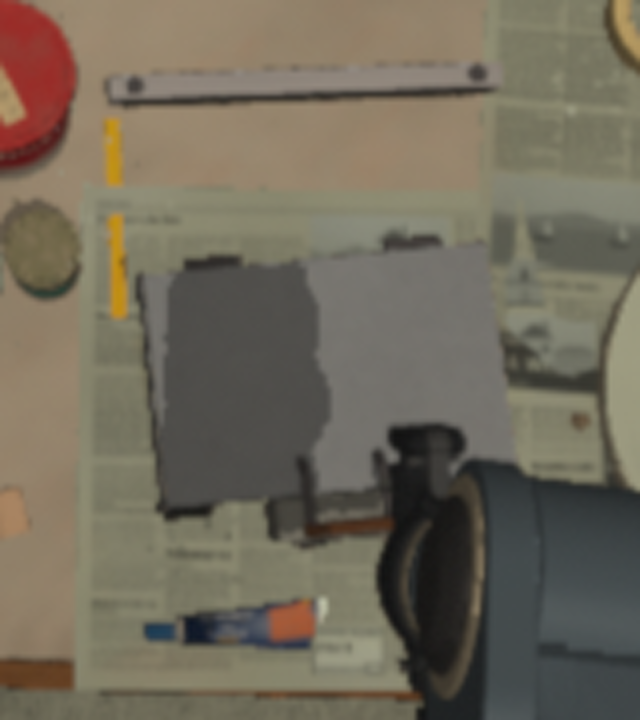

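Request:
servo_tool --pt "0.075 -0.03 -0.3 0 1" --pt "0.075 -0.035 -0.3 0 1" --pt "0 0 -0.3 0 0.6" --pt "0 0 -0.15 0 0.0" --pt "0 0 -0.1 0 -0.4" --pt "0 0 0 0 -0.5" --pt "0 0 0 0 -0.5" --force 20

```text
time_s: 4.72
eef_pos: [0.4457, -0.0923, 0.118]
ee_rot: [0.999, 0.049, 0.001, 0.0]
contact_force: [-0.4, 0.3, -0.5]
opening: 0.249
```

Run:
```python
from h import *
st()
P=cams.camera_params('wrist')
save('wrist','w2',(170,90,470,390),2.5)
st()
for d in cams.tip_of('wrist','lid_bar')[:2]: print(np.round(d['centre'],1),round(d['score'],2), atz('wrist',d['centre'],.12,P))
```

```text
t 4.72 tcp [ 0.4457 -0.0923  0.118 ] xaxis yaw 5.6 z [ 0.002 -0.001 -1.   ] F [-0.4  0.3 -0.5] op 0.249
t 4.78 tcp [ 0.4457 -0.0923  0.1181] xaxis yaw 5.6 z [ 0.002 -0.001 -1.   ] F [-0.1 -0.2 -0. ] op 0.25
[261.4 225.6] 0.9 [ 0.44812707 -0.08839721  0.12      ]
```

View pics/w2.png

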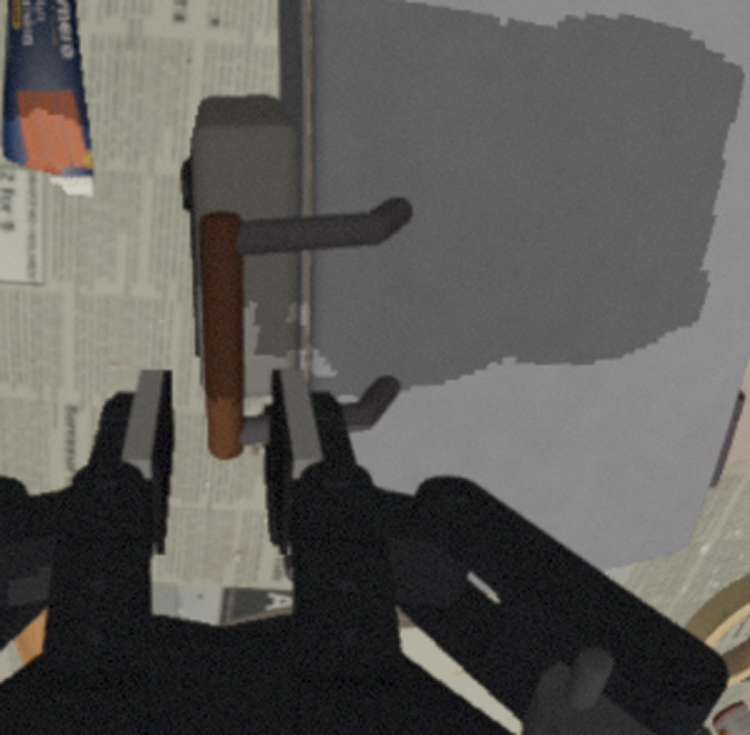

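Run:
```python
from h import *
s=st()
for dz in (-.011,0,.008):
    p=s['eef_pos']-[0,0,dz]; q=proj('wrist',p); print(dz,q,(q-[170,90])*2.5)
for px in [(222,215),(225,455)]: print(atz('wrist',np.array(px)/2.5+[170,90],.12))
```

```text
t 4.83 tcp [ 0.4457 -0.0923  0.1181] xaxis yaw 5.6 z [ 0.002 -0.001 -1.   ] F [0.  0.3 1.2] op 0.25
-0.011 [256.92787283 237.32399815] [217.31968207 368.30999538]
0 [256.94314606 229.37679943] [217.35786516 348.44199858]
0.008 [256.95365884 224.08894587] [217.38414709 335.22236467]
[ 0.44327586 -0.05598765  0.12      ]
[ 0.45081536 -0.12401153  0.12      ]
```

Request:
servo_tool --pt "0.01 0.015 -0.025 0 -0.6" --pt "0 0 0 0 -0.75" --pt "0 0 0 0 -0.9" --pt "0 0 0 0 -1" --pt "0 0 0 0 -1" --pt "0 0 0 0 -1" --force 20

```text
time_s: 5.58
eef_pos: [0.4463, -0.0898, 0.1133]
ee_rot: [0.999, 0.049, 0.0, -0.0]
contact_force: [0.2, 1.1, -0.4]
opening: 0.002
```

Run:
```python
from h import *
st()
save('wrist','w3',(170,90,470,390),2.5)
save('scene','s3',(230,100,430,260),3.5)
st()
```

```text
t 5.58 tcp [ 0.4463 -0.0898  0.1133] xaxis yaw 5.6 z [ 0.  0. -1.] F [ 0.2  1.1 -0.4] op 0.002
t 5.67 tcp [ 0.4463 -0.0898  0.1133] xaxis yaw 5.7 z [ 0.  0. -1.] F [ 0.5 -0.4 -0.3] op -0.001
```

View pics/w3.png

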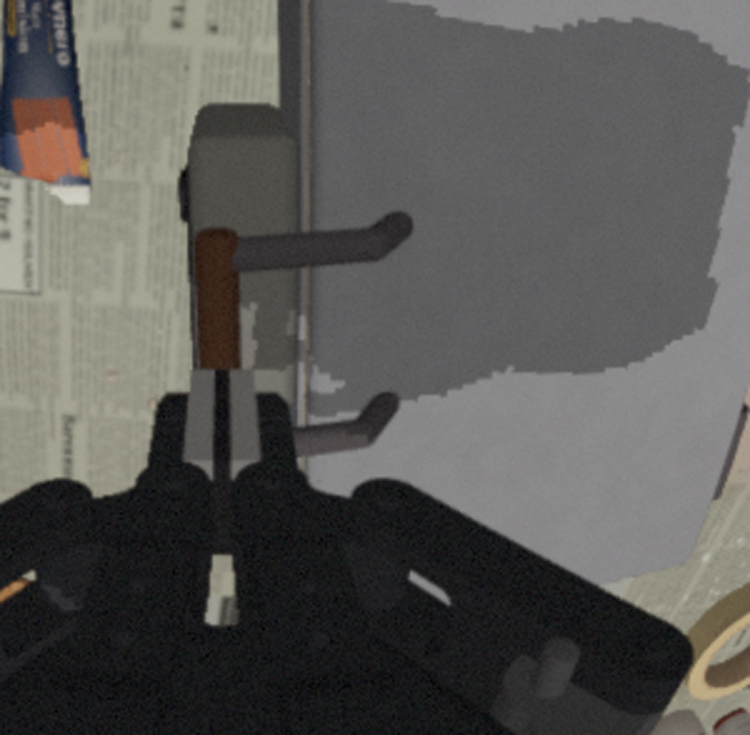

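View pics/s3.png

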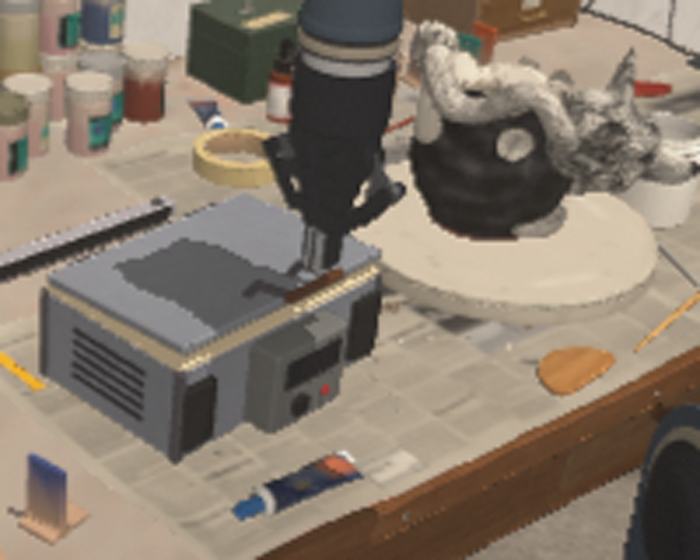

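```bash
python3 - <<'E'
from h import *
s=st(); p=s['eef_pos']
P=cams.camera_params('wrist'); print('cam',-P['R'].T@P['t'], P['R'][2])
for d in ([0,0,-.008],[0,.011,-.008],[0,0,0],[0,.011,.02],[0,.011,.03]):
    q=proj('wrist',p+d); print(d,(q-[170,90])*2.5, (proj('scene',p+d)-[230,100])*3.5)
for z in(.105,.115,.125,.135): print(z,atz('wrist',np.array([222,370])/2.5+[170,90],z),atz('scene',np.array([318,272])/3.5+[230,100],z))
E
python3 - <<'E'
from h import *
save('scene','s4',(290,140,350,200),10)
save('wrist','w4',(230,170,310,290),5)
E
```

```text
t 5.67 tcp [ 0.4463 -0.0898  0.1133] xaxis yaw 5.7 z [ 0.  0. -1.] F [ 0.5 -0.4 -0.3] op -0.001
cam [ 0.43861701 -0.00479782  0.28590234] [ 0.03315773 -0.32490785 -0.94516425]
[0, 0, -0.008] [217.49613879 335.27629483] [313.0083985  311.01234724]
[0, 0.011, -0.008] [221.52024718 297.59361629] [302.69450536 314.89277933]
[0, 0, 0] [217.40824285 348.47166848] [314.11152642 302.47740392]
[0, 0.011, 0.02] [221.78125925 344.3178298 ] [306.476876   284.65915645]
[0, 0.011, 0.03] [221.89405549 364.57172048] [307.85123607 273.67348427]
0.105 [ 0.4485571  -0.10035206  0.105     ] [ 0.49087305 -0.13596139  0.105     ]
0.115 [ 0.44800763 -0.09506997  0.115     ] [ 0.47863481 -0.12327206  0.115     ]
0.125 [ 0.44745816 -0.08978788  0.125     ] [ 0.46639657 -0.11058273  0.125     ]
0.135 [ 0.44690868 -0.08450579  0.135     ] [ 0.45415834 -0.09789341  0.135     ]
```

View pics/s4.png

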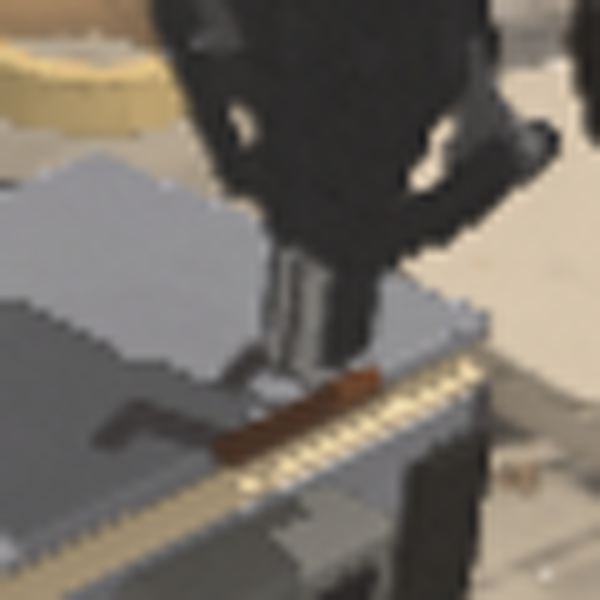

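View pics/w4.png

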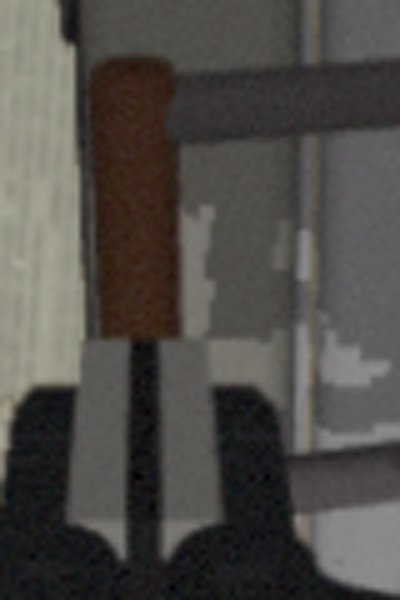

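Request:
servo_tool --pt "0 0 -0.02 0 -1" --pt "0 0 -0.02 0 -1" --pt "0 0 0 0 -1"

```text
time_s: 6.15
eef_pos: [0.446, -0.0897, 0.1069]
ee_rot: [0.999, 0.049, -0.0, -0.0]
contact_force: [-0.1, -0.2, -0.0]
opening: 0.001
```

Request:
servo_tool --pt "0 0 -0.01 0 -1" --pt "0 0 -0.01 0 -1" --pt "0 0 0 0 -1"

```text
time_s: 6.52
eef_pos: [0.4462, -0.0898, 0.1042]
ee_rot: [0.999, 0.049, -0.0, -0.0]
contact_force: [-0.1, -0.1, 0.4]
opening: 0.001
```

Run:
```python
from h import *
st()
save('scene','s5',(290,140,350,200),10)
save('wrist','w5',(230,170,310,290),5)
```

```text
t 6.53 tcp [ 0.4462 -0.0898  0.1042] xaxis yaw 5.7 z [-0.  0. -1.] F [-0.1 -0.1  0.4] op 0.001
```

View pics/s5.png

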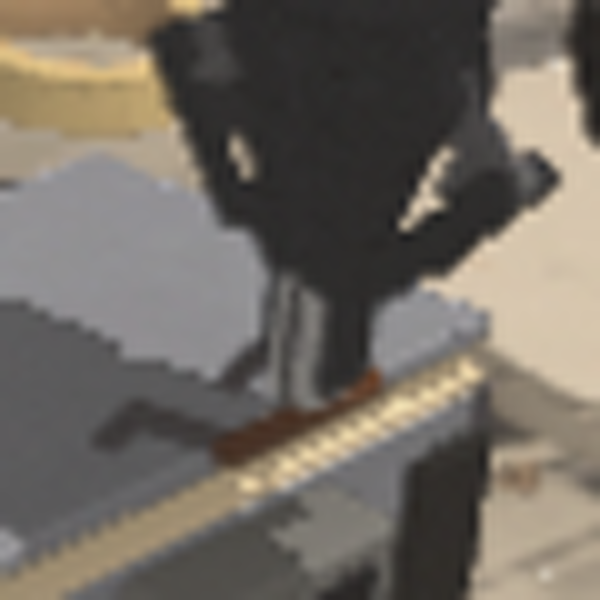

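View pics/w5.png

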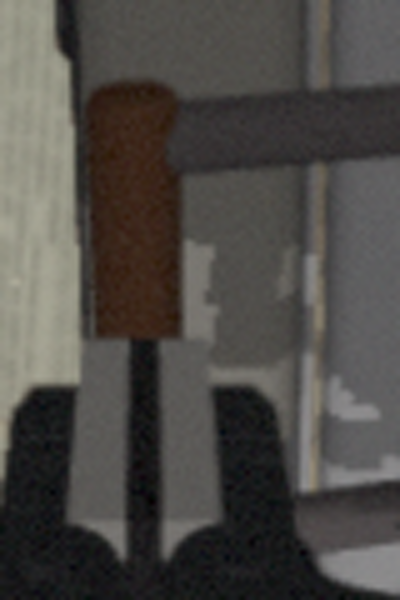

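Request:
servo_tool --pt "0 0 0.02 0 -0.5" --pt "0 0 0 0 -0.45" --pt "0 0 0 0 -0.45" --pt "0.005 0 -0.04 0 -0.45" --pt "0 0 -0.04 0 -0.45" --pt "0 0 0 0 -0.45"

```text
time_s: 7.38
eef_pos: [0.4464, -0.0897, 0.0945]
ee_rot: [0.999, 0.049, -0.001, -0.0]
contact_force: [-0.6, -0.1, 1.4]
opening: 0.276
```

Run:
```python
from h import *
st()
save('scene','s6',(290,140,350,200),10)
save('wrist','w6',(230,170,310,290),5)
```

```text
t 7.38 tcp [ 0.4464 -0.0897  0.0945] xaxis yaw 5.7 z [-0.002  0.001 -1.   ] F [-0.6 -0.1  1.4] op 0.276
```

View pics/s6.png

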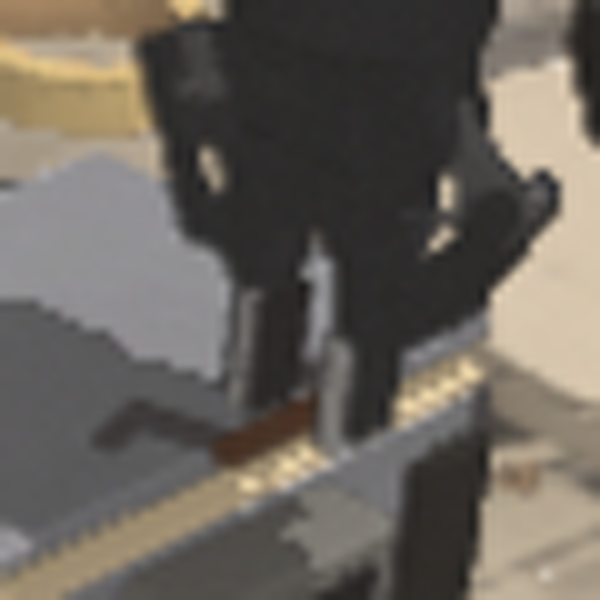

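View pics/w6.png

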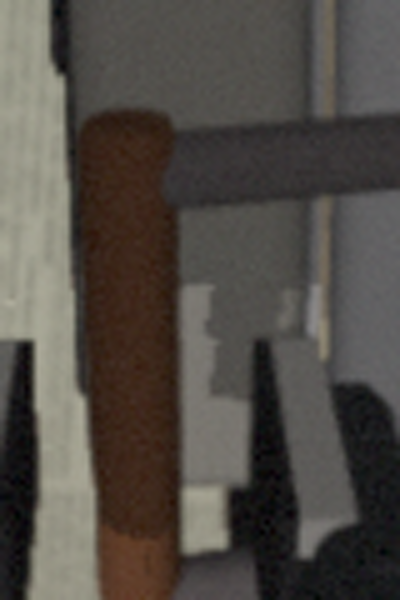

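Request:
servo_tool --pt "0 0.03 -0.025 0 -0.45" --pt "0 0 -0.015 0 -0.5" --pt "0 0 0 0 -0.6" --pt "0 0 0 0 -0.7" --pt "0 0 0 0 -0.8" --pt "0 0 0 0 -0.9" --pt "0 0 0 0 -1" --pt "0 0 0 0 -1" --force 30

```text
time_s: 8.48
eef_pos: [0.4452, -0.0854, 0.0889]
ee_rot: [0.999, 0.049, -0.002, 0.0]
contact_force: [-5.5, 0.3, 1.6]
opening: 0.103
```

Run:
```python
from h import *
st()
save('scene','s7',(290,140,350,200),10)
save('wrist','w7',(230,170,310,290),5)
```

```text
t 8.47 tcp [ 0.4452 -0.0854  0.0889] xaxis yaw 5.7 z [-0.003 -0.    -1.   ] F [-5.5  0.3  1.6] op 0.103
```

View pics/s7.png

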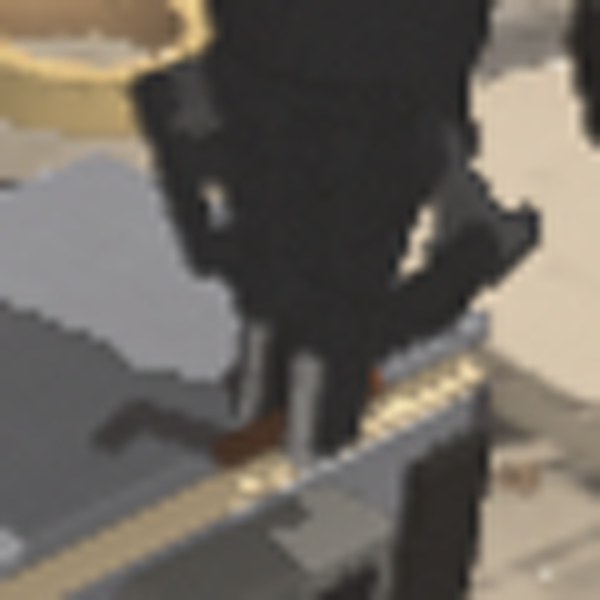

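View pics/w7.png

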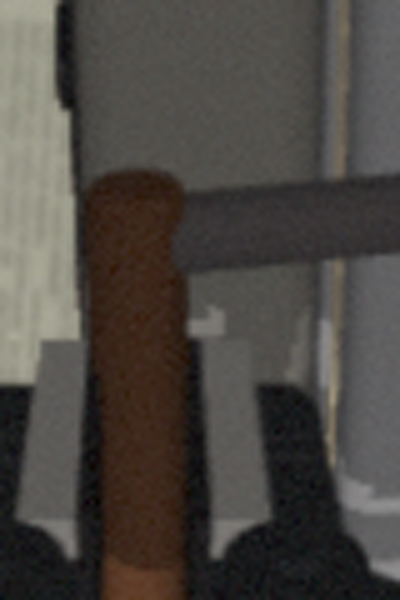

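Run:
```python
import numpy as np
th=np.concatenate([[0,.04],np.arange(.11,1.52,.075)])
x=-187*np.cos(th)+30*np.sin(th); z=187*np.sin(th)+30*np.cos(th)
dx=np.diff(x)/150;dz=np.diff(z)/150
print(len(dx),th[-1])
r=[[round(a*.995,3),round(a*.098,3),round(b,3),0,-1] for a,b in zip(dx,dz)]
print(r[:10]);print(r[10:])
```

```text
20 1.46
[[np.float64(0.009), np.float64(0.001), np.float64(0.05), 0, -1], [np.float64(0.02), np.float64(0.002), np.float64(0.086), 0, -1], [np.float64(0.028), np.float64(0.003), np.float64(0.09), 0, -1], [np.float64(0.035), np.float64(0.003), np.float64(0.088), 0, -1], [np.float64(0.042), np.float64(0.004), np.float64(0.085), 0, -1], [np.float64(0.048), np.float64(0.005), np.float64(0.082), 0, -1], [np.float64(0.054), np.float64(0.005), np.float64(0.078), 0, -1], [np.float64(0.059), np.float64(0.006), np.float64(0.074), 0, -1], [np.float64(0.065), np.float64(0.006), np.float64(0.069), 0, -1], [np.float64(0.07), np.float64(0.007), np.float64(0.064), 0, -1]]
[[np.float64(0.074), np.float64(0.007), np.float64(0.058), 0, -1], [np.float64(0.078), np.float64(0.008), np.float64(0.053), 0, -1], [np.float64(0.082), np.float64(0.008), np.float64(0.047), 0, -1], [np.float64(0.085), np.float64(0.008), np.float64(0.04), 0, -1], [np.float64(0.088), np.float64(0.009), np.float64(0.034), 0, -1], [np.float64(0.09), np.float64(0.009), np.float64(0.027), 0, -1], [np.float64(0.092), np.float64(0.009), np.float64(0.02), 0, -1], [np.float64(0.093), np.float64(0.009), np.float64(0.013), 0, -1], [np.float64(0.094), np.float64(0.009), np.float64(0.006), 0, -1], [np.float64(0.094), np.float64(0.009), np.float64(-0.001), 0, -1]]
```

Request:
servo_tool --pt "0.0 0.001 0.05 0 -1" --pt "0.018 0.002 0.086 0 -1" --pt "0.028 0.003 0.09 0 -1" --pt "0.035 0.003 0.088 0 -1" --pt "0 0 0 0 -1"

```text
time_s: 9.2
eef_pos: [0.4632, -0.0832, 0.1391]
ee_rot: [0.999, 0.05, 0.004, 0.0]
contact_force: [6.3, 1.2, -2.8]
opening: 0.101
```

Run:
```python
from h import *
st()
save('scene','s8',(220,100,380,260),4)
```

```text
t 9.2 tcp [ 0.4632 -0.0832  0.1391] xaxis yaw 5.7 z [ 0.009  0.    -1.   ] F [ 6.3  1.2 -2.8] op 0.101
```

View pics/s8.png

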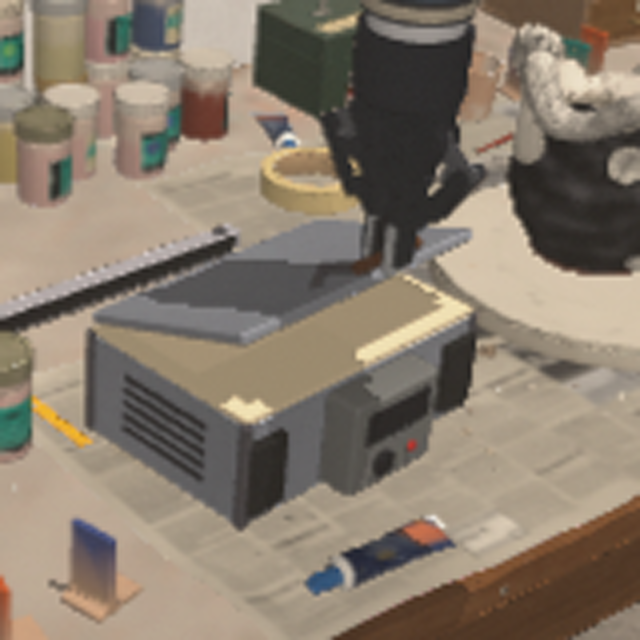

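Request:
servo_tool --pt "0.055 0.004 0.085 0 -1" --pt "0.053 0.005 0.082 0 -1" --pt "0.054 0.005 0.078 0 -1" --pt "0.059 0.006 0.074 0 -1" --pt "0.065 0.006 0.069 0 -1" --pt "0 0 0 0 -1"

```text
time_s: 10.0
eef_pos: [0.5044, -0.0782, 0.1956]
ee_rot: [0.999, 0.05, 0.002, -0.001]
contact_force: [5.7, 3.9, -5.3]
opening: 0.099
```

Request:
servo_tool --pt "0.085 0.005 0.05 0 -1" --pt "0.076 0.007 0.056 0 -1" --pt "0.078 0.008 0.053 0 -1" --pt "0.082 0.008 0.047 0 -1" --pt "0.085 0.008 0.04 0 -1" --pt "0 0 0 0 -1"

```text
time_s: 10.75
eef_pos: [0.5631, -0.0724, 0.231]
ee_rot: [0.999, 0.05, -0.001, -0.002]
contact_force: [3.2, 5.6, -7.7]
opening: 0.101
```

Request:
servo_tool --pt "0.09 0.02 0.015 0 -1" --pt "0.09 0.015 0.022 0 -1" --pt "0.092 0.009 0.017 0 -1" --pt "0.093 0.009 0.01 0 -1" --pt "0 0 0 0 -1"

```text
time_s: 11.38
eef_pos: [0.6198, -0.0661, 0.2431]
ee_rot: [0.999, 0.049, 0.002, -0.0]
contact_force: [-0.5, 2.2, 6.0]
opening: 0.099
```

Run:
```python
from h import *
st()
save('scene','s9',(200,60,380,260),3)
save('top','t9',(230,110,390,290),3.3)
```

```text
t 11.38 tcp [ 0.6198 -0.0661  0.2431] xaxis yaw 5.7 z [ 0.004  0.    -1.   ] F [-0.5  2.2  6. ] op 0.099
```

View pics/s9.png

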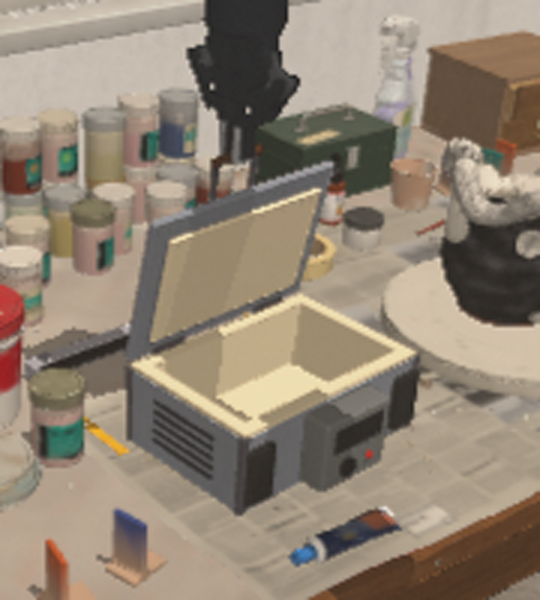

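View pics/t9.png

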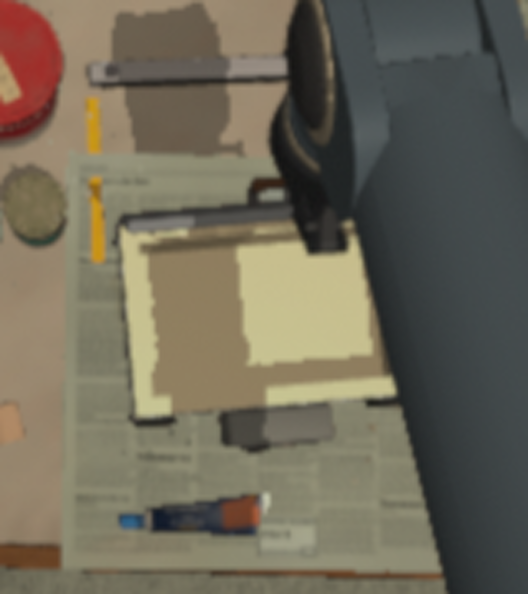

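Request:
servo_tool --pt "0.085 0.012 0.02 0 -1" --pt "0.085 0.009 0 0 -1" --pt "0.05 0.006 0 0 -1" --pt "0 0 0 0 -1"

```text
time_s: 11.98
eef_pos: [0.6516, -0.0625, 0.2428]
ee_rot: [0.999, 0.049, 0.0, -0.0]
contact_force: [-0.2, 1.6, -5.5]
opening: 0.1
```

Request:
servo_tool --pt "0.02 0.002 0 0 -1" --pt "0 0 0 0 -0.7" --pt "0 0 0 0 -0.4" --pt "0 0 0 0 -0.2" --pt "0 0 0.1 0 0" --pt "0 0 0.2 0 0" --pt "-0.15 0.2 0.1 0 1" --pt "-0.15 0.35 0 0 1" --pt "-0.15 0.35 0 0 1"

```text
time_s: 13.1
eef_pos: [0.5862, 0.0741, 0.306]
ee_rot: [0.999, 0.049, 0.002, -0.0]
contact_force: [0.7, 0.7, 0.1]
opening: 0.998
```

Run:
```python
from h import *
st()
save('scene','s10',(130,60,380,320),2.3)
save('top','t10',(110,110,370,290),3)
for c in ['top','scene']:
  for n in ['tile_blue_mid','tile_green_mid','tile_orange_mid','kiln_floor','kiln','lid_bar']:
    print(c,n,[(np.round(d['centre'],1),round(d['score'],2)) for d in cams.tip_of(c,n)[:3]])
```

```text
t 13.1 tcp [0.5862 0.0741 0.306 ] xaxis yaw 5.6 z [ 0.003  0.    -1.   ] F [0.7 0.7 0.1] op 0.998
top tile_blue_mid [(array([132.6, 249.1]), 0.74), (array([224.1, 239.6]), 0.5)]
top tile_green_mid [(array([168.2, 238.7]), 0.68)]
top tile_orange_mid [(array([204.3, 243.6]), 0.6)]
top kiln_floor [(array([305.6, 203.2]), 0.91), (array([201.4, 244.1]), 0.19)]
top kiln [(array([305.1, 202.5]), 0.56)]
top lid_bar [(array([318.7, 151.8]), 0.68)]
scene tile_blue_mid [(array([152.2, 290.6]), 0.57), (array([286.1, 215.6]), 0.57)]
scene tile_green_mid [(array([189.5, 268.1]), 0.79), (array([308. , 215.8]), 0.68)]
scene tile_orange_mid [(array([217.6, 254.3]), 0.82)]
scene kiln_floor [(array([289.9, 201.4]), 0.68)]
scene kiln [(array([287. , 202.4]), 0.85)]
scene lid_bar [(array([268.1, 106.5]), 0.67)]
```

View pics/s10.png

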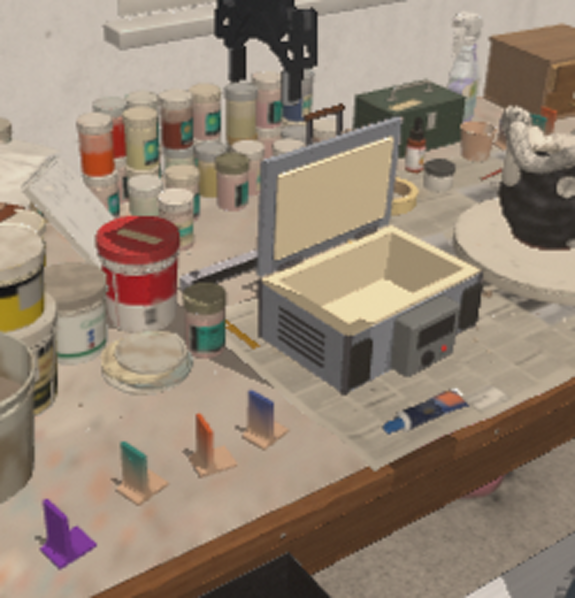

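View pics/t10.png

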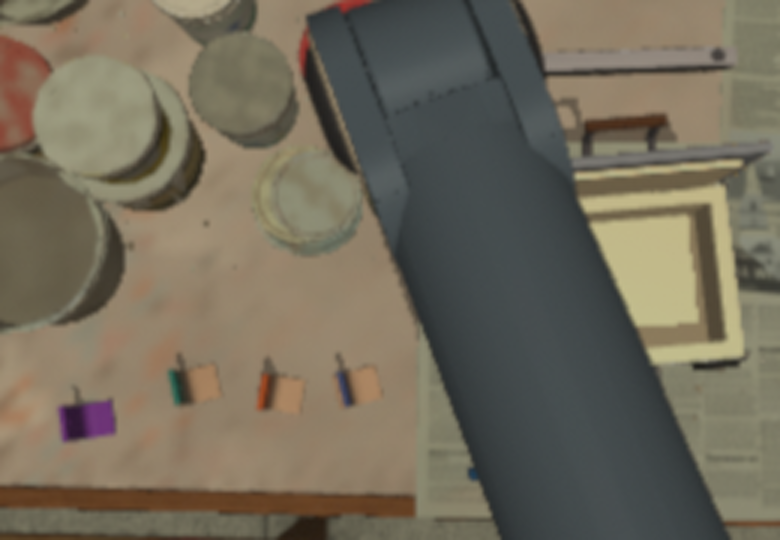

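Run:
```python
from h import *
s=st(); print(np.round(s['joint_positions'],2))
for n,a,b in [('blue',(224.8,238.5),(243.5,237.7)),('green',(169.5,238.7),(189,266.8)),('orange',(202,243),(217.4,254)),('kiln_floor',(305.6,203.2),(289.9,201.4)),('kiln',(305.2,203),(287,203)),('bar',(318.7,151.8),(268.1,106.5)),('purple',(132.5,249.2),(152.2,289.5))]:
    X,e=tri([('top',a),('scene',b)]);print(n,np.round(X,4),np.round(e,4), atz('top',a,.03)[:2],atz('scene',b,.03)[:2])
```

```text
t 13.8 tcp [0.5864 0.0722 0.3039] xaxis yaw 5.6 z [-0.  0. -1.] F [-0.3  0.3  0.4] op 0.998
[ 0.28  0.32 -0.62  1.57  0.19  1.31 -0.27]
blue [0.4447 0.1655 0.0424] [0.0005 0.0005] [0.44501716 0.16701627] [0.45721169 0.15635977]
green [0.4395 0.3266 0.0262] [0.0013 0.0013] [0.4402149  0.32679751] [0.43474895 0.32737065]
orange [0.435  0.2394 0.0276] [0.0081 0.0081] [0.4303863  0.23233272] [0.43817596 0.24683343]
kiln_floor [ 0.5524 -0.0718  0.0104] [0.0051 0.0051] [ 0.55378334 -0.06552907] [ 0.52695257 -0.05597432]
kiln [ 0.5561 -0.0687  0.0033] [0.0014 0.0014] [ 0.55434021 -0.06435154] [ 0.52483698 -0.04323454]
bar [ 0.6504 -0.0583  0.2865] [0.0055 0.0055] [ 0.70859512 -0.10284909] [ 1.19618285 -0.46768615]
purple [0.408  0.4309 0.0344] [0.0009 0.0009] [0.40741021 0.43161014] [0.41295417 0.43021515]
```

Request:
servo_tool --pt "-0.09 0.06 0 0.047 1" --pt "-0.09 0.06 0 0.047 1" --pt "-0.09 0.06 -0.05 0.047 1" --pt "-0.09 0.06 -0.1 0.047 1" --pt "-0.09 0.06 -0.1 0.047 1" --pt "-0.09 0.06 -0.1 0.047 1" --pt "-0.09 0.06 -0.1 0.047 1" --pt "-0.09 0.06 -0.1 0.047 1" --pt "-0.1 0.07 -0.1 0.047 1" --pt "-0.1 0.07 -0.1 0.046 1" --pt "0 0 -0.05 0 1" --pt "0 0 0 0 1"

```text
time_s: 15.3
eef_pos: [0.4488, 0.165, 0.1839]
ee_rot: [0.708, 0.707, -0.0, -0.0]
contact_force: [-0.0, -0.0, 0.3]
opening: 1.001
```

Run:
```python
from h import *
s=st(); print(np.round(s['joint_positions'],2))
save('wrist','w11',None,1.5)
for n in ['tile_blue_mid','tile_green_mid','tile_orange_mid']:
    print(n,[(np.round(d['centre'],1),round(d['score'],2),np.round(atz('wrist',d['centre'],.03),4)) for d in cams.tip_of('wrist',n)[:3]])
```

```text
t 15.3 tcp [0.4488 0.165  0.1839] xaxis yaw 89.9 z [-0. -0. -1.] F [-0.  -0.   0.3] op 1.001
[ 0.37  0.29 -0.95  1.96  0.28  1.02  0.86]
tile_blue_mid [(array([260.6, 161.1]), 0.84, array([0.4427, 0.1691, 0.03  ])), (array([458.3, 137.6]), 0.7, array([0.4053, 0.4266, 0.03  ])), (array([ 16.3, 190.4]), 0.37, array([ 0.4763, -0.1993,  0.03  ]))]
tile_green_mid [(array([392.2, 162.2]), 0.72, array([0.4418, 0.3287, 0.03  ]))]
tile_orange_mid [(array([326. , 160.1]), 0.93, array([0.4409, 0.2443, 0.03  ]))]
```

View pics/w11.png

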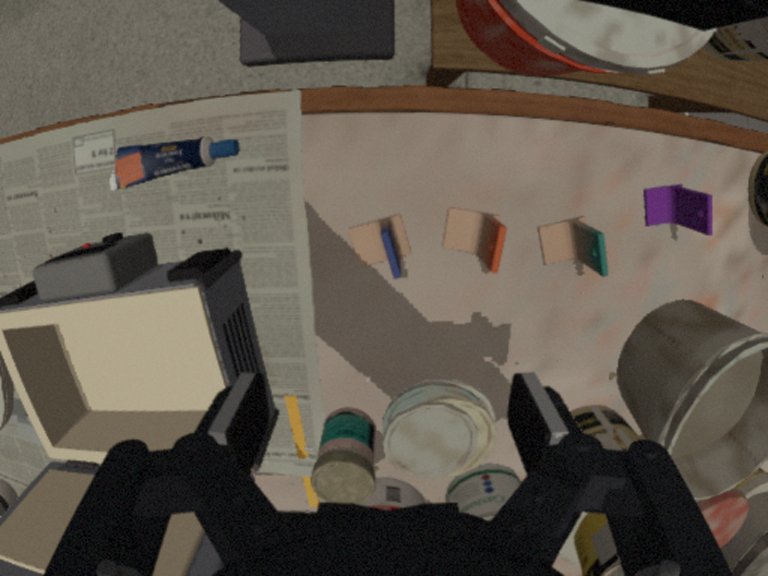

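Run:
```python
from h import *
save('wrist','w12',(220,130,480,190),3)
P=cams.camera_params('wrist')
def yaw(a,b): # a->b along tile +y
    A=atz('wrist',np.array(a)/1.5,.008,P);B=atz('wrist',np.array(b)/1.5,.008,P);d=B-A;return np.degrees(np.arctan2(-d[0],d[1])),np.linalg.norm(d)
print(yaw((350,228),(400,214)),yaw((362,264),(410,256)));print(yaw((450,207),(503,215)),yaw((445,250),(490,257)));print(yaw((538,228),(582,217)),yaw((546,262),(590,263)))
```

```text
(np.float64(15.714233559199315), np.float64(0.04137436091639976)) (np.float64(9.754729598004003), np.float64(0.03961420208831627))
(np.float64(-7.233368119229866), np.float64(0.04417262215512494)) (np.float64(-8.425171209955984), np.float64(0.038319629630908236))
(np.float64(15.293234354734514), np.float64(0.04113302212873689)) (np.float64(-0.3936670538539371), np.float64(0.04243300010075126))
```

View pics/w12.png

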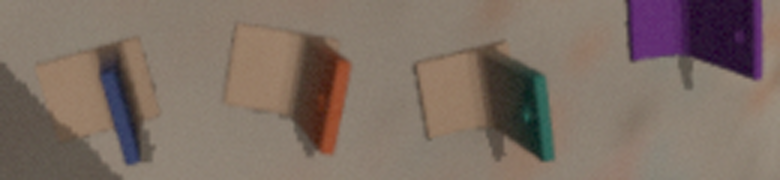

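Request:
servo_tool --pt "-0.03 0.015 -0.2 0.042 0.6" --pt "0 0 -0.2 0.041 0.2" --pt "0 0 -0.2 0 0" --pt "0 0 -0.1 0 0" --pt "0 0 -0.05 0 0" --pt "0 0 0 0 0"

```text
time_s: 16.3
eef_pos: [0.4441, 0.1681, 0.0719]
ee_rot: [0.609, 0.793, 0.0, 0.0]
contact_force: [0.5, -0.2, 0.4]
opening: 0.499
```

Run:
```python
from h import *
s=st(); print(np.round(s['joint_positions'],2))
save('wrist','w13',(170,90,430,290),3)
save('scene','s13',(190,180,310,280),6)
```

```text
t 16.3 tcp [0.4441 0.1681 0.0719] xaxis yaw 105.0 z [ 0.  0. -1.] F [ 0.5 -0.2  0.4] op 0.499
[ 0.27  0.46 -0.9   2.09  0.5   0.82  0.91]
```

View pics/w13.png

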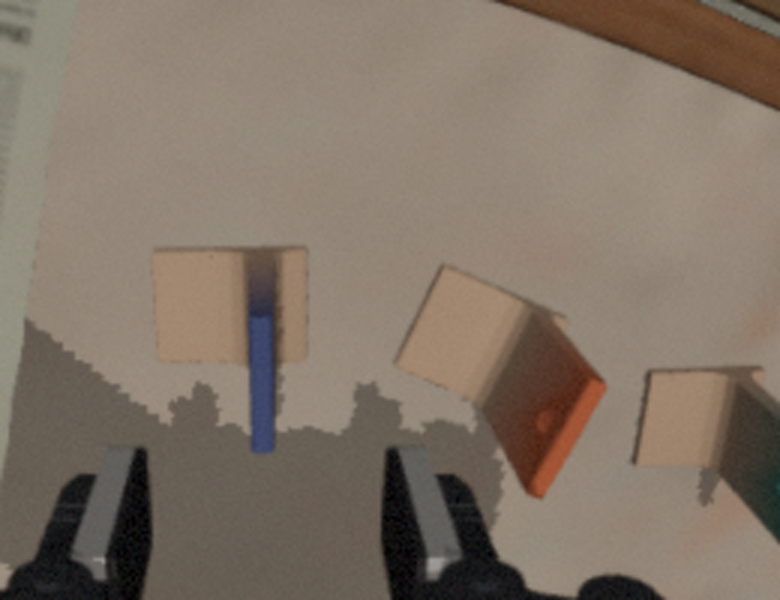

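View pics/s13.png

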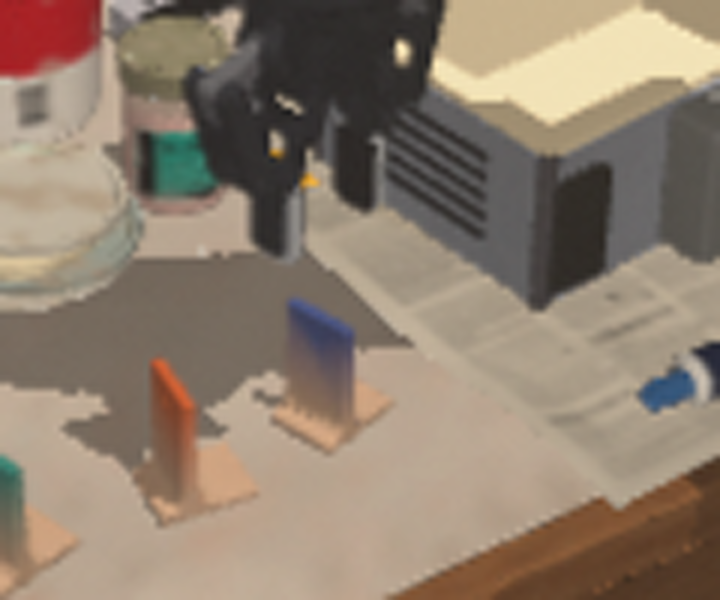

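Request:
servo_tool --pt "0 0 -0.1 0 0" --pt "0 0 -0.1 0 0" --pt "0 0 -0.05 0 0" --pt "0 0 0 0 0"

```text
time_s: 16.9
eef_pos: [0.4431, 0.1678, 0.0332]
ee_rot: [0.608, 0.794, -0.001, -0.001]
contact_force: [-0.1, -0.2, 0.7]
opening: 0.501
```

Run:
```python
from h import *
s=st(); 
save('wrist','w14',(170,90,430,290),3)
save('scene','s14',(190,180,310,280),6)
```

```text
t 16.9 tcp [0.4431 0.1678 0.0332] xaxis yaw 105.0 z [-0.002 -0.    -1.   ] F [-0.1 -0.2  0.7] op 0.501
```

View pics/w14.png

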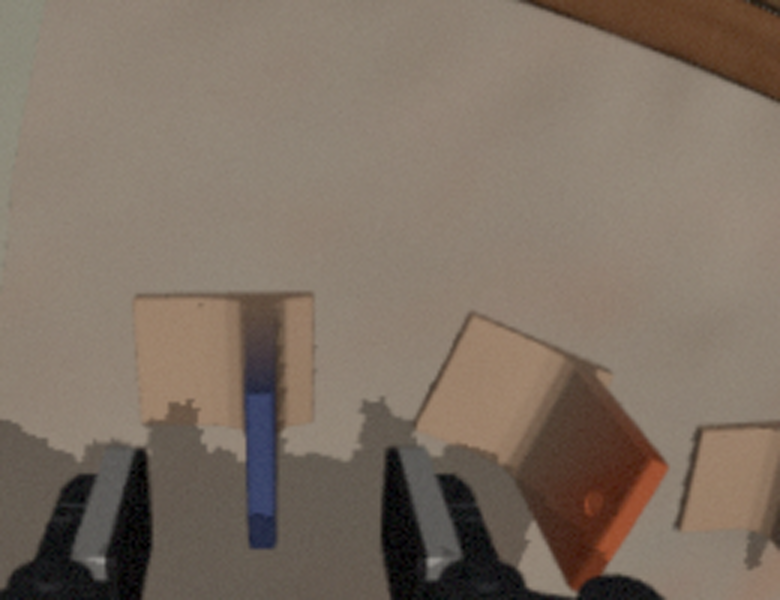

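View pics/s14.png

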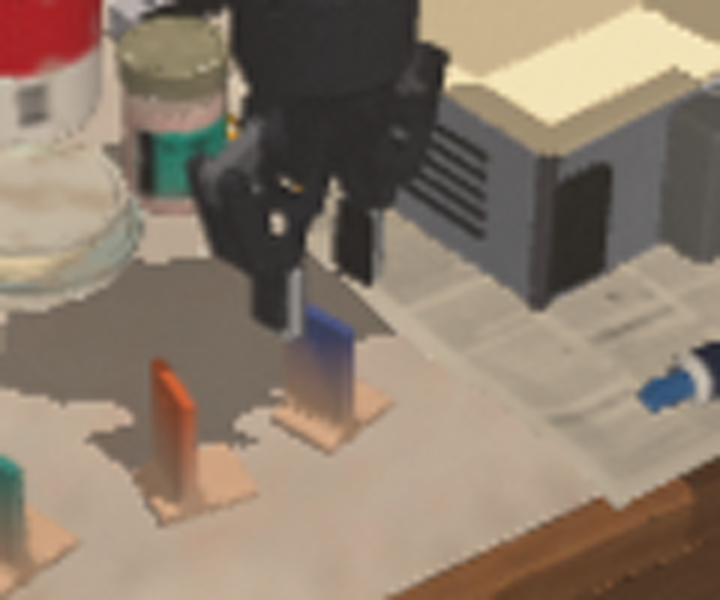

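Request:
servo_tool --pt "0 0 -0.05 0 -0.2" --pt "0 0 -0.05 0 -0.3" --pt "0 0 0 0 -0.3"

```text
time_s: 17.38
eef_pos: [0.4432, 0.1676, 0.0184]
ee_rot: [0.609, 0.793, -0.001, -0.0]
contact_force: [0.2, -1.1, 0.6]
opening: 0.353
```

Run:
```python
from h import *
s=st(); 
save('wrist','w15',(170,90,430,290),3)
save('scene','s15',(190,180,310,280),6)
```

```text
t 17.38 tcp [0.4432 0.1676 0.0184] xaxis yaw 105.0 z [-0.001 -0.    -1.   ] F [ 0.2 -1.1  0.6] op 0.353
```

View pics/w15.png

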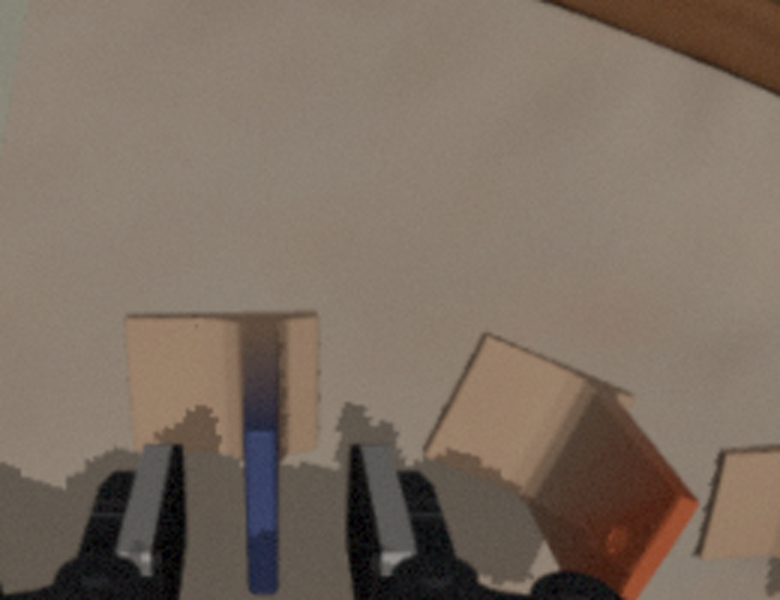

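View pics/s15.png

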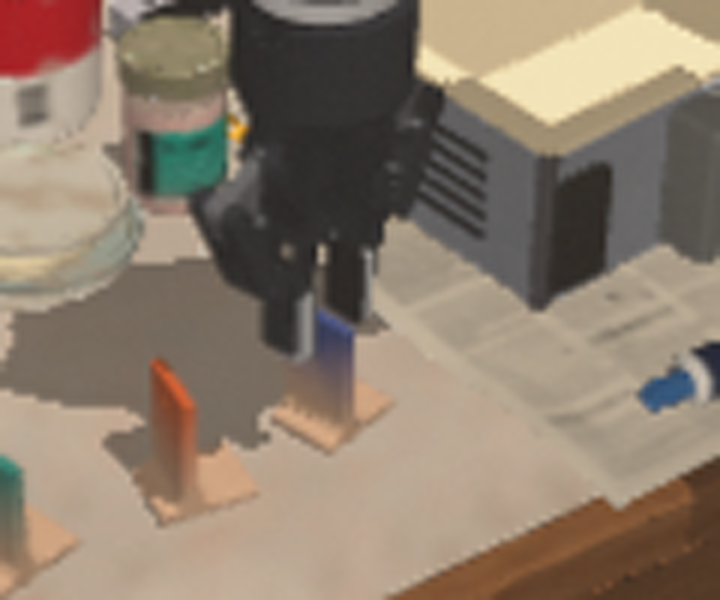

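Request:
servo_tool --pt "0 0 -0.04 0 -0.4" --pt "0 0 0 0 -0.6" --pt "0 0 0 0 -0.8" --pt "0 0 0 0 -1" --pt "0 0 0 0 -1" --pt "0 0 0 0 -1" --force 40

```text
time_s: 18.23
eef_pos: [0.4438, 0.1679, 0.0131]
ee_rot: [0.609, 0.793, 0.0, 0.0]
contact_force: [0.2, -0.4, 0.1]
opening: 0.058
```

Request:
servo_tool --pt "0 0 0.1 0 -1" --pt "0 0 0.3 0 -1" --pt "0 0 0.35 0 -1" --pt "0 0 0.2 0 -1" --pt "0.08 -0.2 0.05 -0.026 -1" --pt "0.1 -0.25 0 -0.026 -1" --pt "0.12 -0.3 0 0 -1" --pt "0.12 -0.3 0 0 -1" --pt "0.12 -0.3 0 0 -1" --pt "0.12 -0.3 0 0 -1" --pt "0.12 -0.3 0 0 -1" --pt "0 0 0 0 -1"

```text
time_s: 19.73
eef_pos: [0.5614, -0.1294, 0.1633]
ee_rot: [0.674, 0.739, -0.0, 0.0]
contact_force: [-0.7, 1.0, -0.5]
opening: 0.056
```

Run:
```python
from h import *
s=st(); print(np.round(s['joint_positions'],2))
save('wrist','w16',None,1.5)
save('scene','s16',(190,90,390,250),4)
```

```text
t 19.73 tcp [ 0.5614 -0.1294  0.1633] xaxis yaw 95.2 z [ 0. -0. -1.] F [-0.7  1.  -0.5] op 0.056
[ 0.78  0.47 -0.84  1.78  0.4   1.07  1.46]
```

View pics/w16.png

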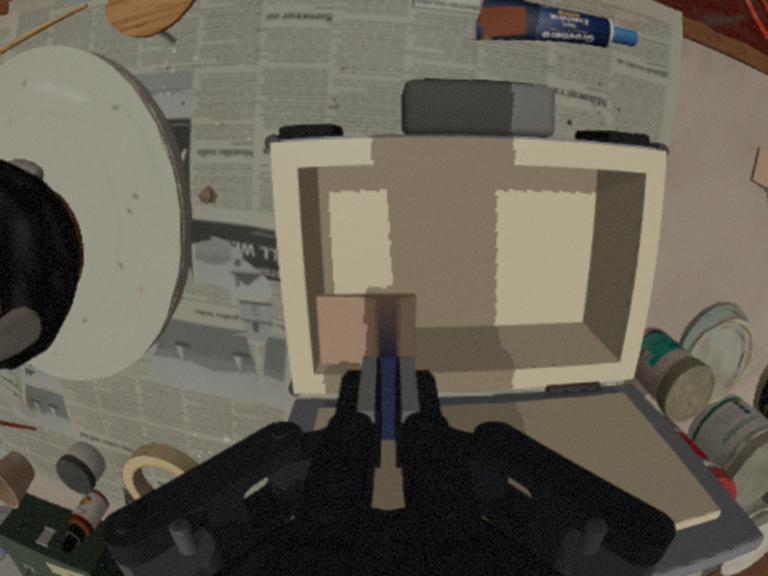

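View pics/s16.png

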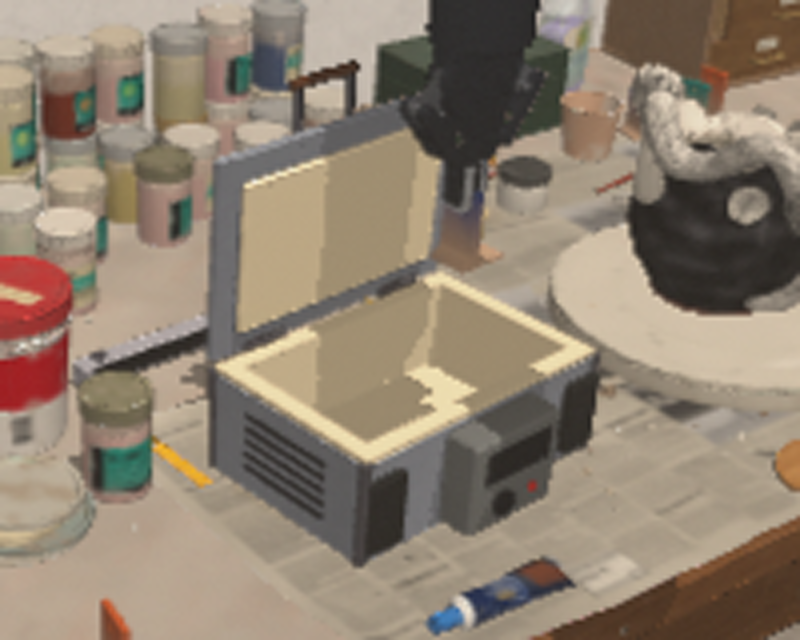

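Run:
```python
from h import *
P=cams.camera_params('wrist')
c={}
for nm,px in dict(nR=(272,142),nL=(666,150),fR=(293,393),iNR=(299,168),iNL=(644,172),iFR=(312,373)).items():
    c[nm]=atz('wrist',np.array(px)/1.5,.09,P); print(nm,np.round(c[nm],4))
d=c['nL']-c['nR']; y=np.degrees(np.arctan2(-d[0],d[1])); print('yaw',y,np.linalg.norm(d))
a=np.radians(y);R=np.array([[np.cos(a),-np.sin(a)],[np.sin(a),np.cos(a)]])
print('origin', (c['nL']+c['nR'])[:2]/2+R@[.08,0])
for px in [(318,296),(415,294),(320,363)]:
    print(atz('wrist',np.array(px)/1.5,.156,P))
```

```text
nR [ 0.4835 -0.1949  0.09  ]
nL [0.4553 0.0407 0.09  ]
fR [ 0.6417 -0.1779  0.09  ]
iNR [ 0.4973 -0.1785  0.09  ]
iNL [0.4723 0.0263 0.09  ]
iFR [ 0.6246 -0.1655  0.09  ]
yaw 6.839098212464168 0.23731344805287197
origin [ 0.54883213 -0.06758398]
[ 0.54624812 -0.15490544  0.156     ]
[ 0.54123737 -0.11319316  0.156     ]
[ 0.57926986 -0.15275043  0.156     ]
```

Request:
servo_tool --pt "-0.02 0.025 -0.25 0.006 -1" --pt "0 0 -0.25 0 -1" --pt "0 0 -0.2 0 -1" --pt "0 0 -0.1 0 -1" --pt "0 0 -0.05 0 -1" --pt "0 0 0 0 -1"

```text
time_s: 20.58
eef_pos: [0.5581, -0.1204, 0.0361]
ee_rot: [0.664, 0.748, 0.0, 0.0]
contact_force: [0.0, 0.6, 0.2]
opening: 0.052
```

Run:
```python
from h import *
s=st()
save('wrist','w17',None,1.5)
```

```text
t 20.57 tcp [ 0.5581 -0.1204  0.0361] xaxis yaw 96.8 z [ 0.001  0.    -1.   ] F [0.  0.6 0.2] op 0.052
```

View pics/w17.png

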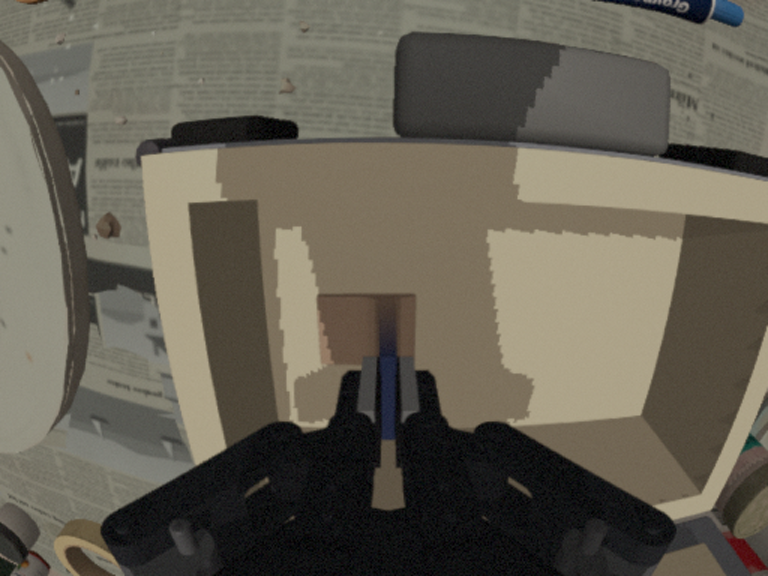

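Request:
servo_tool --pt "0 0 -0.015 0 -1" --pt "0 0 -0.015 0 -1" --pt "0 0 0 0 -1"

```text
time_s: 21.0
eef_pos: [0.5578, -0.1209, 0.0312]
ee_rot: [0.664, 0.747, 0.0, 0.0]
contact_force: [-1.2, -0.1, -0.4]
opening: 0.054
```

Request:
servo_tool --pt "0 0 -0.012 0 -1" --pt "0 0 0 0 -1"

```text
time_s: 21.25
eef_pos: [0.5581, -0.1212, 0.0311]
ee_rot: [0.664, 0.747, -0.001, 0.001]
contact_force: [-4.8, -1.3, 11.6]
opening: 0.052
```

Request:
servo_tool --pt "0 0 0.008 0 -1" --pt "0 0 0 0 -0.7" --pt "0 0 0 0 -0.5" --pt "0 0 0 0 -0.4" --pt "0 0 0.1 0 -0.4" --pt "0 0 0.3 0 -0.4" --pt "0 0 0.3 0 0" --pt "0 0 0.2 0 0" --pt "0 0.1 0.1 0 0"

```text
time_s: 22.38
eef_pos: [0.5586, -0.1064, 0.1829]
ee_rot: [0.665, 0.747, 0.001, 0.001]
contact_force: [0.6, -0.5, -0.3]
opening: 0.5
```

Run:
```python
from h import *
s=st()
save('wrist','w18',None,1.5)
save('scene','s18',(130,100,380,320),3)
```

```text
t 22.38 tcp [ 0.5586 -0.1064  0.1829] xaxis yaw 96.6 z [ 0.003 -0.001 -1.   ] F [ 0.6 -0.5 -0.3] op 0.5
```

View pics/w18.png

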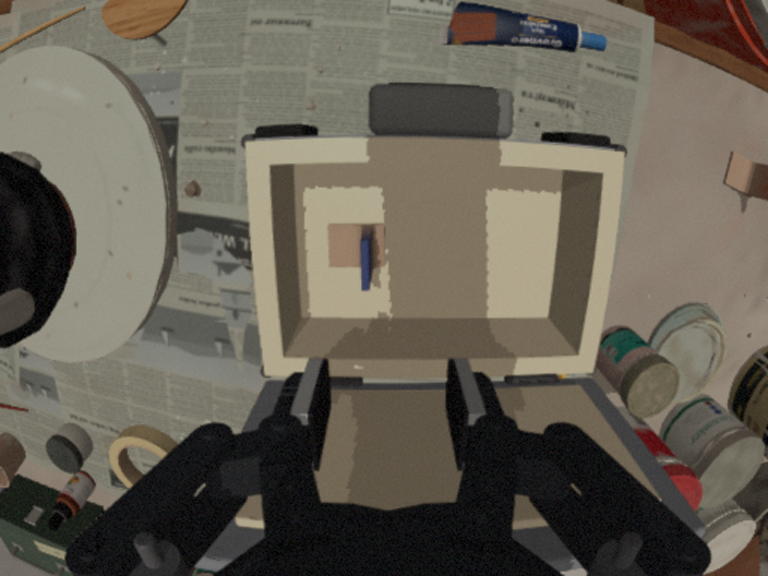

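View pics/s18.png

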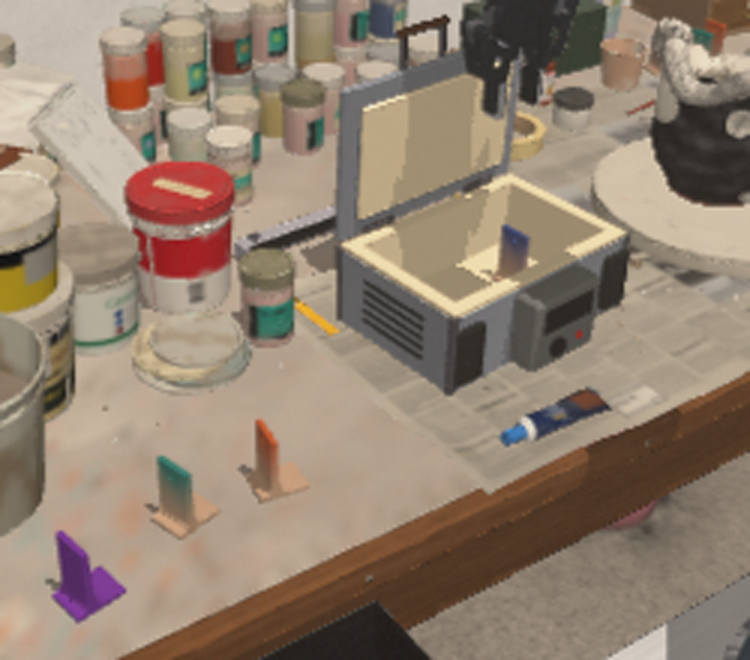

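Request:
servo_tool --pt "-0.1 0.3 0 -0.03 0" --pt "-0.11 0.35 0 -0.03 0" --pt "-0.11 0.35 0 -0.02 0" --pt "-0.11 0.35 0 0 0" --pt "-0.11 0.35 0 0 0" --pt "-0.12 0.35 -0.1 0 0" --pt "-0.12 0.29 -0.1 0 0" --pt "0 0 -0.1 0 0" --pt "0 0 -0.1 0 0" --pt "0 0 0 0 0"

```text
time_s: 23.72
eef_pos: [0.4403, 0.2431, 0.1186]
ee_rot: [0.753, 0.658, -0.002, -0.0]
contact_force: [-0.5, -0.3, 0.1]
opening: 0.499
```

Run:
```python
from h import *
s=st()
save('wrist','w19',(130,70,490,310),2.2)
for n in ['tile_green_mid','tile_orange_mid']:
    print(n,[(np.round(d['centre'],1),round(d['score'],2),np.round(atz('wrist',d['centre'],.03),4)) for d in cams.tip_of('wrist',n)[:3]])
```

```text
t 23.73 tcp [0.4403 0.2431 0.1186] xaxis yaw 82.2 z [-0.003 -0.002 -1.   ] F [-0.5 -0.3  0.1] op 0.499
tile_green_mid [(array([348.9, 173.8]), 0.87, array([0.4426, 0.3317, 0.03  ]))]
tile_orange_mid [(array([255.1, 184. ]), 0.86, array([0.4412, 0.2427, 0.03  ]))]
```

View pics/w19.png

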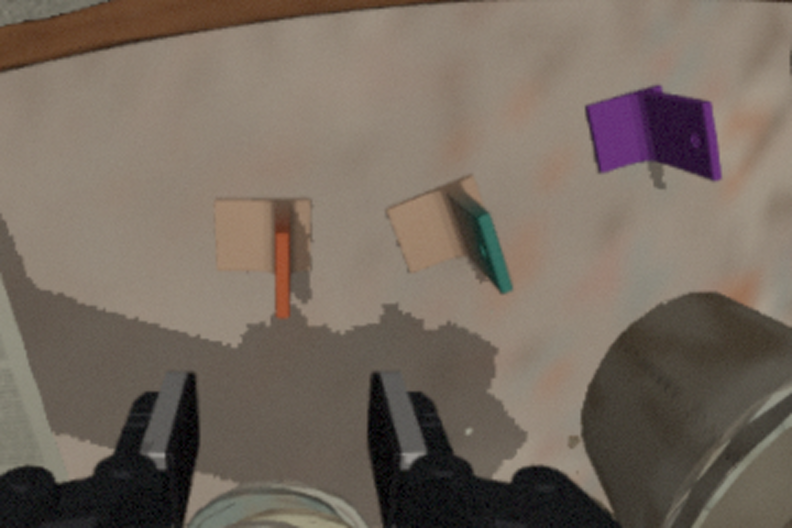

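Request:
servo_tool --pt "0 0 -0.2 0 0" --pt "0 0 -0.2 0 -0.1" --pt "0 0 -0.2 0 -0.3" --pt "0 0 -0.07 0 -0.3" --pt "0 0 -0.03 0 -0.3" --pt "0 0 0 0 -0.3"

```text
time_s: 24.62
eef_pos: [0.4414, 0.2455, 0.0162]
ee_rot: [0.753, 0.658, 0.001, 0.0]
contact_force: [0.4, -0.9, -0.9]
opening: 0.35
```

Run:
```python
from h import *
s=st()
save('wrist','w20',(170,90,430,290),3)
```

```text
t 24.62 tcp [0.4414 0.2455 0.0162] xaxis yaw 82.3 z [ 0.001  0.001 -1.   ] F [ 0.4 -0.9 -0.9] op 0.35
```

View pics/w20.png

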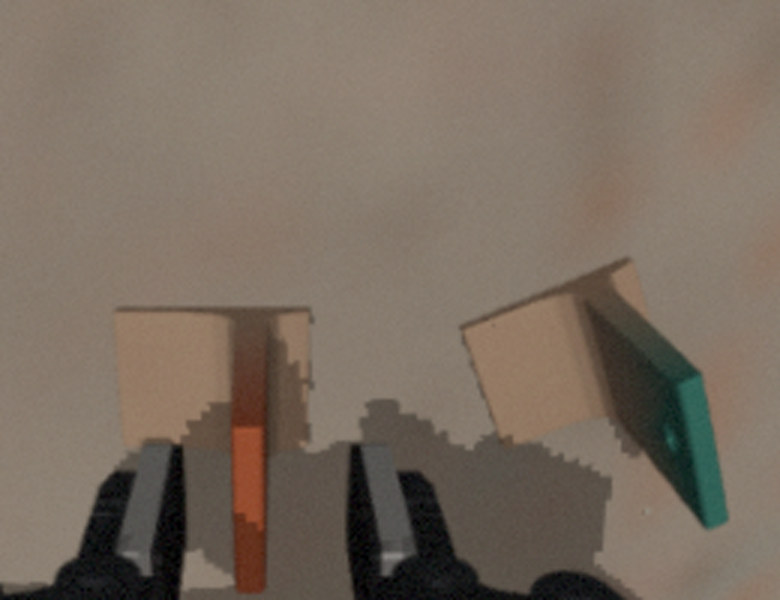

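Request:
servo_tool --pt "0 -0.012 -0.02 0 -0.4" --pt "0 0 0 0 -0.6" --pt "0 0 0 0 -0.8" --pt "0 0 0 0 -1" --pt "0 0 0 0 -1" --pt "0 0 0 0 -1" --pt "0 0 0.1 0 -1" --pt "0 0 0.3 0 -1" --pt "0 0 0.35 0 -1" --pt "0 0 0.25 0 -1" --pt "0.05 -0.12 0 0.03 -1" --pt "0.08 -0.23 0 0.03 -1" --force 40

```text
time_s: 26.18
eef_pos: [0.4603, 0.1922, 0.1641]
ee_rot: [0.685, 0.729, 0.002, 0.0]
contact_force: [0.0, 0.1, -0.6]
opening: 0.053
```

Request:
servo_tool --pt "0.12 -0.33 0 0.02 -1" --pt "0.12 -0.33 0 0 -1" --pt "0.13 -0.33 0 0 -1" --pt "0.13 -0.33 0 0 -1" --pt "0.11 -0.31 0 0 -1" --pt "0 0 0 0 -1" --pt "0 0 0 0 -1"

```text
time_s: 27.05
eef_pos: [0.5515, -0.0526, 0.1629]
ee_rot: [0.664, 0.748, 0.001, -0.0]
contact_force: [-0.3, -0.2, 0.4]
opening: 0.056
```

Run:
```python
from h import *
s=st()
save('wrist','w21',None,1.5)
```

```text
t 27.05 tcp [ 0.5515 -0.0526  0.1629] xaxis yaw 96.8 z [ 0.     0.001 -1.   ] F [-0.3 -0.2  0.4] op 0.056
```

View pics/w21.png

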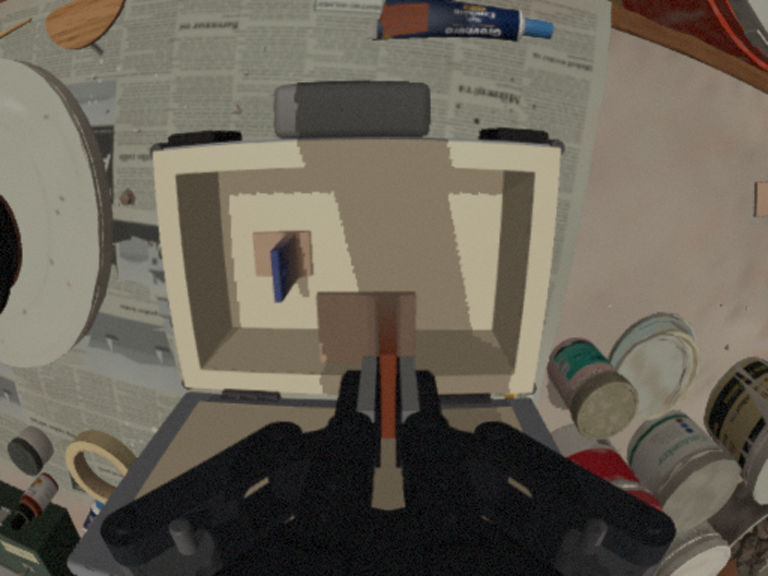

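Request:
servo_tool --pt "0.015 0 -0.25 0 -1" --pt "0 0 -0.25 0 -1" --pt "0 0 -0.2 0 -1" --pt "0 0 -0.1 0 -1" --pt "0 0 -0.04 0 -1" --pt "0 0 -0.02 0 -1" --pt "0 0 0 0 -1"

```text
time_s: 27.98
eef_pos: [0.5546, -0.0536, 0.0342]
ee_rot: [0.664, 0.747, 0.0, 0.001]
contact_force: [0.0, -0.3, -0.6]
opening: 0.056
```

Request:
servo_tool --pt "0 0 -0.016 0 -1" --pt "0 0 0 0 -1"

```text
time_s: 28.22
eef_pos: [0.554, -0.0538, 0.0313]
ee_rot: [0.664, 0.747, 0.0, 0.0]
contact_force: [0.4, 0.3, -0.3]
opening: 0.053
```

Request:
servo_tool --pt "0 0 -0.007 0 -1" --pt "0 0 0 0 -0.8" --pt "0 0 0 0 -0.6" --pt "0 0 0 0 -0.45" --pt "0 0 0.1 0 -0.45" --pt "0 0 0.3 0 -0.45" --pt "0 0 0.3 0 0" --pt "-0.02 0.1 0.2 -0.01 0" --pt "-0.08 0.3 0 0.02 0" --pt "-0.1 0.35 0 0.02 0" --pt "-0.1 0.35 0 0.01 0" --pt "-0.1 0.35 0 0 0"

```text
time_s: 29.72
eef_pos: [0.4936, 0.1655, 0.1662]
ee_rot: [0.616, 0.788, 0.001, 0.001]
contact_force: [0.6, -0.1, -0.5]
opening: 0.501
```

Request:
servo_tool --pt "-0.1 0.35 0 0 0" --pt "-0.1 0.35 0 0 0" --pt "-0.1 0.3 -0.1 0 0" --pt "0 0.1 -0.1 0 0" --pt "0 0 -0.1 0 0" --pt "0 0 0 0 0"

```text
time_s: 30.48
eef_pos: [0.4488, 0.3271, 0.1191]
ee_rot: [0.617, 0.787, -0.001, -0.0]
contact_force: [0.6, -1.0, 0.3]
opening: 0.499
```

Run:
```python
from h import *
s=st()
save('wrist','w22',(130,70,490,310),2.2)
for n in ['tile_green_mid']:
    print(n,[(np.round(d['centre'],1),round(d['score'],2),np.round(atz('wrist',d['centre'],.03),4)) for d in cams.tip_of('wrist',n)[:3]])
save('scene','s22',(130,100,380,320),3)
```

```text
t 30.48 tcp [0.4488 0.3271 0.1191] xaxis yaw 103.9 z [-0.002 -0.002 -1.   ] F [ 0.6 -1.   0.3] op 0.499
tile_green_mid [(array([262.4, 178.7]), 0.98, array([0.4438, 0.3309, 0.03  ]))]
```

View pics/w22.png

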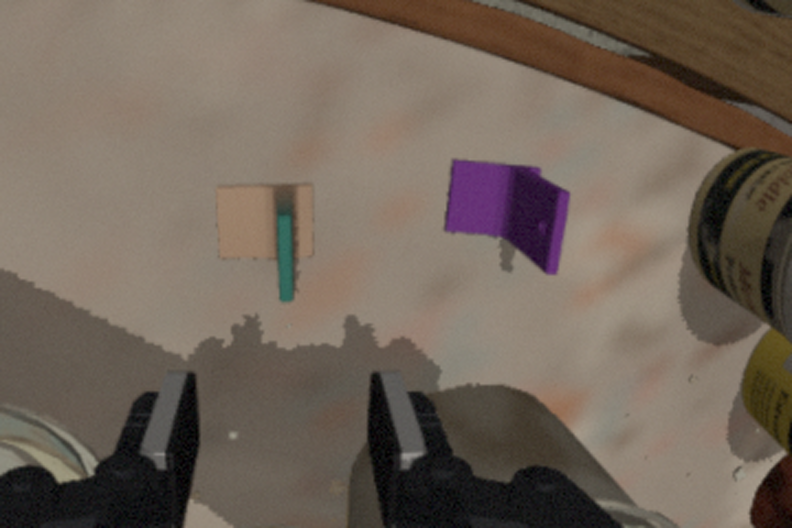

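View pics/s22.png

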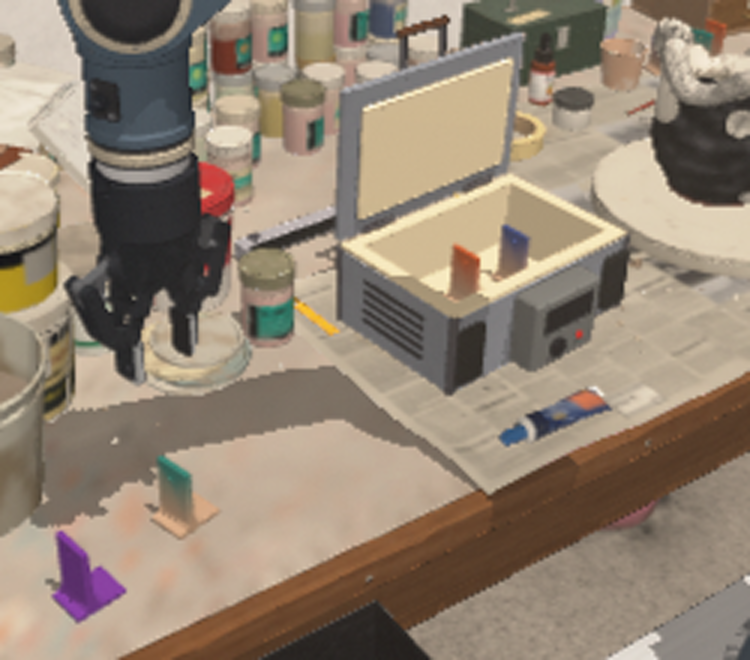

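Request:
servo_tool --pt "-0.033 0.02 -0.2 0 0" --pt "0 0 -0.2 0 -0.1" --pt "0 0 -0.2 0 -0.3" --pt "0 0 -0.07 0 -0.3" --pt "0 0 -0.03 0 -0.3" --pt "0 0 0 0 -0.3"

```text
time_s: 31.38
eef_pos: [0.4446, 0.3322, 0.0158]
ee_rot: [0.616, 0.788, 0.001, 0.0]
contact_force: [0.7, -0.4, 0.2]
opening: 0.352
```

Run:
```python
from h import *
s=st()
save('wrist','w23',(170,90,430,290),3)
```

```text
t 31.38 tcp [0.4446 0.3322 0.0158] xaxis yaw 103.9 z [ 0.001  0.001 -1.   ] F [ 0.7 -0.4  0.2] op 0.352
```

View pics/w23.png

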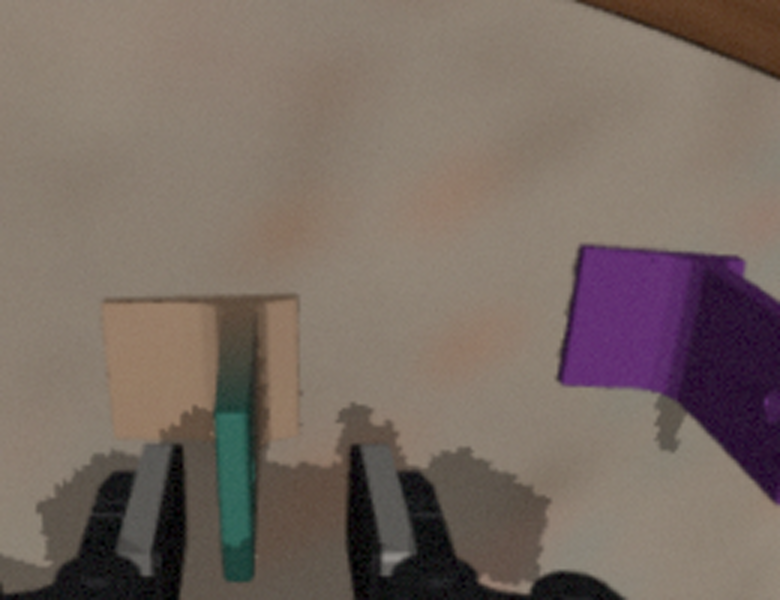

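Request:
servo_tool --pt "0.006 -0.033 -0.015 0 -0.3" --pt "0 0 0 0 -0.6" --pt "0 0 0 0 -0.8" --pt "0 0 0 0 -1" --pt "0 0 0 0 -1" --pt "0 0 0 0 -1" --pt "0 0 0.1 0 -1" --pt "0 0 0.3 0 -1" --pt "0 0 0.35 0 -1" --pt "0 0 0.25 0 -1" --pt "0.05 -0.12 0 -0.02 -1" --pt "0.08 -0.23 0 -0.02 -1" --force 40

```text
time_s: 32.92
eef_pos: [0.464, 0.2743, 0.163]
ee_rot: [0.665, 0.747, 0.0, -0.0]
contact_force: [0.1, 0.7, -1.2]
opening: 0.057
```

Request:
servo_tool --pt "0.1 -0.33 0 0 -1" --pt "0.1 -0.33 0 0 -1" --pt "0.1 -0.33 0 0 -1" --pt "0.1 -0.33 0 0 -1" --pt "0.1 -0.33 0 0 -1" --pt "0.04 -0.15 0 0 -1" --pt "0 0 0 0 -1" --pt "0 0 0 0 -1"

```text
time_s: 33.92
eef_pos: [0.5445, 0.0055, 0.1625]
ee_rot: [0.664, 0.748, -0.0, -0.001]
contact_force: [0.4, 0.3, -0.1]
opening: 0.058
```

Run:
```python
from h import *
s=st()
save('wrist','w24',None,1.5)
```

```text
t 33.92 tcp [0.5445 0.0055 0.1625] xaxis yaw 96.8 z [-0.001  0.001 -1.   ] F [ 0.4  0.3 -0.1] op 0.058
```

View pics/w24.png

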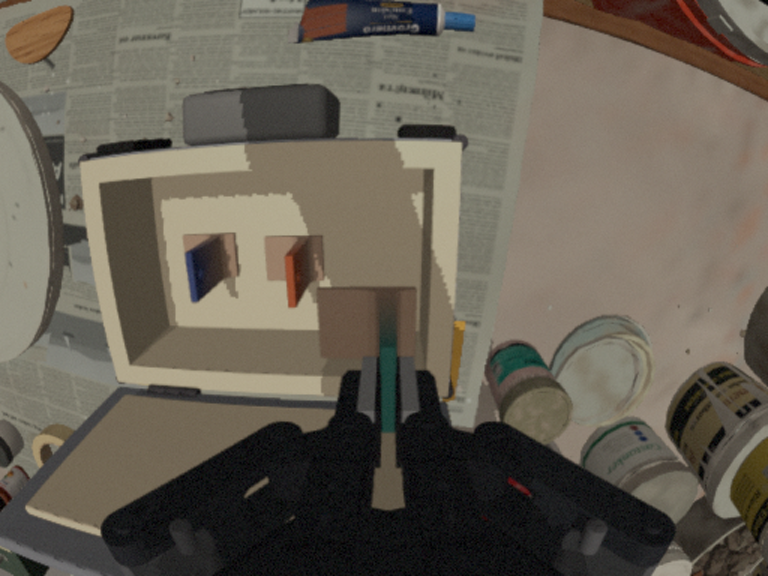

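Request:
servo_tool --pt "0.015 -0.04 -0.1 0 -1" --pt "0 0 -0.3 0 -1" --pt "0 0 -0.25 0 -1" --pt "0 0 -0.15 0 -1" --pt "0 0 -0.04 0 -1" --pt "0 0 -0.02 0 -1" --pt "0 0 0 0 -1"

```text
time_s: 34.85
eef_pos: [0.5482, -0.0014, 0.0344]
ee_rot: [0.664, 0.748, 0.0, 0.0]
contact_force: [-0.4, -0.1, -0.5]
opening: 0.055
```

Request:
servo_tool --pt "0 0 -0.02 0 -1" --pt "0 0 0 0 -1"

```text
time_s: 35.1
eef_pos: [0.548, -0.0016, 0.0312]
ee_rot: [0.664, 0.747, 0.0, 0.0]
contact_force: [0.5, 0.6, -0.2]
opening: 0.052
```

Request:
servo_tool --pt "0 0 -0.005 0 -1" --pt "0 0 0 0 -0.8" --pt "0 0 0 0 -0.6" --pt "0 0 0 0 -0.5" --pt "0 0 0.1 0 -0.5" --pt "0 0 0.3 0 -0.5" --pt "0 0 0.3 0 0" --pt "-0.15 0 0.3 0 0" --pt "-0.15 -0.1 0.2 -0.03 0" --pt "-0.1 -0.1 0.1 -0.05 0" --pt "0 0 0 -0.05 0" --pt "0 0 0 -0.05 0"

```text
time_s: 36.6
eef_pos: [0.4876, -0.0316, 0.2264]
ee_rot: [0.848, 0.53, 0.0, 0.001]
contact_force: [-0.1, -0.3, 0.0]
opening: 0.502
```

Run:
```python
from h import *
s=st()
save('wrist','w25',None,1.5)
save('scene','s25',(200,80,380,240),4)
print([(np.round(d['centre'],1),round(d['score'],2)) for d in cams.tip_of('scene','lid_bar')[:2]])
```

```text
t 36.6 tcp [ 0.4876 -0.0316  0.2264] xaxis yaw 64.0 z [ 0.002 -0.001 -1.   ] F [-0.1 -0.3  0. ] op 0.502
[(array([272.4, 110.5]), 0.75)]
```

View pics/w25.png

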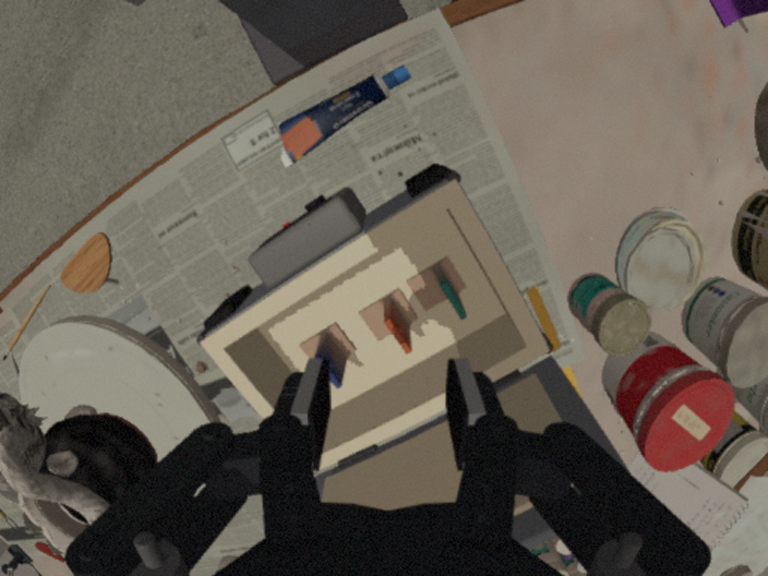

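View pics/s25.png

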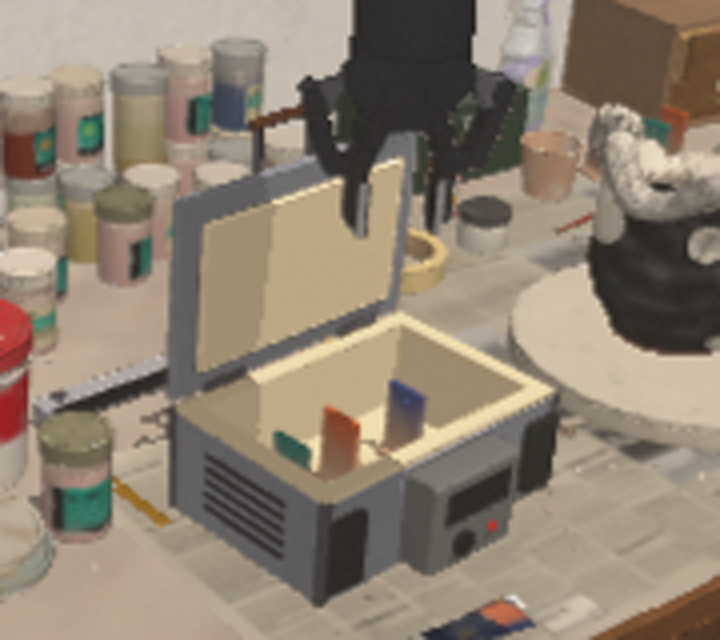

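Request:
servo_tool --pt "0 0 0.3 -0.054 0" --pt "0 0 0.3 -0.054 0" --pt "0.1 -0.03 0 -0.054 0" --pt "0.2 -0.05 0 -0.054 0" --pt "0.25 -0.05 0 -0.054 0" --pt "0.25 -0.04 0 -0.054 0" --pt "0.2 -0.03 0 0 0" --pt "0.1 0 0 0 -0.3" --pt "0 0 0 0 -0.4" --pt "0 0 0 0 -0.4"

```text
time_s: 38.0
eef_pos: [0.6518, -0.0611, 0.3154]
ee_rot: [0.999, 0.053, -0.0, 0.0]
contact_force: [0.9, -0.1, -0.0]
opening: 0.299
```

Run:
```python
from h import *
s=st()
save('wrist','w26',None,1.5)
for d in cams.tip_of('wrist','lid_bar')[:2]: print(np.round(d['centre'],1),round(d['score'],2),[np.round(atz('wrist',d['centre'],z),4) for z in(.27,.28)])
```

```text
t 38.0 tcp [ 0.6518 -0.0611  0.3154] xaxis yaw 6.1 z [-0. -0. -1.] F [ 0.9 -0.1 -0. ] op 0.299
[259.9 209.5] 0.9 [array([ 0.6546, -0.0662,  0.27  ]), array([ 0.6541, -0.0621,  0.28  ])]
```

View pics/w26.png

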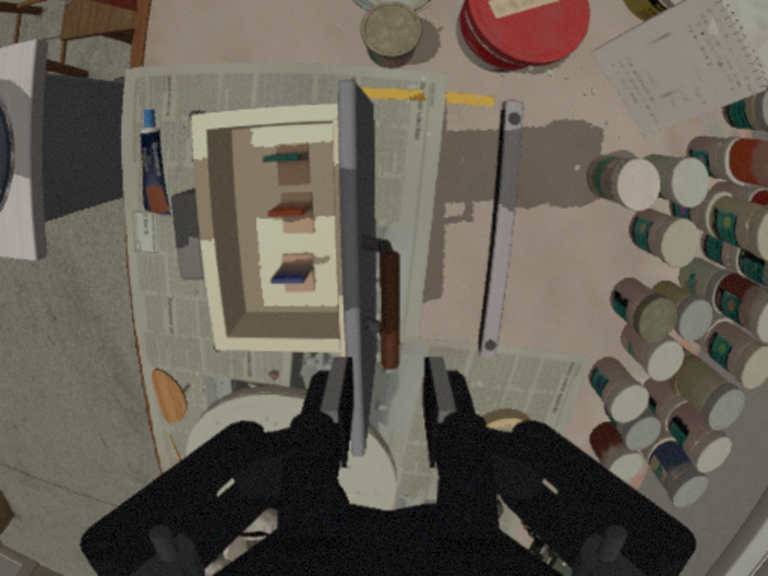

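Request:
servo_tool --pt "0.012 -0.005 -0.2 0 -0.4" --pt "0 0 -0.2 0 -0.4" --pt "0 0 -0.08 0 -0.5" --pt "0 0 0 0 -0.6" --pt "0 0 0 0 -0.7" --pt "0 0 0 0 -0.8" --pt "0 0 0 0 -0.9" --pt "0 0 0 0 -1" --pt "0 0 0 0 -1" --force 30

```text
time_s: 39.22
eef_pos: [0.6551, -0.0622, 0.2441]
ee_rot: [0.999, 0.052, 0.001, 0.0]
contact_force: [-2.2, -0.1, 5.0]
opening: 0.1
```

Run:
```python
import numpy as np
th=np.concatenate([[1.535],np.arange(1.46,.2,-.075),[.18,.14,.1,.07,.04,.02,0,-.01]])
x=.632+(-187*np.cos(th)+30*np.sin(th))/1000; z=.0589+(187*np.sin(th)+30*np.cos(th))/1000
dx=np.diff(x)/.15;dz=np.diff(z)/.15
for i,(a,b) in enumerate(zip(dx,dz)): print([round(float(a),3),round(float(a*.105),3),round(float(b),3),0,-1],'-> th %.3f x %.4f z %.4f'%(th[i+1],x[i+1],z[i+1]))
```

```text
[-0.094, -0.01, 0.008, 0, -1] -> th 1.460 x 0.6411 z 0.2481
[-0.095, -0.01, 0.001, 0, -1] -> th 1.385 x 0.6269 z 0.2482
[-0.094, -0.01, -0.006, 0, -1] -> th 1.310 x 0.6128 z 0.2473
[-0.094, -0.01, -0.013, 0, -1] -> th 1.235 x 0.5987 z 0.2453
[-0.093, -0.01, -0.02, 0, -1] -> th 1.160 x 0.5848 z 0.2423
[-0.091, -0.01, -0.027, 0, -1] -> th 1.085 x 0.5712 z 0.2383
[-0.088, -0.009, -0.034, 0, -1] -> th 1.010 x 0.5579 z 0.2332
[-0.086, -0.009, -0.04, 0, -1] -> th 0.935 x 0.5451 z 0.2272
[-0.082, -0.009, -0.047, 0, -1] -> th 0.860 x 0.5327 z 0.2202
[-0.079, -0.008, -0.053, 0, -1] -> th 0.785 x 0.5209 z 0.2123
[-0.075, -0.008, -0.058, 0, -1] -> th 0.710 x 0.5097 z 0.2035
[-0.07, -0.007, -0.064, 0, -1] -> th 0.635 x 0.4992 z 0.1940
[-0.065, -0.007, -0.069, 0, -1] -> th 0.560 x 0.4895 z 0.1836
[-0.06, -0.006, -0.074, 0, -1] -> th 0.485 x 0.4806 z 0.1726
[-0.054, -0.006, -0.078, 0, -1] -> th 0.410 x 0.4725 z 0.1610
[-0.048, -0.005, -0.082, 0, -1] -> th 0.335 x 0.4653 z 0.1487
[-0.042, -0.004, -0.085, 0, -1] -> th 0.260 x 0.4590 z 0.1360
[-0.037, -0.004, -0.094, 0, -1] -> th 0.180 x 0.4534 z 0.1219
[-0.016, -0.002, -0.048, 0, -1] -> th 0.140 x 0.4510 z 0.1147
[-0.014, -0.001, -0.049, 0, -1] -> th 0.100 x 0.4489 z 0.1074
[-0.009, -0.001, -0.037, 0, -1] -> th 0.070 x 0.4476 z 0.1019
[-0.008, -0.001, -0.037, 0, -1] -> th 0.040 x 0.4463 z 0.0964
[-0.005, -0.0, -0.025, 0, -1] -> th 0.020 x 0.4456 z 0.0926
[-0.004, -0.0, -0.025, 0, -1] -> th 0.000 x 0.4450 z 0.0889
[-0.002, -0.0, -0.012, 0, -1] -> th -0.010 x 0.4447 z 0.0870
```

Request:
servo_tool --pt "-0.09 -0.01 0.02 0 -1" --pt "-0.095 -0.01 0.005 0 -1" --pt "-0.094 -0.01 -0.006 0 -1" --pt "-0.094 -0.01 -0.013 0 -1" --pt "0 0 0 0 -1"

```text
time_s: 39.85
eef_pos: [0.5961, -0.0688, 0.2444]
ee_rot: [0.999, 0.052, -0.002, 0.001]
contact_force: [-3.5, -0.2, 5.7]
opening: 0.095
```

Request:
servo_tool --pt "-0.093 -0.01 -0.01 0 -1" --pt "-0.091 -0.01 -0.024 0 -1" --pt "-0.088 -0.009 -0.034 0 -1" --pt "-0.086 -0.009 -0.04 0 -1" --pt "-0.082 -0.009 -0.047 0 -1" --pt "0 0 0 0 -1"

```text
time_s: 40.6
eef_pos: [0.5283, -0.0763, 0.2201]
ee_rot: [0.999, 0.052, -0.004, 0.001]
contact_force: [-5.2, -1.5, 7.0]
opening: 0.077
```

Request:
servo_tool --pt "-0.088 -0.01 -0.043 0 -1" --pt "-0.083 -0.01 -0.048 0 -1" --pt "-0.075 -0.008 -0.064 0 -1" --pt "-0.065 -0.007 -0.069 0 -1" --pt "0 0 0 0 -1"

```text
time_s: 41.22
eef_pos: [0.4839, -0.0805, 0.1858]
ee_rot: [0.999, 0.052, -0.002, -0.0]
contact_force: [1.2, 0.4, -0.3]
opening: -0.002
```

Run:
```python
from h import *
s=st()
save('wrist','w27',(130,90,430,290),2.6)
save('scene','s27',(200,80,380,240),4)
```

```text
t 41.23 tcp [ 0.4839 -0.0805  0.1858] xaxis yaw 6.0 z [-0.003  0.001 -1.   ] F [ 1.2  0.4 -0.3] op -0.002
```

View pics/w27.png

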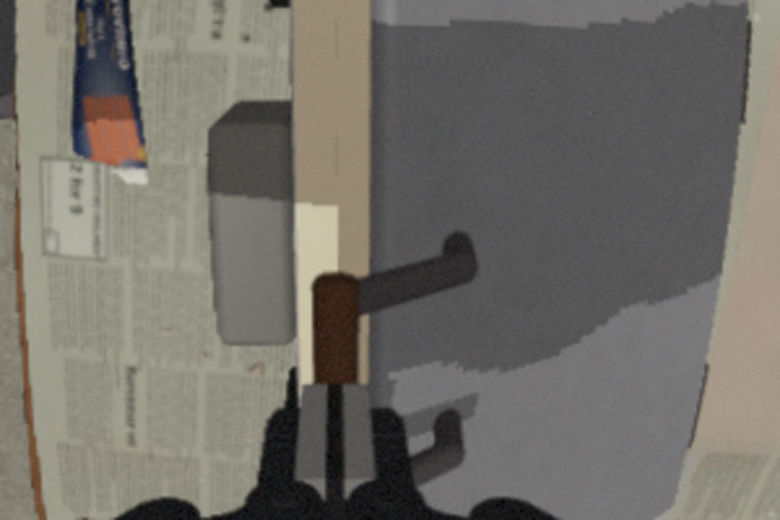

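View pics/s27.png

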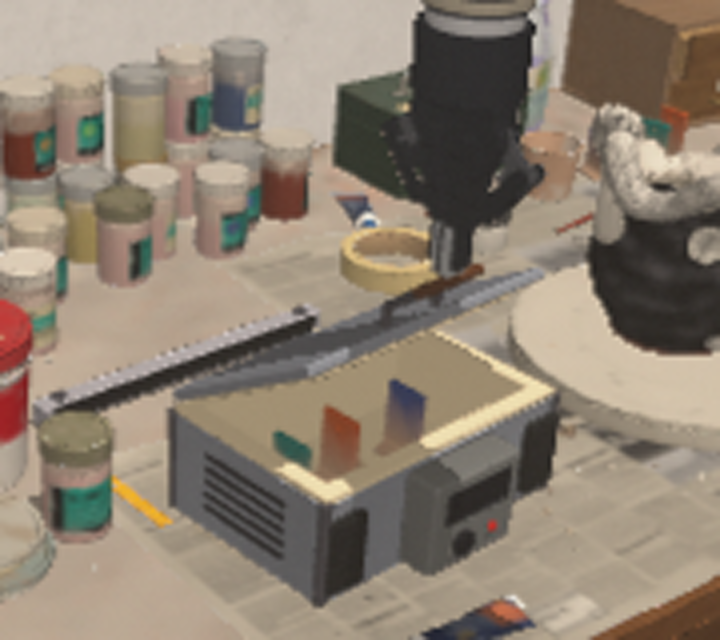

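Request:
servo_tool --pt "-0.04 -0.004 0 0 -1" --pt "-0.02 -0.002 -0.05 0 -1" --pt "-0.025 -0.003 -0.05 0 -1" --pt "-0.025 -0.003 -0.05 0 -1" --pt "-0.025 -0.003 -0.05 0 -1" --pt "0 0 0 0 -1"

```text
time_s: 42.08
eef_pos: [0.4655, -0.0828, 0.1563]
ee_rot: [0.999, 0.052, 0.0, -0.0]
contact_force: [0.3, 0.2, -0.2]
opening: 0.004
```

Run:
```python
from h import *
s=st()
save('wrist','w28',(130,90,430,290),2.6)
save('scene','s28',(200,80,380,240),4)
```

```text
t 42.08 tcp [ 0.4655 -0.0828  0.1563] xaxis yaw 6.0 z [ 0.     0.001 -1.   ] F [ 0.3  0.2 -0.2] op 0.004
```

View pics/w28.png

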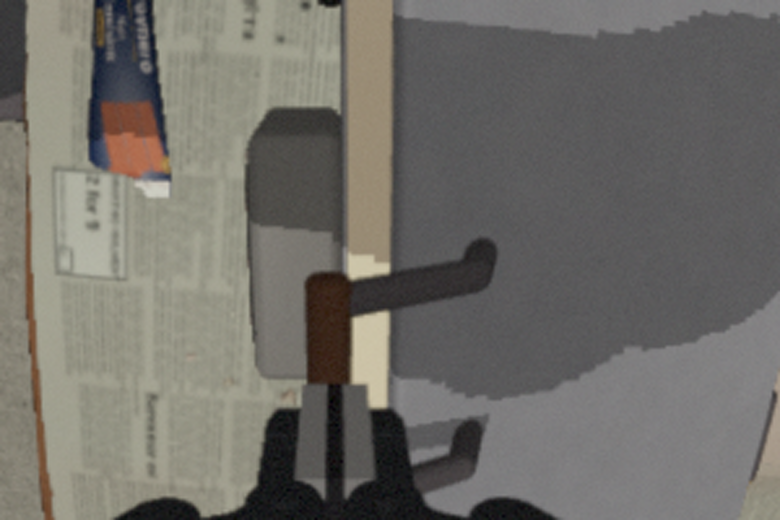

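View pics/s28.png

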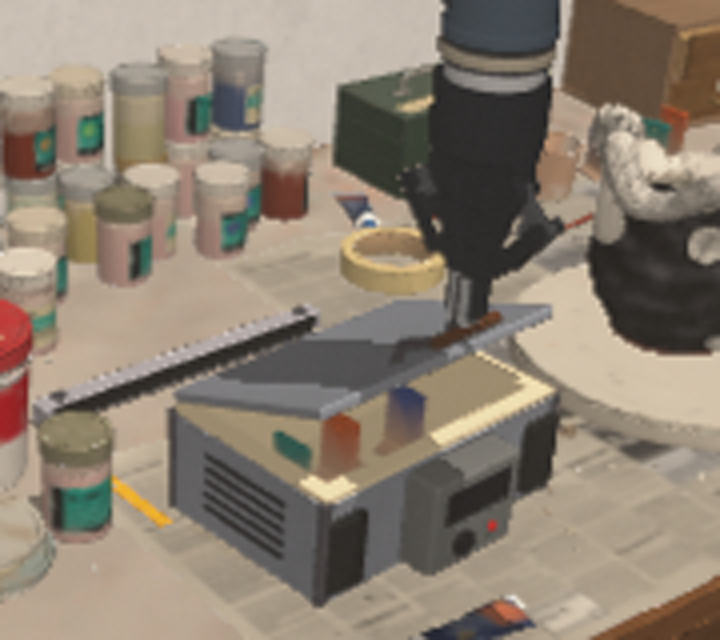

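Request:
servo_tool --pt "-0.02 -0.002 -0.045 0 -1" --pt "-0.02 -0.002 -0.045 0 -1" --pt "-0.018 -0.002 -0.045 0 -1" --pt "-0.015 -0.002 -0.04 0 -1" --pt "-0.012 -0.001 -0.035 0 -1" --pt "-0.01 -0.001 -0.03 0 -1" --pt "-0.008 0 -0.025 0 -1" --pt "-0.005 0 -0.025 0 -1" --pt "0 0 -0.02 0 -1" --pt "0 0 0 0 -1"

```text
time_s: 43.42
eef_pos: [0.4497, -0.0842, 0.1104]
ee_rot: [0.999, 0.053, 0.0, -0.0]
contact_force: [-0.2, -0.4, -0.3]
opening: 0.0
```

Request:
servo_tool --pt "0 0 -0.02 0 -1" --pt "0 0 -0.02 0 -1" --pt "0 0 0 0 -1"

```text
time_s: 43.8
eef_pos: [0.4495, -0.0843, 0.1043]
ee_rot: [0.999, 0.052, 0.0, -0.0]
contact_force: [0.1, 0.6, 0.4]
opening: 0.002
```

Request:
servo_tool --pt "0 0 -0.015 0 -1" --pt "0 0 -0.01 0 -1" --pt "0 0 0 0 -1"

```text
time_s: 44.18
eef_pos: [0.4495, -0.0844, 0.1007]
ee_rot: [0.999, 0.052, 0.0, -0.0]
contact_force: [0.6, -0.1, 1.7]
opening: -0.0
```

Run:
```python
from h import *
s=st()
save('wrist','w29',(130,90,430,290),2.6)
save('scene','s29',(200,80,380,240),4)
```

```text
t 44.17 tcp [ 0.4495 -0.0844  0.1007] xaxis yaw 6.0 z [ 0.  0. -1.] F [ 0.6 -0.1  1.7] op -0.0
```

View pics/s29.png

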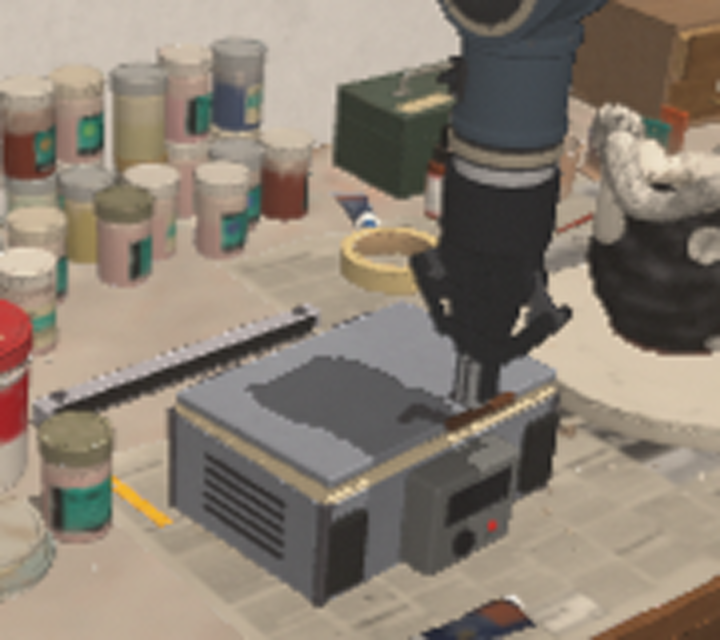

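View pics/w29.png

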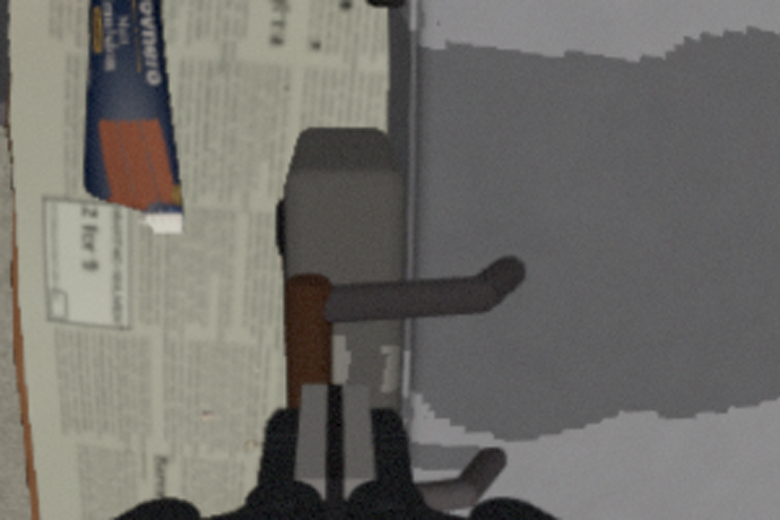

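Request:
servo_tool --pt "-0.025 0 0 0 -1" --pt "0 0 -0.015 0 -1" --pt "0 0 -0.01 0 -1" --pt "0 0 0 0 -1"

```text
time_s: 44.78
eef_pos: [0.4457, -0.0844, 0.0969]
ee_rot: [0.999, 0.052, 0.0, -0.0]
contact_force: [0.3, -0.8, 0.3]
opening: 0.0
```

Request:
servo_tool --pt "0 0 -0.012 0 -1" --pt "0 0 -0.012 0 -1" --pt "0 0 0 0 -1"

```text
time_s: 45.15
eef_pos: [0.4458, -0.0844, 0.0934]
ee_rot: [0.999, 0.052, 0.0, -0.0]
contact_force: [-0.3, 0.4, 0.2]
opening: 0.004
```

Run:
```python
from h import *
s=st()
save('wrist','w30',(200,140,320,290),4)
save('scene','s30',(280,130,350,200),9)
```

```text
t 45.15 tcp [ 0.4458 -0.0844  0.0934] xaxis yaw 6.0 z [ 0.  0. -1.] F [-0.3  0.4  0.2] op 0.004
```

View pics/s30.png

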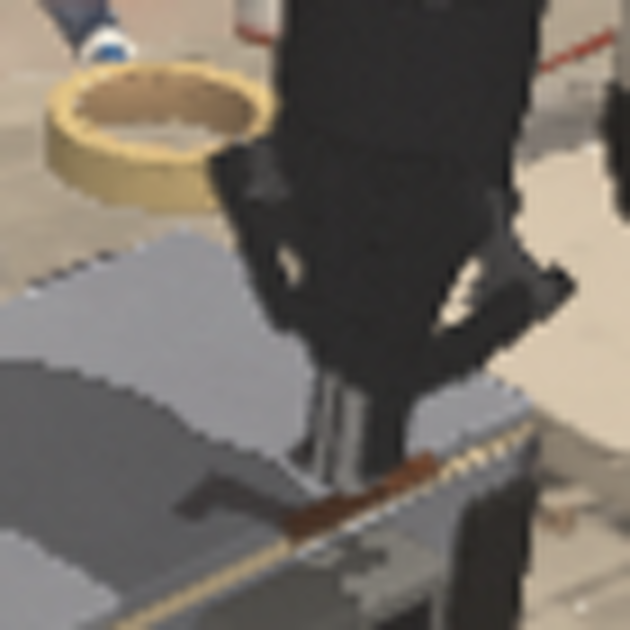

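View pics/w30.png

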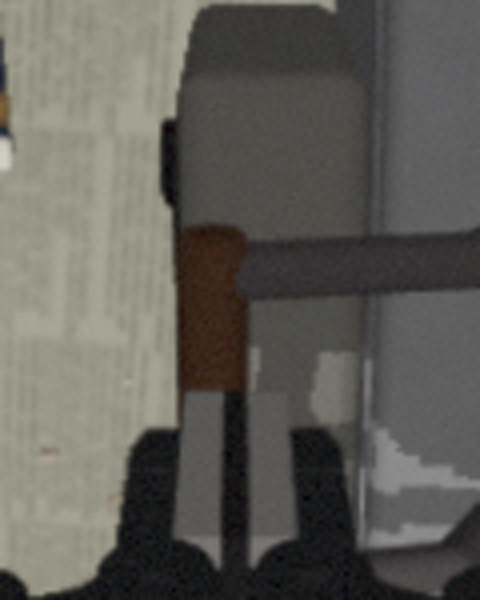

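Request:
servo_tool --pt "0 0 -0.012 0 -1" --pt "0 0 -0.008 0 -1" --pt "0 0 0 0 -1"

```text
time_s: 45.62
eef_pos: [0.4461, -0.0844, 0.0927]
ee_rot: [0.999, 0.052, -0.0, 0.001]
contact_force: [-7.0, -0.2, 22.8]
opening: -0.0
```

Request:
servo_tool --pt "0 0 0.05 0 -1" --pt "0 0 0.2 0 -1" --pt "0 0 0.4 0 -1" --pt "0 0 0.4 0 -1" --pt "0 0.3 0.2 0 -1" --pt "0 0.3 0 0 -1" --pt "0 0 0 0 -1"

```text
time_s: 46.5
eef_pos: [0.4456, 0.0093, 0.2787]
ee_rot: [0.998, 0.056, 0.001, -0.0]
contact_force: [-1.5, -0.1, 0.3]
opening: 0.002
```

Run:
```python
from h import *
s=st()
save('wrist','w31',None,1.5)
save('scene','s31',(220,120,370,240),5)
o={}
for c in('wrist','scene','top'):
    if c=='top': save('top','t31',(230,110,390,290),3.3)
    for n in ('lid_bar','pad_left','pad_right','bay'):
        r=cams.tip_of(c,n)
        if r: o[n,c]=r[0]['centre']; print(c,n,np.round(r[0]['centre'],1),round(r[0]['score'],2))
for n in ('lid_bar','pad_left','pad_right'):
    q=[(c,o[n,c]) for c in('wrist','scene','top') if (n,c) in o]
    if len(q)>1: print(n,tri(q))
```

```text
t 46.5 tcp [0.4456 0.0093 0.2787] xaxis yaw 6.4 z [ 0.002  0.    -1.   ] F [-1.5 -0.1  0.3] op 0.002
wrist lid_bar [246.4 238. ] 0.87
wrist pad_left [261.3 145.6] 0.76
scene lid_bar [318.1 183.3] 0.87
scene pad_left [288.1 214.6] 0.59
scene pad_right [336.6 197.4] 0.95
top pad_right [346.4 230.1] 0.71
lid_bar (array([ 0.44181383, -0.07898441,  0.12981465]), [0.0014010568459056046, 0.001401056845905645])
pad_left (array([0.44805823, 0.01917434, 0.0573977 ]), [0.0020796756582822833, 0.002079675658282249])
pad_right (array([ 0.47477145, -0.18989685,  0.02642741]), [0.005707913393307334, 0.005707913393307276])
```

View pics/w31.png

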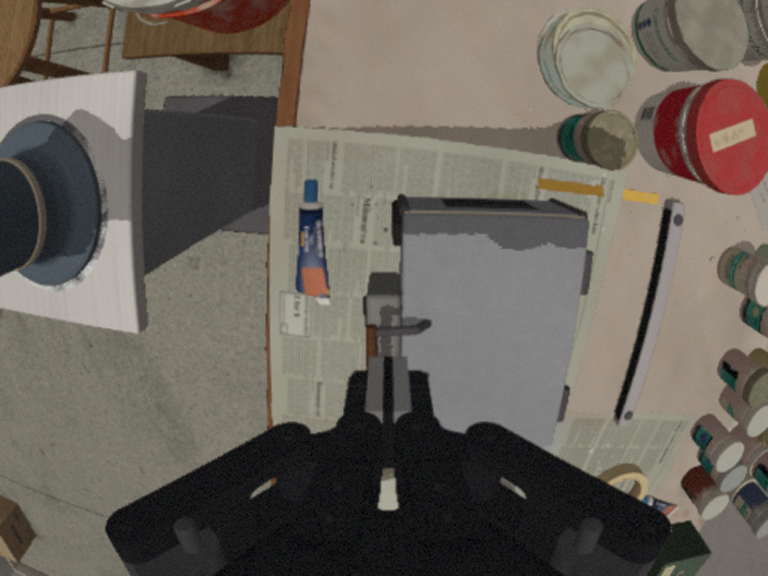

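View pics/s31.png

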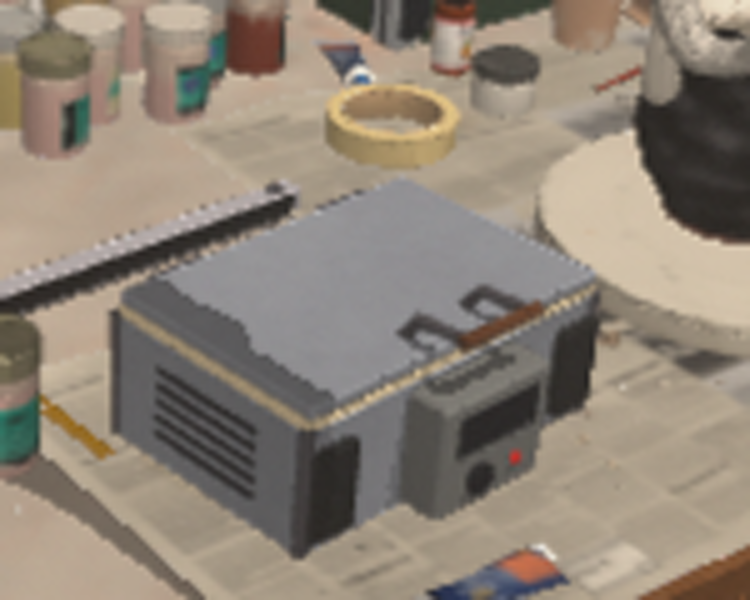

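View pics/t31.png

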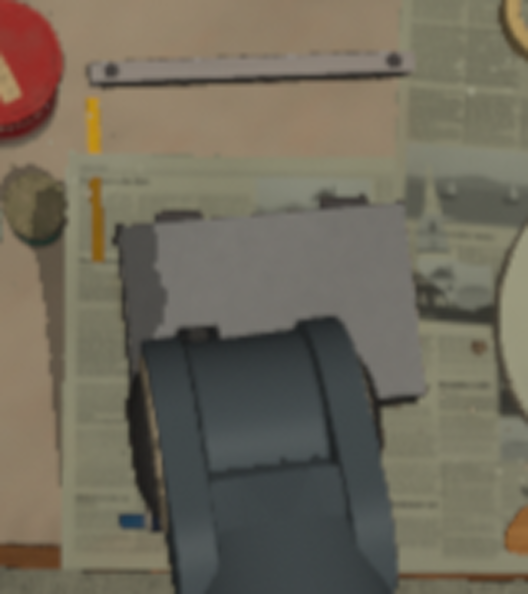

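Run:
```python
from h import *
im=cams.snapshot('top'); cv2.imwrite('pics/t32.png',cv2.resize(im[115:205,240:370],None,fx=6,fy=6,interpolation=cv2.INTER_CUBIC))
im=cams.snapshot('wrist'); cv2.imwrite('pics/w32.png',cv2.resize(im[100:290,350:480],None,fx=3.1,fy=3.1,interpolation=cv2.INTER_CUBIC))
st()
```

```text
t 47.35 tcp [0.4457 0.0056 0.278 ] xaxis yaw 6.0 z [ 0.  0. -1.] F [ 0.2 -0.1 -0.3] op 0.0
```

View pics/t32.png

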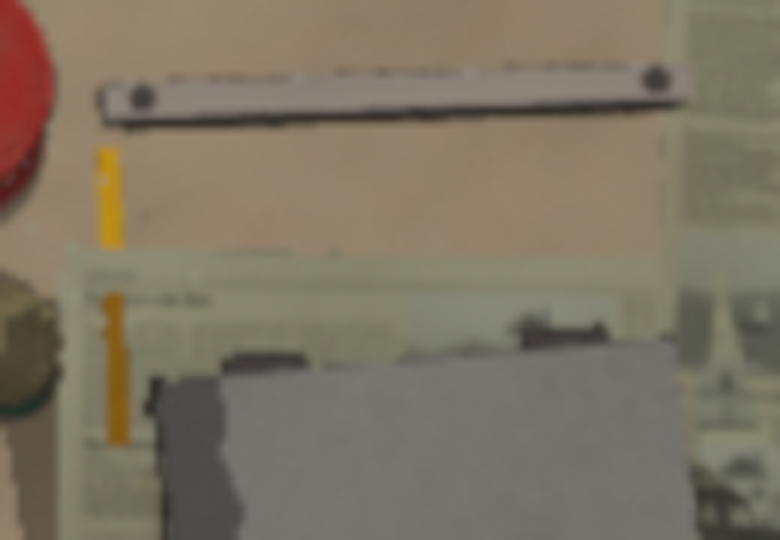

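View pics/w32.png

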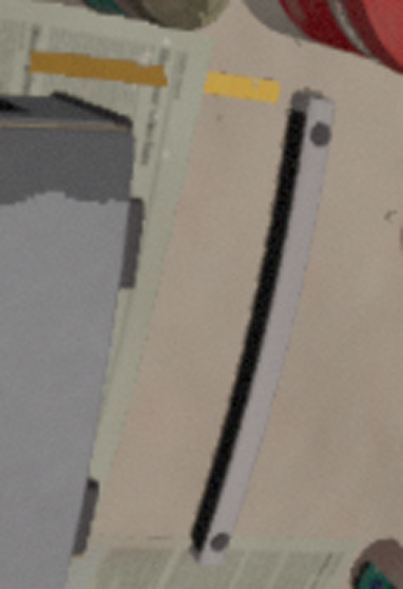

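Run:
```python
from h import *
P=cams.camera_params('wrist')
T=lambda p,z: atz('top',np.array(p)/6+[240,115],z)
W=lambda p,z: atz('wrist',np.array(p)/3.1+[350,100],z,P)
def line(n,a,b):
    d=b-a; print(n,np.round(a[:2],4),np.round(b[:2],4),'yaw',round(float(np.degrees(np.arctan2(-(a-b)[0],(a-b)[1]))),2),'len',round(float(np.linalg.norm(d)),4),'mid',np.round((a+b)[:2]/2,4))
line('top rail topfront',T((105,120),.022),T((690,100),.022))
line('top rail base',T((104,127),0),T((690,105),0))
line('wr rail topfront',W((306,105),.022),W((203,553),.022))
line('wr rail base',W((293,105),0),W((193,548),0))
a,b=T((122,152),0),T((129,443),0); print('yellow top',a[:2],b[:2],'yaw',np.degrees(np.arctan2((a-b)[1],(a-b)[0])))
a,b=W((278,100),0),W((32,72),0); print('yellow wr',a[:2],b[:2],'yaw',np.degrees(np.arctan2((a-b)[1],(a-b)[0])))
line('kiln far edge top',T((160,380),.102),T((675,342),.102))
# lid corners wrist w31
X=lambda p,z: atz('wrist',np.array(p)/1.5,z,P)
print('lid nl',X((402,213),.102),'fl',X((586,217),.102))
```

```text
top rail topfront [0.7573 0.0809] [ 0.7756 -0.2134] yaw 3.56 len 0.2948 mid [ 0.7665 -0.0663]
top rail base [0.7599 0.0815] [ 0.7796 -0.219 ] yaw 3.76 len 0.3011 mid [ 0.7697 -0.0687]
wr rail topfront [0.7593 0.0782] [ 0.7802 -0.2042] yaw 4.23 len 0.2831 mid [ 0.7698 -0.063 ]
wr rail base [0.7663 0.0758] [ 0.7878 -0.2151] yaw 4.22 len 0.2917 mid [ 0.7771 -0.0697]
yellow top [0.74696274 0.07192922] [0.59682072 0.06448787] yaw 2.8373750861437563
yellow wr [0.75492023 0.0766064 ] [0.60164718 0.06557887] yaw 4.115165739213866
kiln far edge top [0.6126 0.0515] [ 0.6367 -0.1854] yaw 5.81 len 0.2381 mid [ 0.6247 -0.067 ]
lid nl [0.45536667 0.03398874 0.102     ] fl [0.61074891 0.05103556 0.102     ]
```

Request:
servo_tool --pt "0 0 0 0.056 -1" --pt "0 0 0 0.056 -1" --pt "0 0 0 0.056 -1" --pt "0 0.02 0 0.056 -1" --pt "-0.02 0.02 0 0.056 -1" --pt "-0.02 0.02 0 0.056 -1" --pt "-0.03 0.02 0 0.056 -1" --pt "-0.03 0.02 0 0.056 -1" --pt "-0.02 0 -0.2 0.056 -1" --pt "0 0 -0.3 0 -1" --pt "0 0 -0.3 0 -1" --pt "0 0 0 0 -1"

```text
time_s: 48.85
eef_pos: [0.4251, 0.0205, 0.1558]
ee_rot: [0.664, 0.748, -0.002, -0.003]
contact_force: [0.5, 0.2, 1.0]
opening: -0.001
```

Run:
```python
from h import *
s=st(); print(np.round(s['joint_positions'],2))
save('wrist','w33',None,1.5)
save('scene','s33',(230,130,350,250),6)
```

```text
t 48.85 tcp [0.4251 0.0205 0.1558] xaxis yaw 96.8 z [-0.007  0.001 -1.   ] F [0.5 0.2 1. ] op -0.001
[ 0.69  0.22 -0.93  2.1   0.22  0.93  1.33]
```

View pics/w33.png

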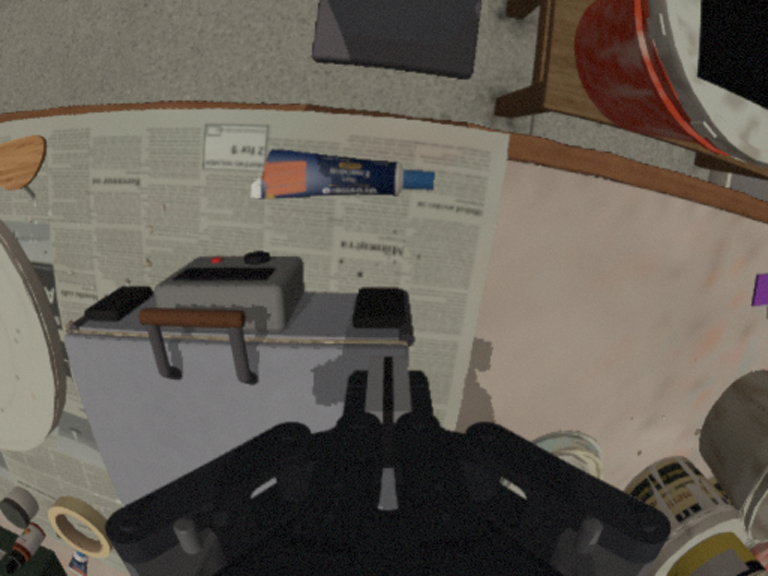

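View pics/s33.png

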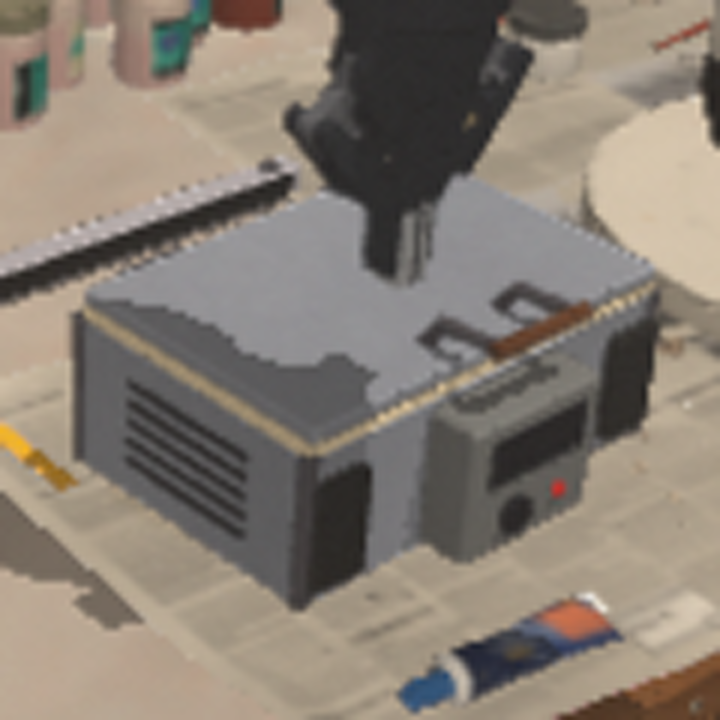

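Run:
```python
from h import *
for z in(.15,.17,.18,.19,.2): print(z,atz('scene',(296.7,177.5),z),atz('wrist',(389/1.5,358/1.5),z))
for px in [(380,286),(406,292),(411,345)]: print(atz('wrist',np.array(px)/1.5,.072))
print('lid corner',atz('wrist',np.array((409,343))/1.5,.102),'glue',atz('wrist',np.array((320,172))/1.5,.02))
```

```text
0.15 [ 0.47162267 -0.02375902  0.15      ] [0.44204506 0.02429995 0.15      ]
0.17 [ 4.45888442e-01 -3.15025496e-04  1.70000000e-01] [0.43138262 0.02295509 0.17      ]
0.18 [0.43302133 0.01140697 0.18      ] [0.42605141 0.02228265 0.18      ]
0.19 [0.42015421 0.02312897 0.19      ] [0.42072019 0.02161022 0.19      ]
0.2 [0.4072871  0.03485097 0.2       ] [0.41538897 0.02093779 0.2       ]
[0.43453205 0.0181198  0.072     ]
[0.43655573 0.03453468 0.072     ]
[0.47246361 0.04260882 0.072     ]
lid corner [0.45661543 0.03776227 0.102     ] glue [ 0.37368129 -0.03179193  0.02      ]
```

Request:
servo_tool --pt "0 0.025 -0.2 0 -1" --pt "0 0 -0.25 0 -1" --pt "0 0 -0.25 0 -1" --pt "0 0 -0.15 0 -1" --pt "0 0 -0.05 0 -1" --pt "0 0 0 0 -1"

```text
time_s: 49.7
eef_pos: [0.4291, 0.0244, 0.0242]
ee_rot: [0.665, 0.747, 0.001, 0.001]
contact_force: [0.0, 0.6, 0.3]
opening: -0.0
```

Run:
```python
from h import *
s=st(); print(np.round(s['joint_positions'],2))
save('wrist','w34',(130,90,430,290),2.6)
save('scene','s34',(230,130,350,250),6)
```

```text
t 49.7 tcp [0.4291 0.0244 0.0242] xaxis yaw 96.7 z [ 0.002 -0.    -1.   ] F [0.  0.6 0.3] op -0.0
[ 0.48  0.45 -0.77  2.22  0.52  0.65  1.03]
```

View pics/w34.png

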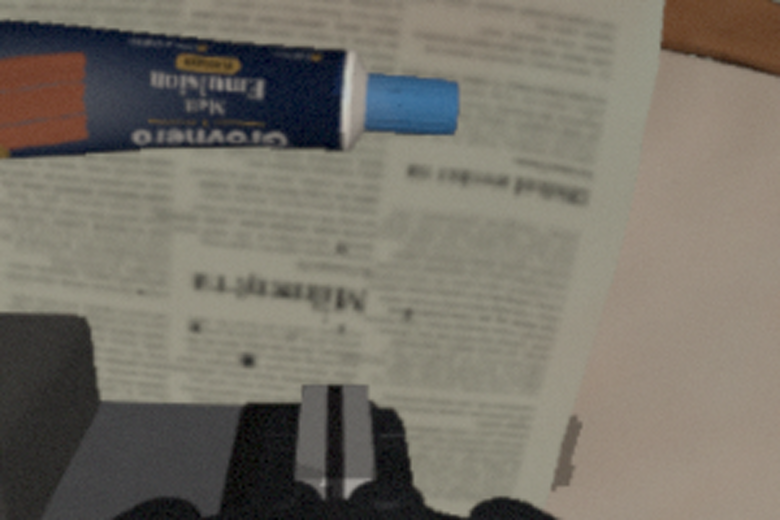

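View pics/s34.png

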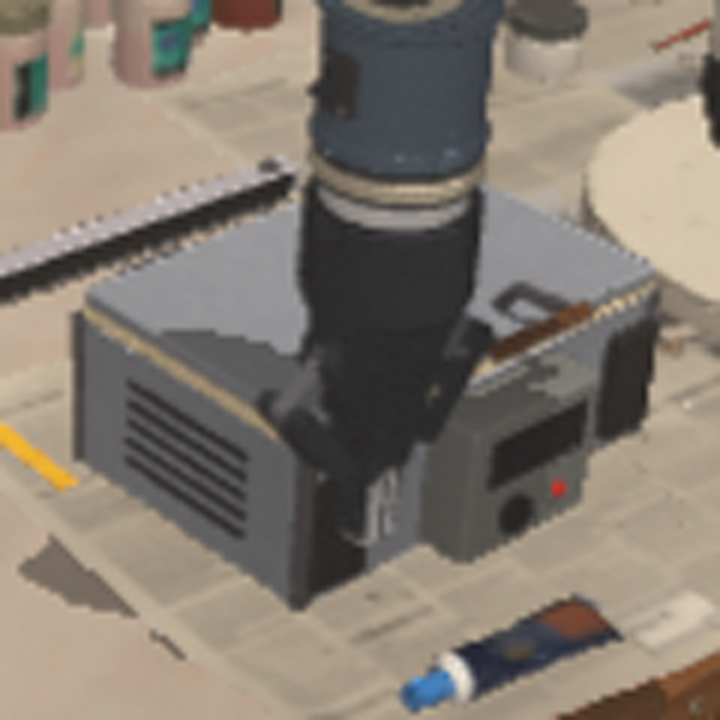

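Request:
servo_tool --pt "0.03 0.003 0 0 -1" --pt "0.03 0.003 0 0 -1" --pt "0.03 0.003 0 0 -1" --pt "0.03 0.003 0 0 -1" --pt "0.03 0.003 0 0 -1" --pt "0 0 0 0 -1"

```text
time_s: 50.55
eef_pos: [0.4431, 0.0273, 0.0217]
ee_rot: [0.664, 0.748, -0.005, -0.004]
contact_force: [-13.4, 3.2, 7.6]
opening: 0.002
```

Request:
servo_tool --pt "0.03 0.002 0 0 -1" --pt "0.03 0.002 0 0 -1" --pt "0.03 0.002 0 0 -1" --pt "0 0 0 0 -1"

```text
time_s: 51.05
eef_pos: [0.458, 0.0301, 0.0218]
ee_rot: [0.663, 0.748, -0.003, -0.004]
contact_force: [-11.4, 6.9, 2.3]
opening: -0.002
```

Run:
```python
from h import *
s=st()
save('wrist','w35',(130,90,430,290),2.6)
save('top','t35',(230,110,390,290),3.3)
```

```text
t 51.05 tcp [0.458  0.0301 0.0218] xaxis yaw 96.9 z [-0.01   0.002 -1.   ] F [-11.4   6.9   2.3] op -0.002
```

View pics/t35.png

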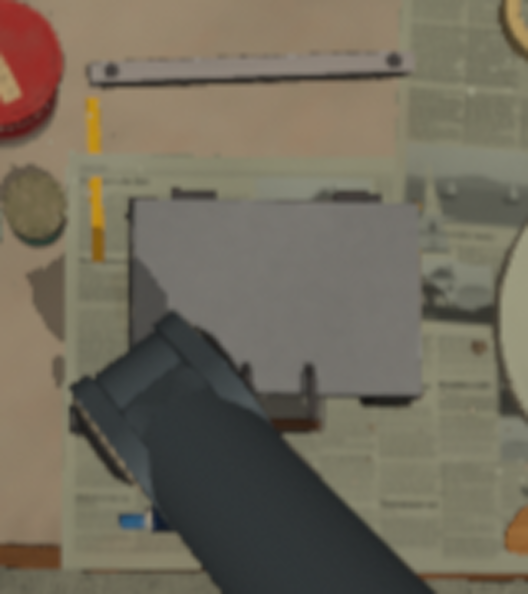

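```bash
cat >> h.py <<'E'
BAY=(np.array([.6822,-.0725]),np.radians(3.7))
def kiln(a,b,s=3.3,off=(230,110),cam='top'):
    "far-left, far-right lid corners in crop px -> kiln pose"
    A=atz(cam,np.array(a)/s+off,.102)[:2];B=atz(cam,np.array(b)/s+off,.102)[:2]
    d=A-B;y=np.arctan2(-d[0],d[1]);M=np.array([[np.cos(y),-np.sin(y)],[np.sin(y),np.cos(y)]])
    o=(A+B)/2+M@[-.08,0]
    bo,by=BAY;Mb=np.array([[np.cos(by),-np.sin(by)],[np.sin(by),np.cos(by)]])
    r=Mb.T@(o-bo)
    print('len',round(float(np.linalg.norm(d)),4),'kiln',np.round(o,4),'yaw',round(float(np.degrees(y)),2),'| in bay x %.1f y %.1f yaw %.2f'%(r[0]*1e3,r[1]*1e3,np.degrees(y-by)))
    for n,p in dict(padL=[-.09,.103],padR=[-.09,-.103],bar=[-.107,0]).items(): print(n,np.round(o+M@p,4))
E
python3 - <<'E'
from h import *
kiln((133,200),(418,204))
E
```

```text
len 0.2389 kiln [ 0.556  -0.0785] yaw 0.72 | in bay x -126.3 y 2.1 yaw -2.98
padL [0.4647 0.0233]
padR [ 0.4673 -0.1827]
bar [ 0.449  -0.0799]
```

Request:
servo_tool --pt "-0.12 0 0 0 -1" --pt "0 0 0.3 0 -1" --pt "0 0 0.4 0 -1" --pt "0 -0.3 0.03 0 -1" --pt "0 -0.36 0 0 -1" --pt "0 -0.36 0 0 -1" --pt "0 -0.4 0 0 -1" --pt "0 0 -0.2 0 -1" --pt "0 0 -0.38 0 -1" --pt "0 0 -0.12 0 -1" --pt "0 0 -0.03 0 -1" --pt "0 0 0 0 -1"

```text
time_s: 52.65
eef_pos: [0.447, -0.1855, 0.0242]
ee_rot: [0.664, 0.748, 0.0, 0.001]
contact_force: [0.2, -0.2, 0.0]
opening: 0.001
```

Run:
```python
from h import *
s=st(); print(np.round(s['joint_positions'],2))
save('wrist','w36',(130,90,430,290),2.6)
save('scene','s36',(230,130,370,250),5)
```

```text
t 52.65 tcp [ 0.447  -0.1855  0.0242] xaxis yaw 96.8 z [ 0.002 -0.001 -1.   ] F [ 0.2 -0.2  0. ] op 0.001
[ 0.87  0.51 -0.71  2.11  0.51  0.7   1.52]
```

View pics/w36.png

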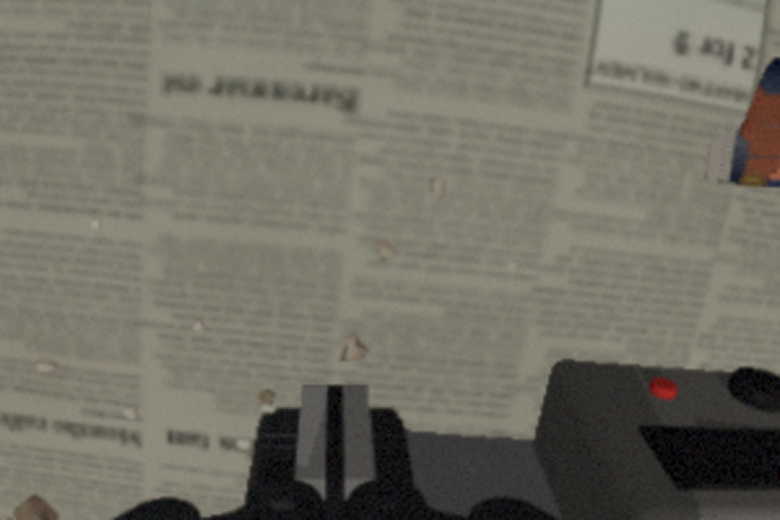

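View pics/s36.png

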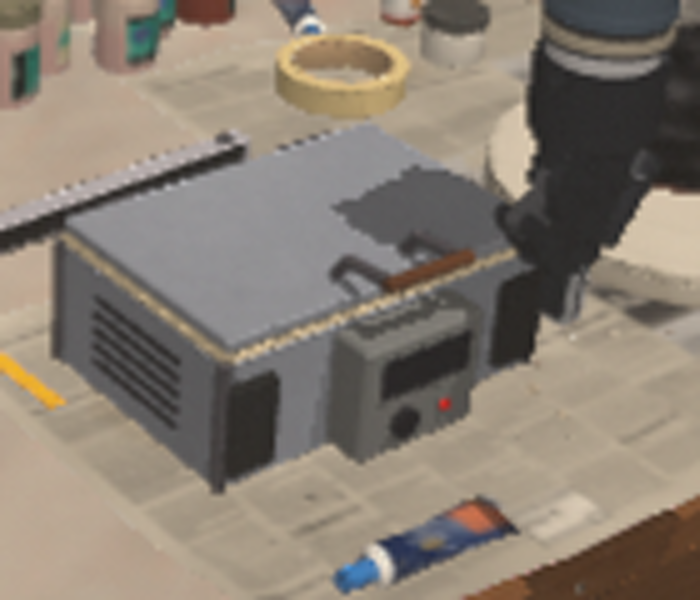

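Request:
servo_tool --pt "0.035 0.005 0 0 -1" --pt "0.035 0.002 0 0 -1" --pt "0.035 0.002 0 0 -1" --pt "0.035 0.002 0 0 -1" --pt "0.035 0.002 0 0 -1" --pt "0.035 0.002 0 0 -1" --pt "0.035 0.002 0 0 -1" --pt "0.035 0.002 0 0 -1" --pt "0 0 0 0 -1"

```text
time_s: 53.88
eef_pos: [0.4813, -0.1874, 0.0215]
ee_rot: [0.666, 0.746, -0.007, -0.003]
contact_force: [-10.3, -7.4, 3.3]
opening: 0.001
```

Run:
```python
from h import *
s=st()
save('top','t37',(230,110,390,290),3.3)
save('scene','s37',(230,130,370,250),5)
```

```text
t 53.88 tcp [ 0.4813 -0.1874  0.0215] xaxis yaw 96.5 z [-0.013 -0.006 -1.   ] F [-10.3  -7.4   3.3] op 0.001
```

View pics/t37.png

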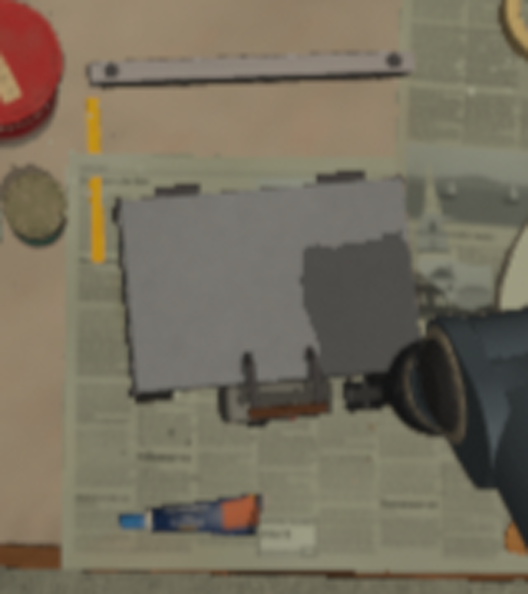

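View pics/s37.png

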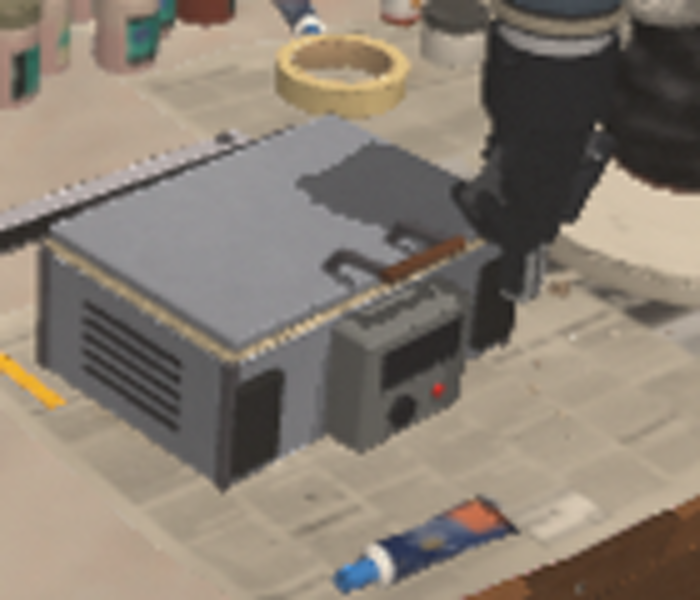

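Run:
```python
from h import *
kiln((120,200),(402,180))
```

```text
len 0.2376 kiln [ 0.5663 -0.0733] yaw 5.65 | in bay x -115.7 y 6.7 yaw 1.95
padL [0.4666 0.0203]
padR [ 0.4869 -0.1847]
bar [ 0.4598 -0.0838]
```

Request:
servo_tool --pt "-0.3 0.01 0 0 -1" --pt "0 0 0.3 0 -1" --pt "0 0 0.4 0 -1" --pt "0 0.3 0.03 0 -1" --pt "0 0.36 0 0 -1" --pt "0 0.36 0 0 -1" --pt "0 0.37 0 0 -1" --pt "0 0 -0.2 0 -1" --pt "0 0 -0.38 0 -1" --pt "0 0 -0.12 0 -1" --pt "0 0 -0.03 0 -1" --pt "0 0 0 0 -1"

```text
time_s: 55.48
eef_pos: [0.4433, 0.0277, 0.0234]
ee_rot: [0.664, 0.747, 0.0, 0.0]
contact_force: [-0.2, -0.3, 1.1]
opening: 0.0
```

Request:
servo_tool --pt "0.04 -0.03 0 0 -1" --pt "0.04 0.002 0 0 -1" --pt "0.04 0.002 0 0 -1" --pt "0.04 0.002 0 0 -1" --pt "0.04 0.002 0 0 -1" --pt "0.04 0.002 0 0 -1" --pt "0.04 0.002 0 0 -1" --pt "0.04 0.002 0 0 -1" --pt "0.04 0 0 0 -1" --pt "0 0 0 0 -1"

```text
time_s: 56.72
eef_pos: [0.4917, 0.0284, 0.022]
ee_rot: [0.663, 0.748, -0.002, -0.004]
contact_force: [-9.9, 6.8, 2.0]
opening: -0.004
```

Run:
```python
from h import *
s=st()
save('top','t38',(230,110,390,290),3.3)
```

```text
t 56.73 tcp [0.4917 0.0284 0.022 ] xaxis yaw 96.9 z [-0.009  0.003 -1.   ] F [-9.9  6.8  2. ] op -0.004
```

View pics/t38.png

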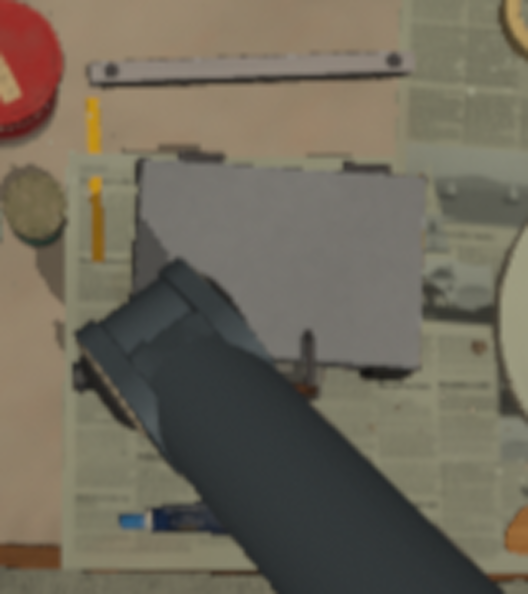

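Run:
```python
from h import *
kiln((139,159),(424,177))
```

```text
len 0.24 kiln [ 0.5853 -0.0792] yaw -2.14 | in bay x -97.2 y -0.5 yaw -5.84
padL [0.4992 0.027 ]
padR [ 0.4915 -0.1788]
bar [ 0.4783 -0.0752]
```

Request:
servo_tool --pt "-0.2 0 0 0 -1" --pt "0 0 0.3 0 -1" --pt "0 0 0.4 0 -1" --pt "0 -0.3 0.03 0 -1" --pt "0 -0.36 0 0 -1" --pt "0 -0.36 0 0 -1" --pt "0 -0.38 0 0 -1" --pt "0 0 -0.2 0 -1" --pt "0 0 -0.38 0 -1" --pt "0 0 -0.12 0 -1" --pt "0 0 -0.03 0 -1" --pt "0 0 0 0 -1"

```text
time_s: 58.28
eef_pos: [0.468, -0.185, 0.0242]
ee_rot: [0.664, 0.748, 0.0, 0.001]
contact_force: [0.1, 0.4, 0.2]
opening: -0.001
```

Request:
servo_tool --pt "0.04 0.02 0 0 -1" --pt "0.04 0 0 0 -1" --pt "0.04 0 0 0 -1" --pt "0.04 0 0 0 -1" --pt "0.04 0 0 0 -1" --pt "0.04 0 0 0 -1" --pt "0.04 0 0 0 -1" --pt "0.04 0 0 0 -1" --pt "0.04 0 0 0 -1" --pt "0.04 0 0 0 -1" --pt "0 0 0 0 -1"

```text
time_s: 59.65
eef_pos: [0.5208, -0.1878, 0.0216]
ee_rot: [0.666, 0.746, -0.007, -0.002]
contact_force: [-9.1, -8.4, 2.3]
opening: -0.001
```

Run:
```python
from h import *
s=st()
save('top','t39',(230,110,390,290),3.3)
```

```text
t 59.65 tcp [ 0.5208 -0.1878  0.0216] xaxis yaw 96.5 z [-0.013 -0.007 -1.   ] F [-9.1 -8.4  2.3] op -0.001
```

View pics/t39.png

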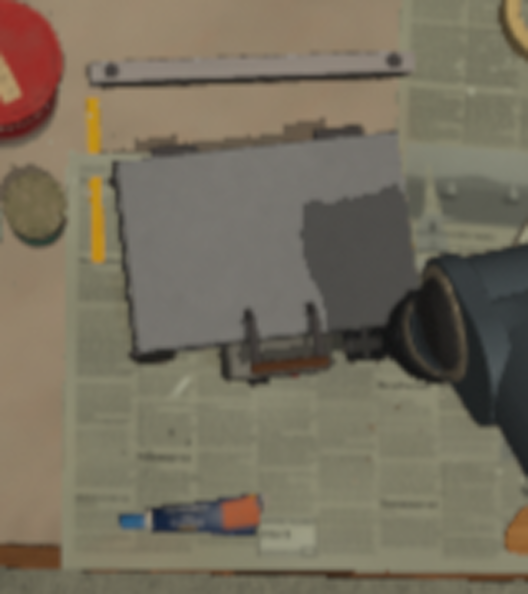

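Run:
```python
from h import *
kiln((117,162),(397,132))
```

```text
len 0.2379 kiln [ 0.6034 -0.0726] yaw 7.77 | in bay x -78.6 y 5.0 yaw 4.07
padL [0.5003 0.0173]
padR [ 0.5282 -0.1868]
bar [ 0.4974 -0.087 ]
```

Request:
servo_tool --pt "-0.33 0.01 0 0 -1" --pt "0 0 0.3 0 -1" --pt "0 0 0.4 0 -1" --pt "0 0.3 0.03 0 -1" --pt "0 0.36 0 0 -1" --pt "0 0.36 0 0 -1" --pt "0 0.33 0 0 -1" --pt "0 0 -0.2 0 -1" --pt "0 0 -0.38 0 -1" --pt "0 0 -0.12 0 -1" --pt "0 0 -0.03 0 -1" --pt "0 0 0 0 -1"

```text
time_s: 61.2
eef_pos: [0.4784, 0.0222, 0.0241]
ee_rot: [0.664, 0.747, 0.001, 0.001]
contact_force: [0.9, 0.2, -0.0]
opening: 0.003
```

Request:
servo_tool --pt "0.04 0 0 0 -1" --pt "0.04 0.002 0 0 -1" --pt "0.04 0.002 0 0 -1" --pt "0.04 0.002 0 0 -1" --pt "0.04 0.002 0 0 -1" --pt "0.04 0.002 0 0 -1" --pt "0.04 0.002 0 0 -1" --pt "0.04 0.002 0 0 -1" --pt "0.04 0 0 0 -1" --pt "0 0 0 0 -1"

```text
time_s: 62.45
eef_pos: [0.526, 0.0281, 0.022]
ee_rot: [0.663, 0.748, -0.002, -0.005]
contact_force: [-9.3, 7.8, 2.5]
opening: -0.0
```

Run:
```python
from h import *
s=st()
save('top','t40',(230,110,390,290),3.3)
```

```text
t 62.45 tcp [0.526  0.0281 0.022 ] xaxis yaw 96.9 z [-0.009  0.004 -1.   ] F [-9.3  7.8  2.5] op -0.0
```

View pics/t40.png

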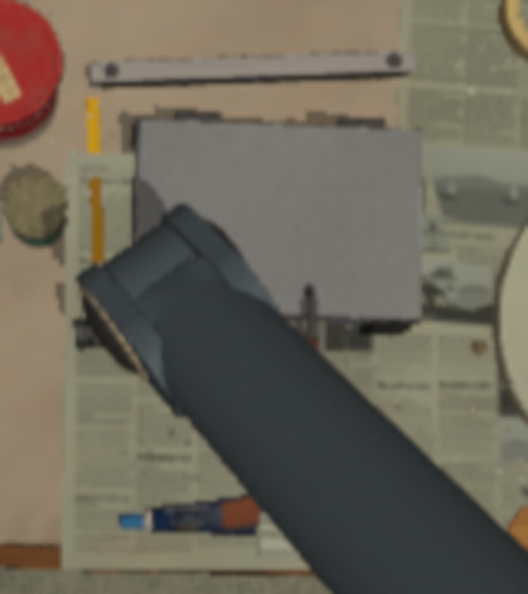

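Run:
```python
from h import *
kiln((137,119),(420,131))
```

```text
len 0.2392 kiln [ 0.6221 -0.0781] yaw -0.94 | in bay x -60.3 y -1.8 yaw -4.64
padL [0.5338 0.0263]
padR [ 0.5305 -0.1796]
bar [ 0.5152 -0.0764]
```

Request:
servo_tool --pt "-0.17 0 0 0 -1" --pt "0 0 0.3 0 -1" --pt "0 0 0.4 0 -1" --pt "0 -0.3 0.03 0 -1" --pt "0 -0.36 0 0 -1" --pt "0 -0.36 0 0 -1" --pt "0 -0.36 0 0 -1" --pt "0 0 -0.2 0 -1" --pt "0 0 -0.38 0 -1" --pt "0 0 -0.12 0 -1" --pt "0 0 -0.03 0 -1" --pt "0 0 0 0 -1"

```text
time_s: 64.0
eef_pos: [0.5071, -0.1828, 0.0243]
ee_rot: [0.664, 0.748, 0.001, 0.001]
contact_force: [-0.5, -0.0, 1.0]
opening: 0.001
```

Request:
servo_tool --pt "0.04 0 0 0 -1" --pt "0.04 0 0 0 -1" --pt "0.04 0 0 0 -1" --pt "0.04 0 0 0 -1" --pt "0.04 0 0 0 -1" --pt "0.04 0 0 0 -1" --pt "0.04 0 0 0 -1" --pt "0.04 0 0 0 -1" --pt "0.04 0 0 0 -1" --pt "0 0 0 0 -1"

```text
time_s: 65.25
eef_pos: [0.5536, -0.1892, 0.0218]
ee_rot: [0.666, 0.746, -0.007, -0.002]
contact_force: [-11.7, -9.8, 5.1]
opening: -0.004
```

Run:
```python
from h import *
s=st()
save('top','t41',(230,110,390,290),3.3)
```

```text
t 65.25 tcp [ 0.5536 -0.1892  0.0218] xaxis yaw 96.5 z [-0.013 -0.008 -1.   ] F [-11.7  -9.8   5.1] op -0.004
```

View pics/t41.png

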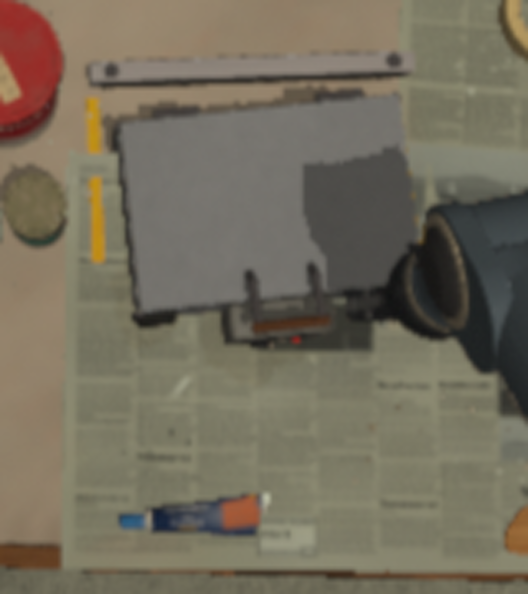

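Run:
```python
from h import *
kiln((120,123),(401,95))
```

```text
len 0.2395 kiln [ 0.6363 -0.0746] yaw 7.36 | in bay x -46.0 y 0.9 yaw 3.66
padL [0.5338 0.016 ]
padR [ 0.5602 -0.1883]
bar [ 0.5301 -0.0883]
```

Request:
servo_tool --pt "-0.33 0.01 0 0 -1" --pt "0 0 0.3 0 -1" --pt "0 0 0.4 0 -1" --pt "0 0.3 0.03 0 -1" --pt "0 0.36 0 0 -1" --pt "0 0.36 0 0 -1" --pt "0 0.31 0 0 -1" --pt "0 0 -0.2 0 -1" --pt "0 0 -0.38 0 -1" --pt "0 0 -0.12 0 -1" --pt "0 0 -0.03 0 -1" --pt "0 0 0 0 -1"

```text
time_s: 66.8
eef_pos: [0.5114, 0.0183, 0.0242]
ee_rot: [0.664, 0.747, 0.001, 0.001]
contact_force: [-0.4, -0.1, -0.3]
opening: 0.004
```

Request:
servo_tool --pt "0.04 0 0 0 -1" --pt "0.04 0.002 0 0 -1" --pt "0.04 0.002 0 0 -1" --pt "0.04 0.002 0 0 -1" --pt "0.04 0.002 0 0 -1" --pt "0.04 0.002 0 0 -1" --pt "0.04 0.002 0 0 -1" --pt "0.04 0.002 0 0 -1" --pt "0.04 0 0 0 -1" --pt "0 0 0 0 -1"

```text
time_s: 68.05
eef_pos: [0.5587, 0.0249, 0.0221]
ee_rot: [0.663, 0.749, -0.002, -0.005]
contact_force: [-10.2, 7.9, 3.8]
opening: 0.004
```

Run:
```python
from h import *
s=st()
save('top','t42',(230,110,390,290),3.3)
```

```text
t 68.05 tcp [0.5587 0.0249 0.0221] xaxis yaw 96.9 z [-0.01   0.004 -1.   ] F [-10.2   7.9   3.8] op 0.004
```

View pics/t42.png

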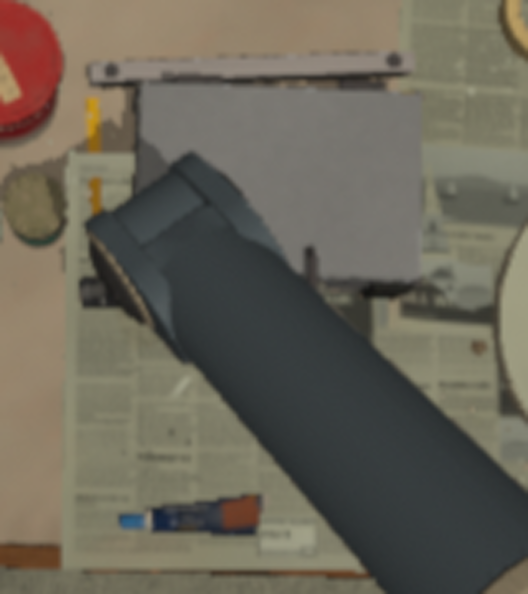

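Run:
```python
from h import *
kiln((138,82),(420,95))
```

```text
len 0.2393 kiln [ 0.6538 -0.078 ] yaw -1.16 | in bay x -28.7 y -3.6 yaw -4.86
padL [0.5659 0.0268]
padR [ 0.5618 -0.1791]
bar [ 0.5469 -0.0758]
```

Request:
servo_tool --pt "-0.18 0 0 0 -1" --pt "0 0 0.3 0 -1" --pt "0 0 0.4 0 -1" --pt "0 -0.3 0.03 0 -1" --pt "0 -0.36 0 0 -1" --pt "0 -0.36 0 0 -1" --pt "0 -0.34 0 0 -1" --pt "0 0 -0.2 0 -1" --pt "0 0 -0.38 0 -1" --pt "0 0 -0.12 0 -1" --pt "0 0 -0.03 0 -1" --pt "0 0 0 0 -1"

```text
time_s: 69.6
eef_pos: [0.5386, -0.1837, 0.0244]
ee_rot: [0.664, 0.748, 0.001, 0.001]
contact_force: [0.1, 1.0, 0.3]
opening: -0.001
```

Request:
servo_tool --pt "0.04 0 0 0 -1" --pt "0.04 0 0 0 -1" --pt "0.04 0 0 0 -1" --pt "0.04 0 0 0 -1" --pt "0.04 0 0 0 -1" --pt "0.04 0 0 0 -1" --pt "0.04 0 0 0 -1" --pt "0.04 0 0 0 -1" --pt "0.04 0 0 0 -1" --pt "0 0 0 0 -1"

```text
time_s: 70.85
eef_pos: [0.5851, -0.1902, 0.0219]
ee_rot: [0.666, 0.746, -0.008, -0.002]
contact_force: [-11.6, -7.4, 4.9]
opening: -0.005
```

Run:
```python
from h import *
s=st()
save('top','t43',(230,110,390,290),3.3)
```

```text
t 70.85 tcp [ 0.5851 -0.1902  0.0219] xaxis yaw 96.5 z [-0.014 -0.008 -1.   ] F [-11.6  -7.4   4.9] op -0.005
```

View pics/t43.png

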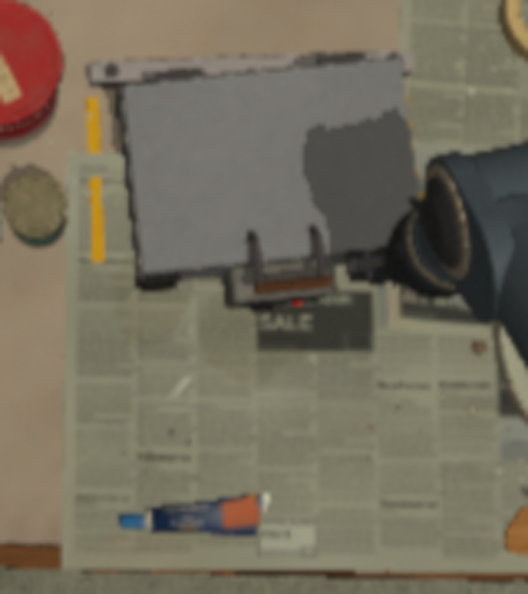

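Run:
```python
from h import *
kiln((123,86),(403,58))
```

```text
len 0.2396 kiln [ 0.6685 -0.0765] yaw 7.41 | in bay x -13.9 y -3.1 yaw 3.71
padL [0.566  0.0141]
padR [ 0.5926 -0.1902]
bar [ 0.5624 -0.0903]
```

Request:
servo_tool --pt "-0.325 0.01 0 0 -1" --pt "0 0 0.3 0 -1" --pt "0 0 0.4 0 -1" --pt "0 0.3 0.03 0 -1" --pt "0 0.36 0 0 -1" --pt "0 0.36 0 0 -1" --pt "0 0.31 0 0 -1" --pt "0 0 -0.2 0 -1" --pt "0 0 -0.38 0 -1" --pt "0 0 -0.12 0 -1" --pt "0 0 -0.03 0 -1" --pt "0 0 0 0 -1"

```text
time_s: 72.4
eef_pos: [0.5437, 0.0175, 0.0242]
ee_rot: [0.664, 0.747, 0.001, 0.001]
contact_force: [-0.8, -0.6, 0.0]
opening: -0.003
```

Request:
servo_tool --pt "0.04 0 0 0 -1" --pt "0.04 0.002 0 0 -1" --pt "0.04 0.002 0 0 -1" --pt "0.04 0.002 0 0 -1" --pt "0.04 0.002 0 0 -1" --pt "0.04 0.002 0 0 -1" --pt "0.04 0.002 0 0 -1" --pt "0 0 0 0 -1"

```text
time_s: 73.4
eef_pos: [0.5784, 0.0235, 0.0223]
ee_rot: [0.663, 0.748, -0.002, -0.005]
contact_force: [-12.7, 7.0, 5.3]
opening: 0.001
```

Run:
```python
from h import *
s=st()
save('top','t44',(230,110,390,290),3.3)
```

```text
t 73.4 tcp [0.5784 0.0235 0.0223] xaxis yaw 96.9 z [-0.011  0.003 -1.   ] F [-12.7   7.    5.3] op 0.001
```

View pics/t44.png

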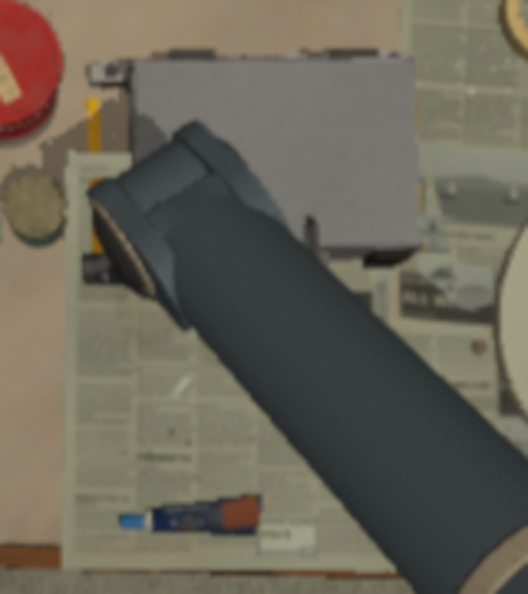

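Run:
```python
from h import *
kiln((133,60),(411,58))
```

```text
len 0.2366 kiln [ 0.6795 -0.0763] yaw 1.98 | in bay x -3.0 y -3.6 yaw -1.72
padL [0.586  0.0235]
padR [ 0.5931 -0.1823]
bar [ 0.5725 -0.08  ]
```

Request:
servo_tool --pt "-0.12 0 0 0 -1" --pt "0 0 0.3 0 -1" --pt "0 0 0.4 0 -1" --pt "0 -0.3 0.03 0 -1" --pt "0 -0.36 0 0 -1" --pt "0 -0.36 0 0 -1" --pt "0 -0.34 0 0 -1" --pt "0 0 -0.2 0 -1" --pt "0 0 -0.38 0 -1" --pt "0 0 -0.12 0 -1" --pt "0 0 -0.03 0 -1" --pt "0 0 0 0 -1"

```text
time_s: 74.95
eef_pos: [0.5679, -0.1848, 0.0245]
ee_rot: [0.664, 0.748, 0.001, 0.001]
contact_force: [0.9, 0.6, 0.2]
opening: 0.0
```

Request:
servo_tool --pt "0.035 0 0 0 -1" --pt "0.035 0 0 0 -1" --pt "0.035 0 0 0 -1" --pt "0.035 0 0 0 -1" --pt "0.035 0 0 0 -1" --pt "0.02 0 0 0 -1" --pt "0 0 0 0 -1"

```text
time_s: 75.82
eef_pos: [0.5891, -0.1873, 0.0223]
ee_rot: [0.665, 0.747, -0.006, -0.004]
contact_force: [-13.5, -2.1, 11.1]
opening: 0.002
```

Run:
```python
from h import *
s=st()
save('top','t45',(230,110,390,290),3.3)
save('scene','s45',(200,90,370,230),4)
```

```text
t 75.83 tcp [ 0.5891 -0.1873  0.0223] xaxis yaw 96.6 z [-0.015 -0.004 -1.   ] F [-13.5  -2.1  11.1] op 0.002
```

View pics/t45.png

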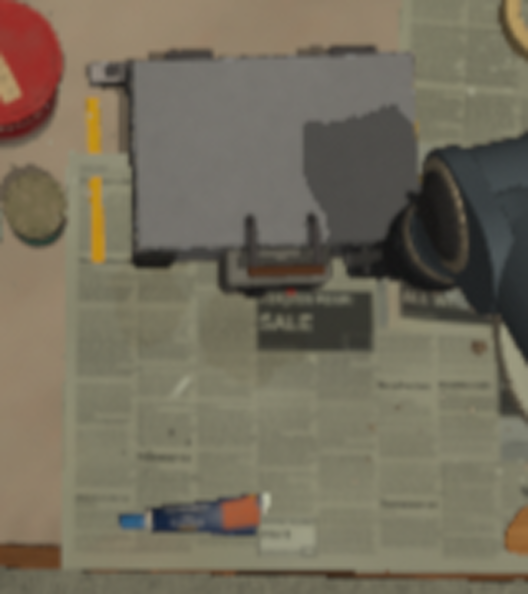

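View pics/s45.png

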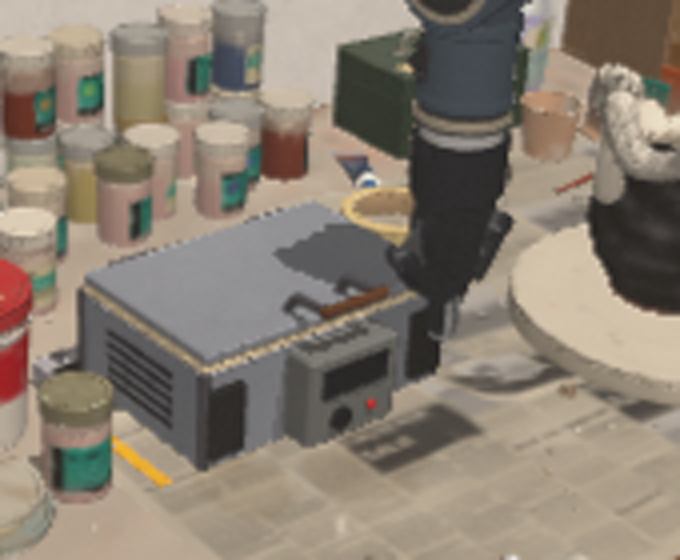

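Run:
```python
from h import *
kiln((132,61),(411,54))
```

```text
len 0.2376 kiln [ 0.6808 -0.0774] yaw 3.03 | in bay x -1.7 y -4.8 yaw -0.67
padL [0.5855 0.0207]
padR [ 0.5964 -0.185 ]
bar [ 0.574 -0.083]
```

Request:
servo_tool --pt "0.03 0 0 0 -1" --pt "0.03 0 0 0 -1" --pt "0 0 0 0 -1"

```text
time_s: 76.3
eef_pos: [0.5953, -0.1893, 0.0219]
ee_rot: [0.666, 0.746, -0.009, -0.006]
contact_force: [-19.4, -4.6, 14.4]
opening: -0.001
```

Request:
servo_tool --pt "-0.29 0.01 0 0 -1" --pt "0 0 0.3 0 -1" --pt "0 0 0.4 0 -1" --pt "0 0.3 0.03 0 -1" --pt "0 0.36 0 0 -1" --pt "0 0.36 0 0 -1" --pt "0 0.34 0 0 -1" --pt "0 0 -0.2 0 -1" --pt "0 0 -0.38 0 -1" --pt "0 0 -0.12 0 -1" --pt "0 0 -0.03 0 -1" --pt "0 0 0 0 -1"

```text
time_s: 77.8
eef_pos: [0.5624, 0.0208, 0.0243]
ee_rot: [0.664, 0.747, 0.001, 0.001]
contact_force: [-0.6, -0.2, -0.0]
opening: -0.002
```

Request:
servo_tool --pt "0.035 0 0 0 -1" --pt "0.035 0 0 0 -1" --pt "0.035 0 0 0 -1" --pt "0.035 0 0 0 -1" --pt "0.02 0 0 0 -1" --pt "0 0 0 0 -1"

```text
time_s: 78.55
eef_pos: [0.5785, 0.0202, 0.0224]
ee_rot: [0.664, 0.747, -0.006, -0.004]
contact_force: [-15.0, -0.6, 11.4]
opening: 0.004
```

Run:
```python
from h import *
s=st()
save('top','t46',(230,110,390,290),3.3)
save('wrist','w46',None,1.5)
```

```text
t 78.55 tcp [0.5785 0.0202 0.0224] xaxis yaw 96.7 z [-0.014 -0.004 -1.   ] F [-15.   -0.6  11.4] op 0.004
```

View pics/t46.png

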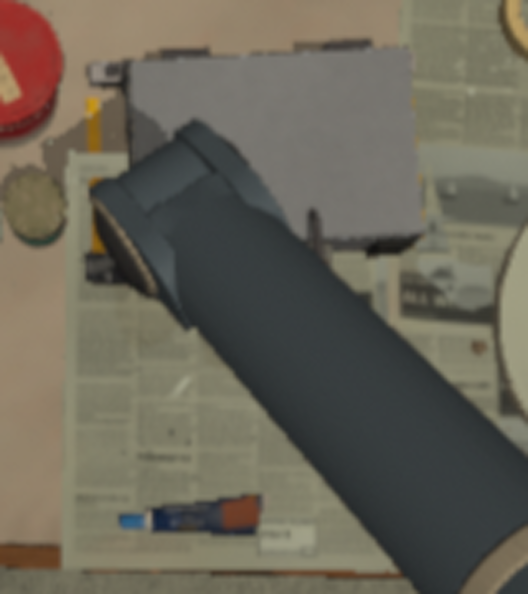

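Run:
```python
from h import *
kiln((131,61),(409,48))
```

```text
len 0.2371 kiln [ 0.6836 -0.0779] yaw 4.31 | in bay x 1.0 y -5.5 yaw 0.61
padL [0.5861 0.0181]
padR [ 0.6016 -0.1874]
bar [ 0.5769 -0.0859]
```

Request:
servo_tool --pt "0.03 0 0 0 -1" --pt "0.03 0 0 0 -1" --pt "0 0 0 0 -1"

```text
time_s: 79.03
eef_pos: [0.5821, 0.0216, 0.022]
ee_rot: [0.664, 0.748, -0.01, -0.008]
contact_force: [-25.9, -0.1, 19.8]
opening: 0.001
```

Request:
servo_tool --pt "-0.2 0 0 0 -1" --pt "-0.1 0 0.2 0 -1" --pt "0 0 0.35 0 -1" --pt "0 0 0.35 0 -1" --pt "-0.1 0 0.35 0 -1" --pt "-0.2 -0.1 0.2 0 -1" --pt "-0.1 -0.2 0 0 -1" --pt "0 0 0 0 -1"

```text
time_s: 80.03
eef_pos: [0.4886, -0.0272, 0.2408]
ee_rot: [0.666, 0.746, -0.001, 0.001]
contact_force: [0.8, -0.7, 0.9]
opening: 0.003
```

Run:
```python
from h import *
s=st()
save('top','t47',(230,110,390,290),3.3)
save('wrist','w47',None,1.5)
save('scene','s47',(190,90,370,230),4)
for c in('wrist',):
  cams.snapshot(c)
  for n in ['pad_left','pad_right','lid_bar','kiln']:
    for d in cams.tip_of(c,n)[:1]: print(c,n,np.round(d['centre'],1),round(d['score'],2),atz(c,d['centre'],dict(lid_bar=.12,kiln=0).get(n,.042)))
```

```text
t 80.03 tcp [ 0.4886 -0.0272  0.2408] xaxis yaw 96.5 z [ 0.    -0.002 -1.   ] F [ 0.8 -0.7  0.9] op 0.003
wrist pad_left [278.8 234.6] 0.88 [0.59406428 0.01924539 0.042     ]
wrist pad_right [140.  223.8] 0.86 [ 0.60364963 -0.18230585  0.042     ]
wrist kiln [211.9 267.4] 0.59 [ 0.69012586 -0.07649528  0.        ]
```

View pics/t47.png

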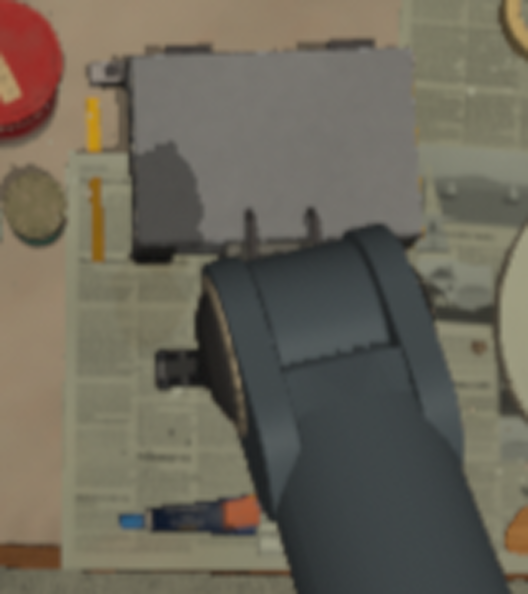

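View pics/w47.png

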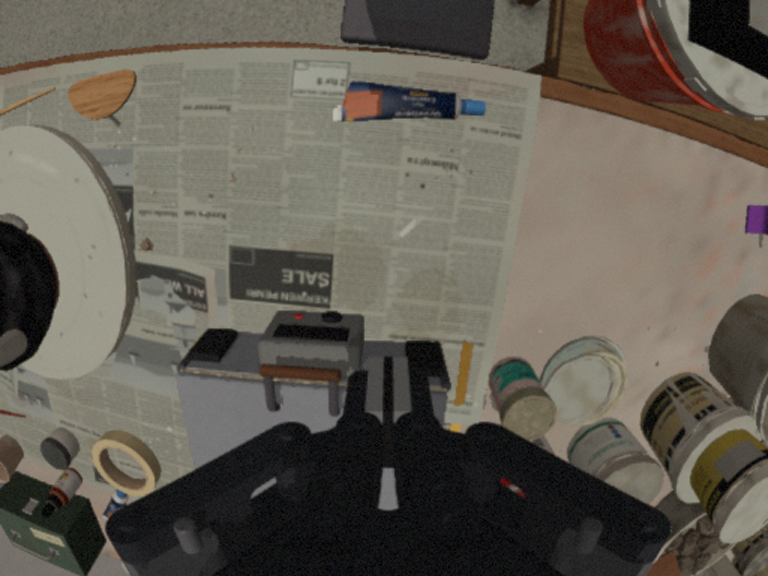

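View pics/s47.png

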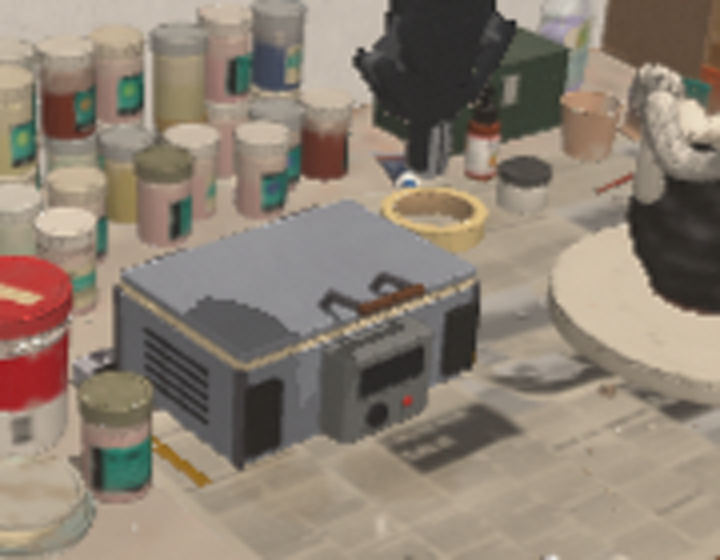

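Run:
```python
from h import *
kiln((131,56),(411,48)); kiln((132,57),(409,47))
```

```text
len 0.2386 kiln [ 0.6857 -0.0772] yaw 3.24 | in bay x 3.2 y -4.9 yaw -0.46
padL [0.59   0.0206]
padR [ 0.6016 -0.1851]
bar [ 0.5788 -0.0832]
len 0.2362 kiln [ 0.6857 -0.0774] yaw 3.68 | in bay x 3.2 y -5.1 yaw -0.02
padL [0.5893 0.0196]
padR [ 0.6025 -0.186 ]
bar [ 0.5789 -0.0843]
```

Run:
```python
from h import *
print(ctrl.sign_off()); st()
```

```text
the job is handed in; nothing more can be done
None
the job is handed in; nothing more can be done
```

I opened the lid and stood the blue, orange and green tiles upright in the kiln. I then lowered the lid shut and walked the kiln to the stop rail with nine alternating pushes on the two pads, plus small final nudges. The purple tile and the other bystanders were left alone. I handed the job in at about 80 s.

**Final checks**
- **Kiln position:** the top picture put it at about x +3 mm, y −5 mm and yaw within 0.5° of the bay. The force on the left pad rose to 26 N on the last push, which fits contact with the rail.
- **Lid:** it was pressed to firm contact (about 23 N), and it still looked flush all round in the last scene picture.
- **Clear of contact:** the arm was clear of everything at the end, and the last pictures showed no sign that the tub, glue tube or jar had moved.

**What disagreed or went wrong**
- **Fingertip height:** the real fingertips sat about 30 mm higher than the reported tool pose implied. My first grip on the handle bar therefore closed on nothing, and I corrected for it by camera and contact.
- **Lost grip:** the bar slipped out of the fingers about two thirds of the way through closing. The stiff lid stayed put, and I finished closing it by pressing gently on top of the bar.
- **Tiles not rechecked:** the tiles were last seen standing just before the lid covered them. I did not see them again after the walk, since that would have meant reopening the lid.

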